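Load the hot-melt glue pot

TASK

Get the glue pot ready for the day: seat the empty pot fully down on the heating base, with both base pegs through the holes in its ears. Then use the scoop to bring every glue nugget from the steel trough into the pot (keep the gripper off the sticky nuggets), and only after that turn the dial until its pointer stands at the steel setting tab. Finish with the scoop lying flat, right way up, wholly over its rubber mat, and leave the glue can where it stands.

Things in the scene. Friction and masses are not known exactly. Their poses are not given: they have to be found in the camera images.
- heater: Fixed grey heating base, a box 280 (x) x 150 (y) x 50 mm high, with a raised control housing, 75 mm high, over x = -140 to -45; origin at the centre of its underside. Two steel pegs, 10 mm thick with tapered tips, stand 17 mm above the 50 mm top at x = -24 and x = +124 mm, y = 0. The dial's axis is at x = -90, y = 0, on the housing.
- seat (a point): Point on the heating base's top face (50 mm up), midway between the two pegs (x = +50 mm in the base's frame); axes as the base. The seated pot's origin lies here, its x axis along the base's x axis, either way round.
- pot: Loose aluminium pot, 0.35 kg; origin: centre of underside. Bottom plate 178 (x) x 120 x 8 mm; its ears at +x and -x each have a 14 mm through hole at x = +/-74, y = 0. Walls 120 mm square outside, 108 inside, rim at z = 78, inner floor z = 8. On the -x wall a dark wooden grip tab (10 mm thick, x -65 to -55; 50 wide; top z = 114), pinched across its thickness to carry the pot.
- pot_tab (a point): On the pot's grip tab, mid-thickness and mid-width, 98 mm above the underside (16 mm below the tab's top).
- trough: Fixed steel trough, 240 (x) x 112 (y) mm, sides and +x end 80, -x end 50 mm high; origin: centre of underside, x along its length. Inside 102 mm wide between upright sides; flat floor 4 mm up, from x = -70 to +92. At the -x end a ramp rises at 45 degrees to the rim (x = -115); the +x end rises at 69 degrees (x = +92 to +115, then upright), to push the nuggets against. The nuggets lie in it.
- scoop: Loose steel scoop, wooden handle, 0.16 kg; x points forwards over the open lip; origin: centre of the pan's underside. Pan 90 long (x -45 to +45), 80 wide, floor 2.5 mm, side walls 30 high (x -45 to +30), back wall 34 high. Handle: flat-sided bar 14 thick (y), 24 tall, 110 long, back and up at 22 degrees; may be gripped at any fore-aft lean. Centre of mass 20 mm behind origin.
- scoop_lip (a point): Middle of the scoop's front lip, on the underside (45 mm ahead of the origin); axes as the scoop.
- scoop_grip (a point): Point on the handle's centre line to grip, 91 mm behind the origin and 50 mm above the underside; axes as the scoop.
- handle_end (a point): Rear end of the scoop's handle (144 mm behind the origin, 71 mm up).
- mat: Fixed black rubber mat, 270 (x) x 140 (y) x 4 mm, on the bench; origin at the centre of its underside. The scoop starts on it.
- dial (a joint): Angle of the thermostat dial in rad, 0 to 4.6, growing clockwise seen from above; at 0 the pointer points along the heating base's +x. Friction torque about 0.04 N m; it stays where it is left.
- dial_grip (a point): On the dial's axis, 28 mm above the control housing's top, at the height to grip. The grip is an upright bar 12 mm thick, 54 mm long (along this point's x axis, the pointer's direction), top 37 mm above the housing's top, over a disc 58 mm across and 11 mm high.
- dial_tip (a point): Tip of the dial's white pointer, 36 mm from the axis.
- setting_tab: Small fixed steel tab 10 x 7 x 9 mm beside the dial on the control housing; the body's origin is on the dial's axis at the housing's top, and its x axis points from the dial's axis to the tab (47 mm out).
- tab_mark (a point): Inner face of the setting tab, 42 mm from the dial's axis: where the pointer's tip must come (the gap is then 6 mm).
- glue_can: Closed glue can, 80 mm wide, 110 mm tall, not to be disturbed; origin under its centre. (A hammer and a wooden shoe last lie farther out.)
- nugget1: Waxy amber glue nugget, one of eight, five to seven of them present (absent ones read None): a rounded drum 30 mm across and 20 mm high with bevelled edges, 14 g, slippery (friction about 0.3); origin at the centre of one flat face, so 10 mm from its middle along its own z.
- nugget2: Another glue nugget, as nugget1.
- nugget3: Another glue nugget, as nugget1.
- nugget4: Another glue nugget, as nugget1.
- nugget5: Another glue nugget, as nugget1.
- nugget6: Another glue nugget, as nugget1.
- nugget7: Another glue nugget, as nugget1.
- nugget8: Another glue nugget, as nugget1.

How it is judged:
On the way, in this order (a step that is already met when the one before it is completed fails the run):
1. the pot is seated on the heating base, over both pegs (horizontal distance between pot and seat below 0.006 m and z of pot in the frame of seat between -0.003 and 0.003 m and angle between pot's own z axis and vertical below 0.05 rad and angle between the x axis of pot and the x axis of heater, either way round below 0.08 rad), for 0.3 s.
2. every nugget is in the pot, on the seated base (all of step 1 and x of nugget1 in the frame of pot between -0.056 and 0.056 m and y of nugget1 in the frame of pot between -0.056 and 0.056 m and z of nugget1 in the frame of pot between 0 and 0.066 m and x of nugget2 in the frame of pot between -0.056 and 0.056 m and y of nugget2 in the frame of pot between -0.056 and 0.056 m and z of nugget2 in the frame of pot between 0 and 0.066 m and x of nugget3 in the frame of pot between -0.056 and 0.056 m and y of nugget3 in the frame of pot between -0.056 and 0.056 m and z of nugget3 in the frame of pot between 0 and 0.066 m and x of nugget4 in the frame of pot between -0.056 and 0.056 m and y of nugget4 in the frame of pot between -0.056 and 0.056 m and z of nugget4 in the frame of pot between 0 and 0.066 m and x of nugget5 in the frame of pot between -0.056 and 0.056 m and y of nugget5 in the frame of pot between -0.056 and 0.056 m and z of nugget5 in the frame of pot between 0 and 0.066 m and x of nugget6 in the frame of pot between -0.056 and 0.056 m and y of nugget6 in the frame of pot between -0.056 and 0.056 m and z of nugget6 in the frame of pot between 0 and 0.066 m and x of nugget7 in the frame of pot between -0.056 and 0.056 m and y of nugget7 in the frame of pot between -0.056 and 0.056 m and z of nugget7 in the frame of pot between 0 and 0.066 m and x of nugget8 in the frame of pot between -0.056 and 0.056 m and y of nugget8 in the frame of pot between -0.056 and 0.056 m and z of nugget8 in the frame of pot between 0 and 0.066 m), for 0.3 s.
3. the dial's pointer is at the setting tab (horizontal distance between dial_tip and tab_mark below 0.009 m), for 0.3 s.
At the end, for the whole second after the job is handed in: Pot on the base over both pegs (6 mm, 0.08 rad, within 3 mm of fully down); every nugget in the pot; pointer tip within 9 mm of the tab's inner face (about 10 degrees); scoop flat and right way up, lip and handle end over the mat; scoop and dial at rest (all of step 2 and horizontal distance between dial_tip and tab_mark below 0.009 m and angle between scoop's own z axis and vertical below 0.1 rad and z of scoop in the frame of mat between 0.001 and 0.009 m and x of scoop_lip in the frame of mat between -0.14 and 0.14 m and y of scoop_lip in the frame of mat between -0.075 and 0.075 m and x of handle_end in the frame of mat between -0.14 and 0.14 m and y of handle_end in the frame of mat between -0.075 and 0.075 m and linear speed of scoop below 0.02 m/s and velocity of joint dial between -0.05 and 0.05 rad/s); the robot touches nothing.
It fails at once if the gripper's fingers touch a nugget (contact force between the fingers and nugget1 above 0.5 N or contact force between the fingers and nugget2 above 0.5 N or contact force between the fingers and nugget3 above 0.5 N or contact force between the fingers and nugget4 above 0.5 N or contact force between the fingers and nugget5 above 0.5 N or contact force between the fingers and nugget6 above 0.5 N or contact force between the fingers and nugget7 above 0.5 N or contact force between the fingers and nugget8 above 0.5 N).
It fails at once if the glue can is moved by more than 30 mm (distance of glue_can from where it was at the start of the episode above 0.03 m).
Of nugget1, nugget2, nugget3, nugget4, nugget5, nugget6, nugget7, nugget8 only 5 to 7 are there at a start; the rules pass over those that are not, and their reading is None.
At some moment in a run one of scoop, pot may be knocked a few centimetres aside while the robot is not near it.
It also fails if it takes over 210 s, if anything falls off the work surface, if the arm or the gripper's body presses on something with over 40 N, if the wrist force passes 120 N, or if a joint passes its speed limit or range.

ROBOT

A 7-joint arm with a two-finger parallel gripper is mounted at the origin on the work surface. World frame = base frame: x ahead of the robot, y to its left, z up, the work surface at z = 0. Lengths are in m, angles in rad, forces in N, time in s.
With the tool pointing down it reaches from about 0.4 to 0.85 m from the base axis. Payload 4.4 kg.
Tool frame: the origin (TCP) lies between the finger pads; the fingertips stand 14 mm ahead of it and the grasp point (between the pads) lies 5 mm behind it; z points along the fingers, y is the line along which they close (so a half turn about z gives the same grasp; the last joint's range is limited). The gripper opens to 94 mm and grips with 3 to 60 N. Pads are 16 mm wide; open, the fingers measure 119 mm over their backs; the gripper's body (75 mm by 177 mm) begins 78 mm behind the grasp point.
Start: joints at [1.153, 0.628, 0.038, 1.517, -0.027, 0.996, -0.02], TCP at [0.224, -0.61, 0.189] pointing down, gripper open.
Joint ranges: [-3.06, 3.06], [-0.37, 2.12], [-1.25, 1.32], [0.18, 2.47], [-1.1, 4.24], [0.23, 1.98], [-2.94, 2.94]. Speed limits (rad/s): [2.57, 2.57, 3.14, 3.14, 3.14, 3.14, 3.14].

INTERFACE

Orientations are given as a unit quaternion [x, y, z, w].
In Python, from bench import env gives the robot as it stands.
- The arm moves only by the tool servo_tool, never from a script. Its argument "targets" is a list of rows, each an object of numbers: "hand": the closure, from 0 (fully open) to 1 (shut); "x", "y", "z": the shift along the tool's x, y, z in mm; "rx", "ry", "rz": the turn, a rotation vector about the tool's x, y, z in rad. In form: [{"hand": .., "x": .., "y": .., "z": .., "rx": .., "ry": .., "rz": ..}, ...]. A call has 1 to 8 rows; each row is the pose to reach, as a shift and turn from the pose commanded when the call began, along the tool's axes at that moment; what a row does not reach only later rows make up. A row lasts 1/10 s, in which the tool goes at most 50 mm and 8.59 degrees, less where a joint would pass 70% of its speed; a pose out of reach is approached as far as the arm can. A call with a gripper value outside its range is refused whole. The fingers move at their own pace and stop on an object; the grip force is fixed at half the most. Time passes only in rows, so rows that repeat a pose let the fingers close. It gives the time, the measured TCP pose, the force, the opening and the grip force at its end, in the units of the state.
- env.get_state(): the state, without advancing time (a new reading comes with each control period).
- env.capture(name): name is "side" or "top" or "wrist"; returns the picture (384x512x3 uint8, red, green, blue); there is no depth.
- env.calibration(name): a dict with "fx", "fy", "cx", "cy" (pixels), "k1" (the pictures are not rectified: a ray, as slopes to the right and down, at radius r is drawn at 1 + k1 r^2 times it, then the intrinsics apply), "R" (3x3) and "t" (3): a world point X has camera coordinates R X + t. Camera axes: x right, y down, z forward; pixel columns grow to the right and rows downward; lengths in m; the calibration is good to about 2 mm. A picture is of the moment at which its call begins: read the wrist's pose just before it. calibration takes no time and is no camera call; for the wrist camera it gives the pose at the moment of the call.
- env.hand_in(): hands the job in; it is judged then, once.
Trained networks look in the newest picture that a camera, given by its name, has taken for a name from the list of things; names that differ only in an ending like _2 or _b are one class to them, and where a whole thing is asked for, a point or a joint stands for the part that bears it (a point fixed in the world has none). Each returns a list of dicts, best first, with "confidence" (0 to 1); they miss things now and then, are a little off and sometimes report something else, mostly with a low value. They report only what shows in the picture. A call takes as long as a camera call.
- env.silhouettes(camera, thing): "mask" (384x512 bool, what is visible of it) and "centre" ([column, row] in pixels, amid what is visible of it).
The state is a dict: "time_s": time; "joint_pos": joint angles; "dq": joint speeds; "joint_torque": joint torques, N m; "tool_pos": TCP position; "eef_rot": TCP orientation; "wrist_force": force on the tool from outside, world axes, zero at the start; "ft_torque": the same for the moment, N m; "grip_width": opening from 0.0 (shut) to 1.0 (fully open); "grip_force": force on a finger pad.
Only numpy, scipy, OpenCV 4.12 (cv2) and the standard library are available. Lean on these libraries where they do the work, as an engineer would, in place of code of your own. Each camera call takes 0.05 s, during which the arm holds its last target. There are 200 camera calls.

## Working session

There is one attempt and no reset: what is moved stays moved. The work goes in short steps, Python scripts to look and compute and a tool call to move; the robot and the scene stay as the last step left them, time stands still between calls to the robot, and variables do not carry over. Pictures are saved under pics/ and viewed, at most 14 in all, crops included, and the job is handed in when it is done.

Besides the shell and the picture viewer there is one more tool, called after "Request:" by a JSON object that holds its "name" and its "arguments", one argument or row to a line. servo_tool: Moves the arm, as the interface text tells. Its arguments: {"type":"object","properties":{"targets":{"type":"array","items":{"type":"object","properties":{"hand":{"type":"number"},"x":{"type":"number"},"y":{"type":"number"},"z":{"type":"number"},"rx":{"type":"number"},"ry":{"type":"number"},"rz":{"type":"number"}}}}},"required":["targets"]}

```bash
ls; mkdir -p pics
python3 - <<'E'
from bench import env
import cv2
s=env.get_state(); print(s)
for n in ("top","side"):
    im=env.capture(n); cv2.imwrite(f"pics/{n}0.png",cv2.cvtColor(im,cv2.COLOR_RGB2BGR))
    c=env.calibration(n); print(n,c)
    for t in ("heater","pot","trough","scoop","mat","dial","setting_tab","glue_can","nugget1","dial_tip","pot_tab"):
        print(t,[(round(d["confidence"],2),[round(float(v)) for v in d["centre"]],int(d["mask"].sum())) for d in env.silhouettes(n,t)][:8])
E
```

```text
pics
{'time_s': 0.0, 'joint_pos': array([ 1.15321164,  0.62929838,  0.03844408,  1.51831555, -0.02701254,
        0.99628284, -0.01995628]), 'dq': array([ 6.46345883e-05,  8.26103134e-04,  1.14965747e-04, -6.97535750e-04,
        1.59719046e-03, -1.40785912e-03, -1.76098743e-03]), 'joint_torque': array([ 5.14010499e-04, -5.49721706e+01,  1.14302851e+00, -1.86628819e+01,
       -5.23593463e-02,  2.37308932e-02,  1.34841112e-04]), 'tool_pos': array([ 0.22377572, -0.60956123,  0.18800189]), 'eef_rot': array([ 9.84567209e-01,  1.75004610e-01, -1.61486473e-04, -8.78404330e-04]), 'wrist_force': array([ 0.28026156, -0.16642922,  0.75606459]), 'ft_torque': array([-0.01694351,  0.00134517, -0.00503467]), 'grip_force': 0.0, 'grip_width': 0.9979608385265728}
top {'fx': 434.14116428595634, 'fy': 434.14116428595634, 'cx': 251.67840976054944, 'cy': 195.4446752032022, 'k1': -0.14974662562972543, 'R': array([[ 0.01895399, -0.99953678,  0.02381109],
       [-0.99678894, -0.02074428, -0.07734   ],
       [ 0.07779812, -0.02226873, -0.9967204 ]]), 't': array([0.00167867, 0.55383182, 1.07106249])}
heate
[... 828 characters left out ...]
0.56928372, -0.68671434]]), 't': array([0.45216267, 0.28436186, 0.72233733])}
heater [(0.6, [326, 152], 4252), (0.55, [304, 203], 3637)]
pot [(0.83, [304, 200], 3647)]
trough [(0.72, [242, 287], 7606), (0.54, [233, 280], 152)]
scoop [(0.94, [170, 264], 1906), (0.45, [233, 284], 117)]
mat [(0.61, [196, 247], 3680), (0.47, [350, 145], 306), (0.24, [168, 263], 1864)]
dial [(0.87, [353, 147], 297), (0.7, [232, 283], 144), (0.53, [229, 157], 1265)]
setting_tab [(0.61, [349, 147], 309)]
glue_can [(0.58, [233, 158], 1333)]
nugget1 [(0.72, [232, 282], 151), (0.61, [272, 267], 67), (0.17, [169, 260], 1900)]
dial_tip [(0.52, [351, 146], 332), (0.23, [232, 282], 144)]
pot_tab [(0.88, [307, 202], 3690)]
```

Run:
```python
import cv2
for n,(a,b,c,d) in {"top":(110,100,460,310),"side":(80,90,420,345)}.items():
    im=cv2.imread(f"pics/{n}0.png")[b:d,a:c]
    k=800/(c-a) if n=="top" else 2.35
    im=cv2.resize(im,None,fx=k,fy=k,interpolation=cv2.INTER_CUBIC); print(k,im.shape)
    for u in range((a//50+1)*50,c,50): cv2.putText(im,str(u),(int((u-a)*k),10),0,.35,(0,0,255)); cv2.line(im,(int((u-a)*k),12),(int((u-a)*k),18),(0,0,255))
    for v in range((b//50+1)*50,d,50): cv2.putText(im,str(v),(0,int((v-b)*k)),0,.35,(0,0,255))
    cv2.imwrite(f"pics/{n}0c.png",im)
```

```text
2.2857142857142856 (480, 800, 3)
2.35 (599, 799, 3)
```

View pics/top0c.png

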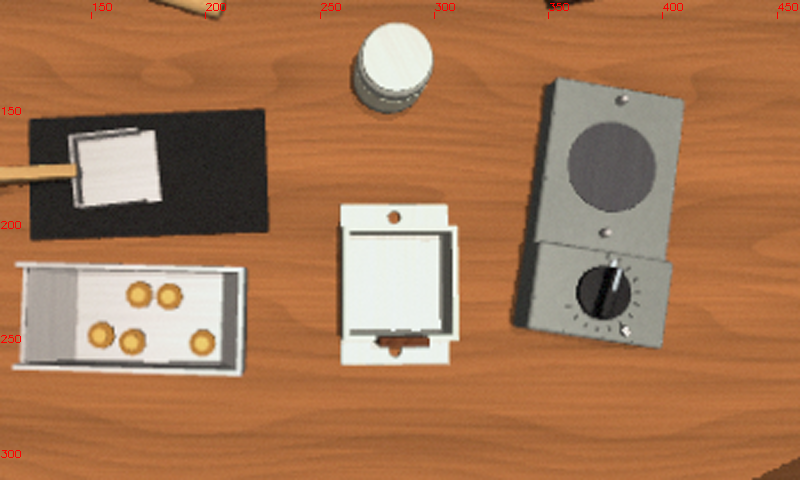

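View pics/side0c.png

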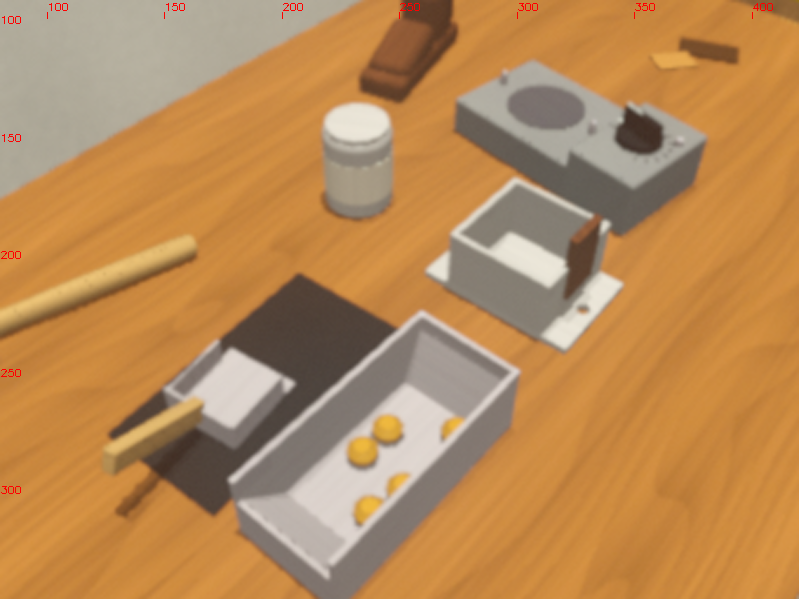

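The top view shows five amber nuggets at crop px (140,295), (169,296), (101,335), (132,342) and (203,343). The trough ramp is on the left and the scoop lip points right. The pot tab is at the bottom, (402,341), the pegs are at (622,99) and (604,232), the dial is at (603,292) and the tab at (624,329). The side view agrees.

```bash
cat > h.py <<'E'
import numpy as np, cv2
from scipy.optimize import least_squares
from scipy.spatial.transform import Rotation as Ro
from bench import env
def proj(c,X):
    q=np.atleast_2d(X)@np.array(c["R"]).T+c["t"]; p=q[:,:2]/q[:,2:]
    p=p*(1+c["k1"]*(p**2).sum(1,keepdims=True))
    return p*[c["fx"],c["fy"]]+[c["cx"],c["cy"]]
def unproj(c,uv,z):
    d=(np.atleast_2d(uv).astype(float)-[c["cx"],c["cy"]])/[c["fx"],c["fy"]]; p=d.copy()
    for _ in range(20): p=d/(1+c["k1"]*(p**2).sum(1,keepdims=True))
    R=np.array(c["R"]); r=np.c_[p,np.ones(len(p))]@R; o=-R.T@c["t"]
    return o+r*((np.asarray(z)-o[2])/r[:,2])[:,None]
def fit(obs,x0):
    """obs: list of (calib, model pts Nx3, pixels Nx2) -> x,y,yaw"""
    def P(p,m): return np.asarray(m,float)@Ro.from_euler("z",p[2]).as_matrix().T+[p[0],p[1],0]
    f=lambda p: np.concatenate([(proj(c,P(p,m))-u).ravel() for c,m,u in obs])
    s=least_squares(f,x0,loss="soft_l1"); return s.x,f(s.x).reshape(-1,2).round(1).tolist()
def rot(zdir,ydir):
    z=np.array(zdir,float);z/=np.linalg.norm(z);y=np.array(ydir,float);y-=z*(y@z);y/=np.linalg.norm(y)
    return np.c_[np.cross(y,z),y,z]
def move(p,R,s=None,cur=None):
    """tool shift (mm) and rotvec to TCP pose p,R from state or cur"""
    if cur is None:
        s=s or env.get_state(); cur=(s["tool_pos"],Ro.from_quat(s["eef_rot"]).as_matrix())
    d=cur[1].T@(np.array(p)-cur[0])*1000; r=Ro.from_matrix(cur[1].T@R).as_rotvec()
    print("xyz",d.round(1).tolist(),"r",r.round(3).tolist()); return (np.array(p),R)
E
python3 - <<'E'
from h import *
c=env.calibration("top"); T=lambda L:np.array(L,float)/2.2857142+[110,100]
pi=np.pi
# pot
m=[[.074,0,.008],[-.074,0,.008],[.089,.06,.008],[.089,-.06,.008],[-.089,.06,.008],[-.089,-.06,.008],[.06,.06,.078],[.06,-.06,.078],[-.06,.06,.078],[-.06,-.06,.078]]
print("pot",fit([(c,m,T([[394,217],[394,350],[341,205],[447,205],[341,363],[449,363],[343,228],[457,227],[343,337],[459,340]]))],[.5,-.1,0]))
m=[[.124,0,.067],[-.024,0,.067],[.14,-.075,.05],[-.045,.075,.075],[-.045,-.075,.075],[-.14,-.075,.075],[-.14,.075,.075],[.14,.075,.05]]
h,r=fit([(c,m,T([[622,99],[604,232],[683,98],[540,241],[672,264],[662,348],[527,327],[560,78]]))],[.5,-.3,0]);print("heater",h,r)
m=[[-.12,.056,.08],[-.12,-.056,.08],[.12,.056,.08],[.12,-.056,.08]]
t,r=fit([(c,m,T([[17,263],[15,367],[245,268],[242,374]]))],[.45,.2,-pi/2]);print("trough",t,r)
m=[[-.135,.07,.004],[-.135,-.07,.004],[.135,.07,.004],[.135,-.07,.004]]
print("mat",fit([(c,m,T([[30,119],[31,239],[265,109],[268,232]]))],[.55,.2,-pi/2]))
m=[[.045,.04,.0065],[.045,-.04,.0065],[-.045,.04,.038],[-.045,-.04,.038]]
print("scoop",fit([(c,m,T([[154,130],[161,201],[69,136],[75,207]]))],[.55,.2,-pi/2]))
n=unproj(c,T([[140,295],[169,296],[101,335],[132,342],[203,343]]),.024)[:,:2]
print("nug in trough",((n-t[:2])@Ro.from_euler("z",t[2]).as_matrix()[:2,:2]).round(3).tolist())
tb=unproj(c,T([[624,329]]),.084)[0,:2];ax=np.array(h[:2])+Ro.from_euler("z",h[2]).as_matrix()[:2,0]*-.09
d=tb-ax;pt=unproj(c,T([[613,262]]),.087)[0,:2]-ax
print("tab",np.linalg.norm(d),"angle cw",h[2]-np.arctan2(d[1],d[0]),"ptr",h[2]-np.arctan2(pt[1],pt[0]),np.linalg.norm(pt))
print("can",unproj(c,T([[397,60]]),.11)); 
h0=h; R=Ro.from_euler("z",h[2]).as_matrix();print("seat",h[:2]+R[:2,0]*.05,"axis",ax)
E
```

```text
pot (array([ 0.48328998, -0.0675439 ,  0.01895332]), [[0.1, 0.2], [0.3, 0.2], [-0.2, -0.5], [0.1, -0.4], [-0.2, 0.5], [-0.2, 0.3], [0.1, -1.1], [0.2, -0.6], [0.2, 1.7], [-0.3, 0.2]])
heater [ 0.56506837 -0.29377225 -0.1341682 ] [[0.5, -0.3], [1.2, 0.1], [0.5, 0.3], [-0.8, -0.2], [0.6, -1.0], [-0.1, 0.7], [-0.5, 1.2], [-2.4, -0.8]]
trough [ 0.44100893  0.21432464 -1.57135307] [[-0.0, -0.7], [-0.7, 0.8], [0.2, -0.6], [0.4, 0.5]]
mat (array([ 0.60040555,  0.21124644, -1.5162406 ]), [[-0.5, -0.7], [-0.5, 0.6], [0.3, -0.1], [0.7, 0.2]])
scoop (array([ 0.60414532,  0.24469266, -1.43655243]), [[-0.0, 0.2], [0.0, -0.1], [-0.1, -0.3], [0.1, 0.2]])
nug in trough [[0.002, 0.024], [0.034, 0.024], [-0.04, -0.021], [-0.005, -0.027], [0.073, -0.027]]
tab 0.043787889797162596 angle cw 2.4671005428034047 ptr 0.14349427930743724 0.03406238309327778
can [[ 0.71183154 -0.0576515   0.11      ]]
seat [ 0.61461902 -0.30046056] axis [ 0.47587721 -0.28173331]
```

Run:
```python
from h import *
a=.019; R=rot([0,0,-1],[1,a,0]); p=np.array([.4233,-.0687,.17])
s=env.get_state(); cur=(s["tool_pos"],Ro.from_quat(s["eef_rot"]).as_matrix())
print(cur[0], cur[1].round(3).tolist())
mid=move((cur[0]+p)/2, cur[1]@Ro.from_rotvec(Ro.from_matrix(cur[1].T@R).as_rotvec()/2).as_matrix())
e=move(p,R,cur=mid)
```

```text
[ 0.22398765 -0.61017893  0.18886518] [[0.939, 0.345, 0.0], [0.345, -0.939, 0.0], [0.0, -0.0, -1.0]]
xyz [186.8, -219.8, 9.4] r [-0.0, -0.0, -0.619]
xyz [279.7, -70.6, 9.4] r [-0.0, -0.0, -0.619]
```

Request:
{"name": "servo_tool", "arguments": {
  "targets": [
    {"hand":0,"x":30,"y":-36,"z":2,"rz":-0.1},
    {"hand":0,"x":62,"y":-73,"z":3,"rz":-0.2},
    {"hand":0,"x":93,"y":-110,"z":5,"rz":-0.31},
    {"hand":0,"x":125,"y":-146,"z":6,"rz":-0.41},
    {"hand":0,"x":156,"y":-183,"z":8,"rz":-0.51},
    {"hand":0,"x":187,"y":-220,"z":9.5,"rz":-0.62},
    {"hand":0,"x":187,"y":-220,"z":9.5,"rz":-0.62}
  ]
}}

```text
invalid input at $.targets[0]: expected keys hand, x, y, z, rx, ry, rz
```

Request:
{"name": "servo_tool", "arguments": {
  "targets": [
    {"hand":0,"x":47,"y":-12,"z":2,"rz":-0.1},
    {"hand":0,"x":93,"y":-24,"z":3,"rz":-0.2},
    {"hand":0,"x":140,"y":-36,"z":5,"rz":-0.31},
    {"hand":0,"x":187,"y":-47,"z":6,"rz":-0.41},
    {"hand":0,"x":233,"y":-59,"z":8,"rz":-0.51},
    {"hand":0,"x":280,"y":-70.5,"z":9.5,"rz":-0.62},
    {"hand":0,"x":280,"y":-70.5,"z":9.5,"rz":-0.62},
    {"hand":0,"x":280,"y":-70.5,"z":9.5,"rz":-0.62}
  ]
}}

```text
invalid input at $.targets[0]: expected keys hand, x, y, z, rx, ry, rz
```

Run:
```python
from h import *
s=env.get_state(); print(s["time_s"],s["tool_pos"],s["joint_pos"].round(2),Ro.from_quat(s["eef_rot"]).as_matrix().round(3).tolist())
move([.4233,-.0687,.097],rot([0,0,-1],[1,.019,0]))
c=env.calibration("wrist"); im=env.capture("wrist"); cv2.imwrite("pics/w1.png",cv2.cvtColor(im,cv2.COLOR_RGB2BGR))
p=np.array([.4833,-.0675]); 
print(c["R"].round(2).tolist(),(-c["R"].T@c["t"]).round(3)); print("hole pred",proj(c,[[p[0]-.074,p[1]-.0014,.008],[p[0]-.06,p[1]-.001,.114]]))
```

```text
1.2 [ 0.22398765 -0.61017893  0.18886518] [ 1.15  0.63  0.04  1.52 -0.03  1.   -0.02] [[0.939, 0.345, 0.0], [0.345, -0.939, 0.0], [0.0, -0.0, -1.0]]
xyz [373.7, -439.7, 91.9] r [-0.0, -0.0, -1.238]
[[0.34, -0.94, 0.0], [-0.91, -0.34, 0.23], [-0.21, -0.08, -0.97]] [ 0.286 -0.589  0.385]
hole pred [[-101.20697589 -104.13617585]
 [-193.83747369 -173.92054242]]
```

View pics/w1.png

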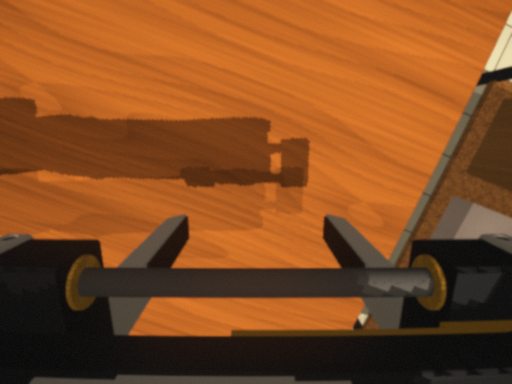

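All keys are required and the arm has not moved; the wrist picture shows only bare bench. I'll resend with full rows, and fewer of them, since clipping is made up by later rows.

Request:
{"name": "servo_tool", "arguments": {
  "targets": [
    {"hand":0,"x":62,"y":-73,"z":3,"rx":0,"ry":0,"rz":-0.15},
    {"hand":0,"x":93,"y":-110,"z":5,"rx":0,"ry":0,"rz":-0.3},
    {"hand":0,"x":125,"y":-146,"z":6,"rx":0,"ry":0,"rz":-0.4},
    {"hand":0,"x":156,"y":-183,"z":8,"rx":0,"ry":0,"rz":-0.5},
    {"hand":0,"x":187,"y":-220,"z":9.5,"rx":0,"ry":0,"rz":-0.62},
    {"hand":0,"x":187,"y":-220,"z":9.5,"rx":0,"ry":0,"rz":-0.62},
    {"hand":0,"x":187,"y":-220,"z":9.5,"rx":0,"ry":0,"rz":-0.62}
  ]
}}

```text
time_s: 1.95
tool_pos: [0.3258, -0.3338, 0.1796]
eef_rot: [0.882, 0.471, 0.001, -0.001]
wrist_force: [-0.5, 0.3, 0.5]
grip_width: 0.999
grip_force: 0.0
```

Request:
{"name": "servo_tool", "arguments": {
  "targets": [
    {"hand":0,"x":47,"y":-12,"z":2,"rx":0,"ry":0,"rz":-0.1},
    {"hand":0,"x":93,"y":-24,"z":3,"rx":0,"ry":0,"rz":-0.2},
    {"hand":0,"x":140,"y":-36,"z":5,"rx":0,"ry":0,"rz":-0.3},
    {"hand":0,"x":187,"y":-47,"z":6,"rx":0,"ry":0,"rz":-0.4},
    {"hand":0,"x":233,"y":-59,"z":8,"rx":0,"ry":0,"rz":-0.5},
    {"hand":0,"x":280,"y":-70.5,"z":9.5,"rx":0,"ry":0,"rz":-0.62},
    {"hand":0,"x":280,"y":-70.5,"z":9.5,"rx":0,"ry":0,"rz":-0.62},
    {"hand":0,"x":280,"y":-70.5,"z":9.5,"rx":0,"ry":0,"rz":-0.62}
  ]
}}

```text
time_s: 2.75
tool_pos: [0.4239, -0.0681, 0.1699]
eef_rot: [0.699, 0.715, 0.0, 0.0]
wrist_force: [-0.3, -0.2, -0.2]
grip_width: 0.998
grip_force: 0.0
```

Run:
```python
from h import *
s=env.get_state(); print(s["time_s"],s["tool_pos"],s["joint_pos"].round(2),Ro.from_quat(s["eef_rot"]).as_matrix().round(3).tolist())
move([.4233,-.0687,.097],rot([0,0,-1],[1,.019,0]))
```

```text
2.75 [ 0.42392382 -0.06813529  0.16994429] [ 0.37  0.37 -0.37  2.12  0.2   0.69 -0.11] [[-0.022, 1.0, 0.0], [1.0, 0.022, -0.0], [-0.0, 0.0, -1.0]]
xyz [-0.5, -0.7, 72.9] r [0.0, 0.0, 0.003]
```

Request:
{"name": "servo_tool", "arguments": {
  "targets": [
    {"hand":0,"x":-0.5,"y":-0.7,"z":40,"rx":0,"ry":0,"rz":0},
    {"hand":0,"x":-0.5,"y":-0.7,"z":73,"rx":0,"ry":0,"rz":0},
    {"hand":0,"x":-0.5,"y":-0.7,"z":73,"rx":0,"ry":0,"rz":0},
    {"hand":1,"x":-0.5,"y":-0.7,"z":73,"rx":0,"ry":0,"rz":0},
    {"hand":1,"x":-0.5,"y":-0.7,"z":73,"rx":0,"ry":0,"rz":0},
    {"hand":1,"x":-0.5,"y":-0.7,"z":73,"rx":0,"ry":0,"rz":0},
    {"hand":1,"x":-0.5,"y":-0.7,"z":73,"rx":0,"ry":0,"rz":0},
    {"hand":1,"x":-0.5,"y":-0.7,"z":73,"rx":0,"ry":0,"rz":0}
  ]
}}

```text
time_s: 3.55
tool_pos: [0.4232, -0.0689, 0.0976]
eef_rot: [0.7, 0.714, 0.0, 0.001]
wrist_force: [-0.0, 0.2, -0.0]
grip_width: 0.607
grip_force: 0.0
```

Request:
{"name": "servo_tool", "arguments": {
  "targets": [
    {"hand":1,"x":0,"y":0,"z":0,"rx":0,"ry":0,"rz":0},
    {"hand":1,"x":0,"y":0,"z":0,"rx":0,"ry":0,"rz":0},
    {"hand":1,"x":0,"y":0,"z":-20,"rx":0,"ry":0,"rz":0},
    {"hand":1,"x":0,"y":0,"z":-50,"rx":0,"ry":0,"rz":0},
    {"hand":1,"x":0,"y":0,"z":-75,"rx":0,"ry":0,"rz":0},
    {"hand":1,"x":0,"y":0,"z":-90,"rx":0,"ry":0,"rz":0},
    {"hand":1,"x":0,"y":0,"z":-90,"rx":0,"ry":0,"rz":0}
  ]
}}

```text
time_s: 4.25
tool_pos: [0.4242, -0.0689, 0.1885]
eef_rot: [0.7, 0.714, 0.001, 0.002]
wrist_force: [0.6, -0.2, -0.7]
grip_width: 0.021
grip_force: 0.0
```

Run:
```python
from h import *
s=env.get_state(); print(s["time_s"],s["tool_pos"],s["joint_pos"].round(2),s["grip_width"],s["grip_force"],s["wrist_force"])
yaw=-.134; u=np.array([np.cos(yaw),np.sin(yaw)]); seat=np.array([.6146,-.3005])
p=np.r_[seat-u*.06,.19]; R=rot([0,0,-1],[u[0],u[1],0]); print(p)
move(p,R)
for n in ("top","side"):
    im=env.capture(n); cv2.imwrite(f"pics/{n}2.png",cv2.cvtColor(im,cv2.COLOR_RGB2BGR))
im=cv2.imread("pics/side2.png")[100:300,200:400]; cv2.imwrite("pics/s2c.png",cv2.resize(im,None,fx=3,fy=3,interpolation=cv2.INTER_CUBIC))
```

```text
4.25 [ 0.42418842 -0.0688678   0.18852328] [ 0.39  0.34 -0.39  2.09  0.19  0.74 -0.09] 0.02063279797804909 0.0 [ 0.63779256 -0.22976823 -0.67617546]
[ 0.55513787 -0.29248404  0.19      ]
xyz [-226.3, 126.3, -0.8] r [0.004, 0.001, 0.155]
```

View pics/s2c.png

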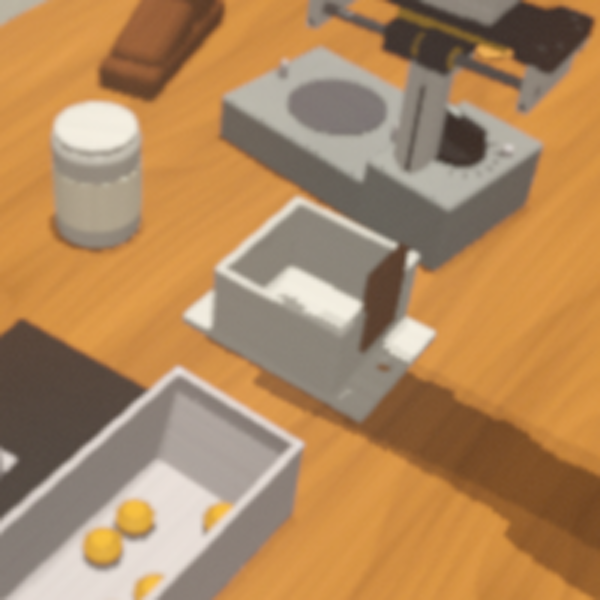

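The fingers need about 1 s to close, so the lift came too soon. The pot stands on the bench where it was, and the closed gripper is above it. I'll reopen and regrasp with more closing time.

Request:
{"name": "servo_tool", "arguments": {
  "targets": [
    {"hand":0,"x":0,"y":0,"z":0,"rx":0,"ry":0,"rz":0},
    {"hand":0,"x":0,"y":0,"z":0,"rx":0,"ry":0,"rz":0},
    {"hand":0,"x":0,"y":0,"z":0,"rx":0,"ry":0,"rz":0},
    {"hand":0,"x":0,"y":0,"z":0,"rx":0,"ry":0,"rz":0},
    {"hand":0,"x":0,"y":0,"z":0,"rx":0,"ry":0,"rz":0},
    {"hand":0,"x":0,"y":0,"z":0,"rx":0,"ry":0,"rz":0},
    {"hand":0,"x":0,"y":0,"z":20,"rx":0,"ry":0,"rz":0},
    {"hand":0,"x":0,"y":0,"z":20,"rx":0,"ry":0,"rz":0}
  ]
}}

```text
time_s: 5.15
tool_pos: [0.4212, -0.0687, 0.1656]
eef_rot: [0.7, 0.715, -0.001, -0.001]
wrist_force: [-0.8, -0.1, 0.3]
grip_width: 0.647
grip_force: 0.0
```

Run:
```python
from h import *
s=env.get_state(); print(s["tool_pos"],s["grip_width"])
c=env.calibration("top"); env.capture("top")
m=env.silhouettes("top","pot")
print([(d["confidence"],d["centre"]) for d in m])
c=env.calibration("wrist"); im=env.capture("wrist"); cv2.imwrite("pics/w2.png",cv2.cvtColor(im,cv2.COLOR_RGB2BGR))
a=.019;ca,sa=np.cos(a),np.sin(a)
P=lambda m:(np.array(m)@np.array([[ca,sa,0],[-sa,ca,0],[0,0,1]])+[.4833,-.0675,0])
print(proj(c,P([[.074,0,.008],[.06,.06,.078],[.06,-.06,.078],[-.065,.025,.114],[-.065,-.025,.114],[-.055,.025,.114]])).round(0).tolist())
```

```text
[ 0.42123426 -0.06868534  0.16562953] 0.6473132511133023
[(0.75, [374.7, 190.2]), (0.75, [152.8, 175.1]), (0.71, [273.5, 214.8])]
[[356.0, 180.0], [372.0, 135.0], [362.0, 243.0], [250.0, 174.0], [250.0, 225.0], [261.0, 174.0]]
```

View pics/w2.png

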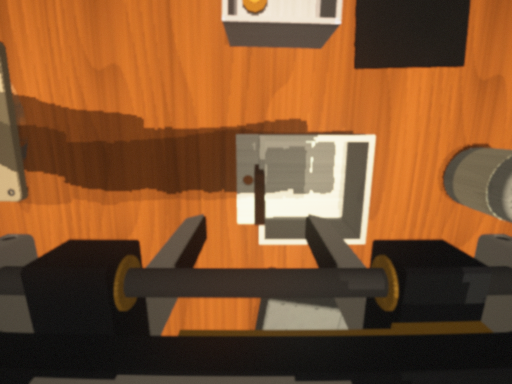

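The wrist view shows the pot undisturbed, with the tab at px (260,195) between the open fingers and within 4 px of the prediction.

Request:
{"name": "servo_tool", "arguments": {
  "targets": [
    {"hand":0,"x":0,"y":1.5,"z":0,"rx":0,"ry":0,"rz":0},
    {"hand":0,"x":0,"y":1.5,"z":0,"rx":0,"ry":0,"rz":0},
    {"hand":0,"x":0,"y":1.5,"z":0,"rx":0,"ry":0,"rz":0},
    {"hand":0,"x":0,"y":1.5,"z":30,"rx":0,"ry":0,"rz":0},
    {"hand":0,"x":0,"y":1.5,"z":60,"rx":0,"ry":0,"rz":0},
    {"hand":0,"x":0,"y":1.5,"z":71,"rx":0,"ry":0,"rz":0},
    {"hand":1,"x":0,"y":1.5,"z":71,"rx":0,"ry":0,"rz":0},
    {"hand":1,"x":0,"y":1.5,"z":71,"rx":0,"ry":0,"rz":0}
  ]
}}

```text
time_s: 6.1
tool_pos: [0.4245, -0.0686, 0.0962]
eef_rot: [0.7, 0.715, 0.0, 0.0]
wrist_force: [0.4, 0.6, 0.5]
grip_width: 0.864
grip_force: 0.0
```

Request:
{"name": "servo_tool", "arguments": {
  "targets": [
    {"hand":1,"x":0,"y":0,"z":0,"rx":0,"ry":0,"rz":0},
    {"hand":1,"x":0,"y":0,"z":0,"rx":0,"ry":0,"rz":0},
    {"hand":1,"x":0,"y":0,"z":0,"rx":0,"ry":0,"rz":0},
    {"hand":1,"x":0,"y":0,"z":0,"rx":0,"ry":0,"rz":0},
    {"hand":1,"x":0,"y":0,"z":0,"rx":0,"ry":0,"rz":0},
    {"hand":1,"x":0,"y":0,"z":0,"rx":0,"ry":0,"rz":0},
    {"hand":1,"x":0,"y":0,"z":0,"rx":0,"ry":0,"rz":0},
    {"hand":1,"x":0,"y":0,"z":0,"rx":0,"ry":0,"rz":0}
  ]
}}

```text
time_s: 6.9
tool_pos: [0.4242, -0.0687, 0.0959]
eef_rot: [0.7, 0.714, 0.0, -0.0]
wrist_force: [-0.1, -0.8, 0.3]
grip_width: 0.187
grip_force: 0.0
```

Request:
{"name": "servo_tool", "arguments": {
  "targets": [
    {"hand":1,"x":0,"y":0,"z":0,"rx":0,"ry":0,"rz":0},
    {"hand":1,"x":0,"y":0,"z":0,"rx":0,"ry":0,"rz":0},
    {"hand":1,"x":0,"y":0,"z":0,"rx":0,"ry":0,"rz":0},
    {"hand":1,"x":0,"y":0,"z":0,"rx":0,"ry":0,"rz":0}
  ]
}}

```text
time_s: 7.3
tool_pos: [0.4244, -0.0687, 0.0959]
eef_rot: [0.7, 0.715, 0.0, 0.0]
wrist_force: [1.2, -0.2, -1.6]
grip_width: 0.092
grip_force: 30.0
```

Gripped at 30 N; the width of 0.092 × 94 ≈ 9 mm matches the tab. Lifting.

Request:
{"name": "servo_tool", "arguments": {
  "targets": [
    {"hand":1,"x":0,"y":0,"z":-10,"rx":0,"ry":0,"rz":0},
    {"hand":1,"x":0,"y":0,"z":-30,"rx":0,"ry":0,"rz":0},
    {"hand":1,"x":0,"y":0,"z":-60,"rx":0,"ry":0,"rz":0},
    {"hand":1,"x":0,"y":0,"z":-85,"rx":0,"ry":0,"rz":0},
    {"hand":1,"x":0,"y":0,"z":-95,"rx":0,"ry":0,"rz":0},
    {"hand":1,"x":0,"y":0,"z":-95,"rx":0,"ry":0,"rz":0},
    {"hand":1,"x":0,"y":0,"z":-95,"rx":0,"ry":0,"rz":0}
  ]
}}

```text
time_s: 8.0
tool_pos: [0.4235, -0.0688, 0.1904]
eef_rot: [0.7, 0.714, -0.0, -0.0]
wrist_force: [0.3, 0.3, -0.4]
grip_width: 0.004
grip_force: 0.0
```

```bash
cat >> h.py <<'E'
def seatpose(z,dx=0,dy=0,yaw=-.134,seat=(.6146,-.3005)):
    u=np.array([np.cos(yaw),np.sin(yaw)]); v=np.array([-u[1],u[0]])
    return np.r_[np.array(seat)-u*.06+u*dx+v*dy,z], rot([0,0,-1],[u[0],u[1],0])
E
python3 - <<'E'
from h import *
s=env.get_state(); print(s["time_s"],s["tool_pos"],s["grip_width"],s["grip_force"],s["wrist_force"],s["ft_torque"])
move(*seatpose(.19))
E
```

```text
8.0 [ 0.42351241 -0.06884791  0.19039876] 0.0036560778054069744 0.0 [ 0.34437389  0.34949672 -0.37165689] [-0.04043386 -0.10481241  0.07510411]
xyz [-226.3, 126.9, 0.3] r [-0.001, 0.0, 0.155]
```

Run:
```python
from h import *
ims=[env.capture(n)[...,::-1] for n in ("side","top")]
a=cv2.resize(ims[0][100:300,200:400],(600,600),interpolation=cv2.INTER_CUBIC); b=cv2.resize(ims[1][170:290,240:310],(343,588),interpolation=cv2.INTER_CUBIC)
cv2.imwrite("pics/p3.png",np.hstack([a[:588],b])[:, :800] if False else cv2.resize(np.hstack([a[:588],b]),(800,499)))
cv2.imwrite("pics/top3.png",ims[1])
```

```text
(no output)
```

View pics/p3.png

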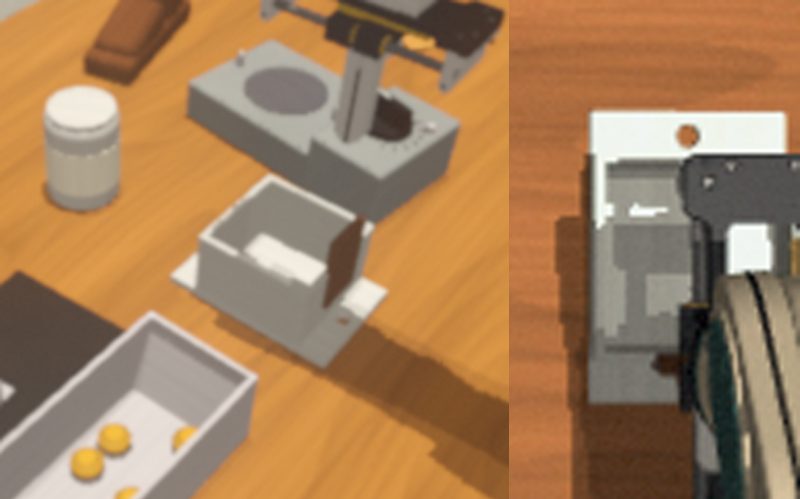

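The pot slipped off and was dragged about 18 mm toward −x: the hole is now at px (283,202), it was (282,195). I'll refit it, then regrasp deeper and lift gently.

Run:
```python
from h import *
c=env.calibration("top")
q,r=fit([(c,[[.074,0,.008],[.089,.06,.008],[.089,-.06,.008],[-.089,.06,.008]],np.array([[282.9,202.5],[259.8,197],[305.9,197],[259.1,267]]))],[.465,-.07,0]);print(q,r)
u=np.array([np.cos(q[2]),np.sin(q[2])])
move(np.r_[q[:2]-u*.06,.17],rot([0,0,-1],[u[0],u[1],0]))
```

```text
[ 0.46372995 -0.06868196  0.0150364 ] [[-0.0, 0.2], [-0.4, -0.3], [0.3, 0.0], [0.1, -0.0]]
xyz [-0.5, -19.4, 19.9] r [-0.002, -0.0, 0.006]
```

Request:
{"name": "servo_tool", "arguments": {
  "targets": [
    {"hand":0,"x":0,"y":-19,"z":0,"rx":0,"ry":0,"rz":0},
    {"hand":0,"x":0,"y":-19,"z":0,"rx":0,"ry":0,"rz":0},
    {"hand":0,"x":0,"y":-19,"z":0,"rx":0,"ry":0,"rz":0},
    {"hand":0,"x":0,"y":-19,"z":0,"rx":0,"ry":0,"rz":0},
    {"hand":0,"x":0,"y":-19,"z":0,"rx":0,"ry":0,"rz":0},
    {"hand":0,"x":0,"y":-19,"z":0,"rx":0,"ry":0,"rz":0},
    {"hand":0,"x":0,"y":-19,"z":30,"rx":0,"ry":0,"rz":0},
    {"hand":0,"x":0,"y":-19,"z":50,"rx":0,"ry":0,"rz":0}
  ]
}}

```text
time_s: 8.9
tool_pos: [0.4055, -0.0692, 0.1401]
eef_rot: [0.7, 0.714, 0.0, 0.0]
wrist_force: [0.1, 0.4, -0.8]
grip_width: 0.651
grip_force: 0.0
```

Request:
{"name": "servo_tool", "arguments": {
  "targets": [
    {"hand":0,"x":0,"y":0,"z":40,"rx":0,"ry":0,"rz":0},
    {"hand":0,"x":0,"y":0,"z":47.5,"rx":0,"ry":0,"rz":0},
    {"hand":1,"x":0,"y":0,"z":47.5,"rx":0,"ry":0,"rz":0},
    {"hand":1,"x":0,"y":0,"z":47.5,"rx":0,"ry":0,"rz":0},
    {"hand":1,"x":0,"y":0,"z":47.5,"rx":0,"ry":0,"rz":0},
    {"hand":1,"x":0,"y":0,"z":47.5,"rx":0,"ry":0,"rz":0},
    {"hand":1,"x":0,"y":0,"z":47.5,"rx":0,"ry":0,"rz":0},
    {"hand":1,"x":0,"y":0,"z":47.5,"rx":0,"ry":0,"rz":0}
  ]
}}

```text
time_s: 9.7
tool_pos: [0.4055, -0.0693, 0.0938]
eef_rot: [0.7, 0.714, 0.0, 0.0]
wrist_force: [0.2, 0.5, 0.5]
grip_width: 0.385
grip_force: 0.0
```

Request:
{"name": "servo_tool", "arguments": {
  "targets": [
    {"hand":1,"x":0,"y":0,"z":0,"rx":0,"ry":0,"rz":0},
    {"hand":1,"x":0,"y":0,"z":0,"rx":0,"ry":0,"rz":0},
    {"hand":1,"x":0,"y":0,"z":0,"rx":0,"ry":0,"rz":0},
    {"hand":1,"x":0,"y":0,"z":0,"rx":0,"ry":0,"rz":0},
    {"hand":1,"x":0,"y":0,"z":0,"rx":0,"ry":0,"rz":0},
    {"hand":1,"x":0,"y":0,"z":0,"rx":0,"ry":0,"rz":0},
    {"hand":1,"x":0,"y":0,"z":0,"rx":0,"ry":0,"rz":0},
    {"hand":1,"x":0,"y":0,"z":0,"rx":0,"ry":0,"rz":0}
  ]
}}

```text
time_s: 10.5
tool_pos: [0.4052, -0.0691, 0.0934]
eef_rot: [0.7, 0.714, 0.0, 0.0]
wrist_force: [0.6, -0.1, -1.0]
grip_width: 0.094
grip_force: 30.0
```

Request:
{"name": "servo_tool", "arguments": {
  "targets": [
    {"hand":1,"x":0,"y":0,"z":0,"rx":0,"ry":0,"rz":0},
    {"hand":1,"x":0,"y":0,"z":0,"rx":0,"ry":0,"rz":0},
    {"hand":1,"x":0,"y":0,"z":0,"rx":0,"ry":0,"rz":0},
    {"hand":1,"x":0,"y":0,"z":0,"rx":0,"ry":0,"rz":0},
    {"hand":1,"x":0,"y":0,"z":0,"rx":0,"ry":0,"rz":0},
    {"hand":1,"x":0,"y":0,"z":0,"rx":0,"ry":0,"rz":0}
  ]
}}

```text
time_s: 11.1
tool_pos: [0.4051, -0.0691, 0.0934]
eef_rot: [0.7, 0.714, -0.0, -0.0]
wrist_force: [0.5, -0.0, -2.3]
grip_width: 0.095
grip_force: 30.0
```

Request:
{"name": "servo_tool", "arguments": {
  "targets": [
    {"hand":1,"x":0,"y":0,"z":-1,"rx":0,"ry":0,"rz":0},
    {"hand":1,"x":0,"y":0,"z":-2,"rx":0,"ry":0,"rz":0},
    {"hand":1,"x":0,"y":0,"z":-4,"rx":0,"ry":0,"rz":0},
    {"hand":1,"x":0,"y":0,"z":-6,"rx":0,"ry":0,"rz":0},
    {"hand":1,"x":0,"y":0,"z":-8,"rx":0,"ry":0,"rz":0},
    {"hand":1,"x":0,"y":0,"z":-10,"rx":0,"ry":0,"rz":0},
    {"hand":1,"x":0,"y":0,"z":-10,"rx":0,"ry":0,"rz":0},
    {"hand":1,"x":0,"y":0,"z":-10,"rx":0,"ry":0,"rz":0}
  ]
}}

```text
time_s: 11.9
tool_pos: [0.4052, -0.0692, 0.1034]
eef_rot: [0.7, 0.714, 0.0, 0.0]
wrist_force: [-0.2, 0.1, -2.7]
grip_width: 0.098
grip_force: 30.3
```

Run:
```python
from h import *
s=env.get_state(); print(s["tool_pos"],s["eef_rot"].round(3),s["grip_width"],s["grip_force"],s["wrist_force"],s["ft_torque"])
```

```text
[ 0.40522729 -0.06915222  0.10344697] [0.7   0.714 0.    0.   ] 0.09815244599718684 30.250062346458435 [-0.18209299  0.09335079 -2.6584457 ] [-0.02547054  0.14773054  0.01216928]
```

Request:
{"name": "servo_tool", "arguments": {
  "targets": [
    {"hand":1,"x":0,"y":0,"z":-3,"rx":0,"ry":0,"rz":0},
    {"hand":1,"x":0,"y":0,"z":-7,"rx":0,"ry":0,"rz":0},
    {"hand":1,"x":0,"y":0,"z":-12,"rx":0,"ry":0,"rz":0},
    {"hand":1,"x":0,"y":0,"z":-18,"rx":0,"ry":0,"rz":0},
    {"hand":1,"x":0,"y":0,"z":-24,"rx":0,"ry":0,"rz":0},
    {"hand":1,"x":0,"y":0,"z":-30,"rx":0,"ry":0,"rz":0},
    {"hand":1,"x":0,"y":0,"z":-30,"rx":0,"ry":0,"rz":0},
    {"hand":1,"x":0,"y":0,"z":-30,"rx":0,"ry":0,"rz":0}
  ]
}}

```text
time_s: 12.7
tool_pos: [0.4053, -0.0692, 0.1336]
eef_rot: [0.7, 0.714, 0.0, 0.0]
wrist_force: [-0.3, 0.1, -3.9]
grip_width: 0.102
grip_force: 30.3
```

Run:
```python
from h import *
s=env.get_state(); print(s["tool_pos"],s["grip_width"],s["grip_force"],s["wrist_force"],s["ft_torque"])
im=env.capture("side")[...,::-1]; cv2.imwrite("pics/p4.png",cv2.resize(im[160:290,250:370],(720,780)[:2]) if 0 else cv2.resize(im[160:290,250:370],(550,596),interpolation=cv2.INTER_CUBIC))
```

```text
[ 0.40528478 -0.06919938  0.13357122] 0.10211217144993272 30.270598232746124 [-0.33519737  0.06933164 -3.92246596] [-0.02439604  0.14570493 -0.04820446]
```

View pics/p4.png

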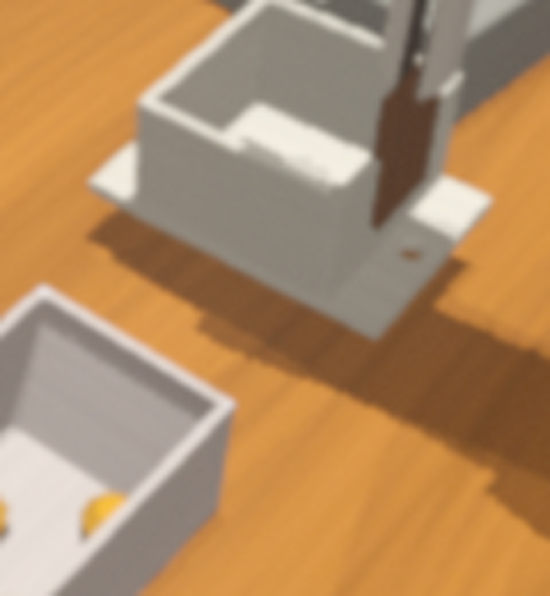

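The pot is off the bench, held by the tab, with ear corners at crop px (90,182), (375,338) and (492,200). I'll fit its tilt.

```bash
cat > potfit.py <<'E'
from h import *
def fit6(c,M,px,tab,zt):
    # pot pose about the gripped tab point: tab (pot frame (-.06,0,zt)); params: dz, rotvec
    M=np.array(M)-[-.06,0,zt]
    f=lambda p:np.concatenate([(proj(c,M@Ro.from_euler("zyx",p[:3]).as_matrix().T+tab+p[3:])-px).ravel(),p[3:]*200])
    s=least_squares(f,np.zeros(6)); return s.x.round(4), s.fun[:-3].reshape(-1,2).round(1).tolist()
E
python3 - <<'E'
from potfit import *
c=env.calibration("side"); s=env.get_state()
px=np.array([[90,182],[375,338],[492,200],[140,103],[268,0],[411,254]])*[120/550,130/596]+[250,160]
M=[[.089,.06,0],[-.089,.06,0],[-.089,-.06,.008],[.06,.06,.078],[.06,-.06,.078],[-.074,0,.008]]
print(fit6(c,M,px,s["tool_pos"],.093))
E
```

```text
(array([ 0.0021,  0.0475,  0.024 , -0.0015, -0.0009, -0.003 ]), [[0.1, 1.9], [-0.2, 0.5], [-0.1, 0.6], [-0.2, -1.0], [0.3, -1.5], [-0.0, -0.7]])
```

Run:
```python
from potfit import *
p,R=seatpose(.185); print(p)
move(p,R)
```

```text
[ 0.55513787 -0.29248404  0.185     ]
xyz [-226.4, 145.4, -51.6] r [-0.0, 0.0, 0.155]
```

Request:
{"name": "servo_tool", "arguments": {
  "targets": [
    {"hand":1,"x":0,"y":0,"z":-5,"rx":0,"ry":0,"rz":0},
    {"hand":1,"x":0,"y":0,"z":-15,"rx":-0.01,"ry":0,"rz":0},
    {"hand":1,"x":0,"y":0,"z":-27,"rx":-0.02,"ry":0,"rz":0},
    {"hand":1,"x":-5,"y":3,"z":-40,"rx":-0.03,"ry":0,"rz":0},
    {"hand":1,"x":-15,"y":10,"z":-48,"rx":-0.045,"ry":0,"rz":0.01},
    {"hand":1,"x":-30,"y":19,"z":-52,"rx":-0.045,"ry":0,"rz":0.02},
    {"hand":1,"x":-48,"y":31,"z":-52,"rx":-0.045,"ry":0,"rz":0.035},
    {"hand":1,"x":-66,"y":42,"z":-52,"rx":-0.045,"ry":0,"rz":0.05}
  ]
}}

```text
time_s: 13.55
tool_pos: [0.4495, -0.1358, 0.1863]
eef_rot: [0.718, 0.696, 0.017, 0.017]
wrist_force: [0.5, 0.2, -3.7]
grip_width: 0.097
grip_force: 30.3
```

Run:
```python
from potfit import *
s=env.get_state(); print(s["grip_width"],s["wrist_force"])
p,R=seatpose(.185)
move(p,rot([.045,0,-1],R[:,1]))
```

```text
0.09660275202952888 [ 0.47628591  0.15104542 -3.69057799]
xyz [-153.4, 110.2, 6.5] r [0.002, 0.001, 0.104]
```

Request:
{"name": "servo_tool", "arguments": {
  "targets": [
    {"hand":1,"x":-20,"y":14,"z":0,"rx":0,"ry":0,"rz":0.015},
    {"hand":1,"x":-43,"y":31,"z":1,"rx":0,"ry":0,"rz":0.03},
    {"hand":1,"x":-66,"y":47,"z":2,"rx":0,"ry":0,"rz":0.045},
    {"hand":1,"x":-89,"y":64,"z":3,"rx":0,"ry":0,"rz":0.06},
    {"hand":1,"x":-112,"y":80,"z":4,"rx":0,"ry":0,"rz":0.075},
    {"hand":1,"x":-130,"y":93,"z":5,"rx":0,"ry":0,"rz":0.09},
    {"hand":1,"x":-145,"y":104,"z":6,"rx":0,"ry":0,"rz":0.1},
    {"hand":1,"x":-153.5,"y":110,"z":6.5,"rx":0,"ry":0,"rz":0.104}
  ]
}}

```text
time_s: 14.35
tool_pos: [0.5529, -0.2921, 0.1854]
eef_rot: [0.753, 0.657, 0.016, 0.014]
wrist_force: [-6.0, 2.3, 5.5]
grip_width: 0.101
grip_force: 29.5
```

Request:
{"name": "servo_tool", "arguments": {
  "targets": [
    {"hand":1,"x":0,"y":0,"z":0,"rx":0,"ry":0,"rz":0},
    {"hand":1,"x":0,"y":0,"z":0,"rx":0,"ry":0,"rz":0},
    {"hand":1,"x":0,"y":0,"z":0,"rx":0,"ry":0,"rz":0}
  ]
}}

```text
time_s: 14.65
tool_pos: [0.5549, -0.2904, 0.1846]
eef_rot: [0.752, 0.659, 0.018, 0.016]
wrist_force: [-1.0, 2.1, 4.2]
grip_width: 0.1
grip_force: 29.9
```

Run:
```python
from potfit import *
s=env.get_state(); print(s["tool_pos"],s["eef_rot"].round(3),s["grip_width"],s["wrist_force"],s["joint_pos"].round(2))
p,R=seatpose(.185); move(p,rot([.045,0,-1],R[:,1]))
for n in ("side","top"): cv2.imwrite(f"pics/{n}5.png",env.capture(n)[...,::-1])
a=cv2.imread("pics/side5.png")[80:210,280:400];b=cv2.imread("pics/top5.png")[110:260,320:430]
r=lambda i:cv2.resize(i,None,fx=520/i.shape[0],fy=520/i.shape[0],interpolation=cv2.INTER_CUBIC)
cv2.imwrite("pics/p5.png",np.hstack([r(a),r(b)])[:,:800]); print(r(a).shape,r(b).shape)
```

```text
[ 0.5549426  -0.2903798   0.18461323] [0.752 0.659 0.018 0.016] 0.09956408204643304 [-1.045231    2.11160532  4.22818694] [ 0.65  0.59 -0.32  1.63  0.2   0.91  0.13]
xyz [-2.1, 0.5, -0.4] r [0.002, -0.0, 0.002]
(520, 480, 3) (520, 381, 3)
```

View pics/p5.png

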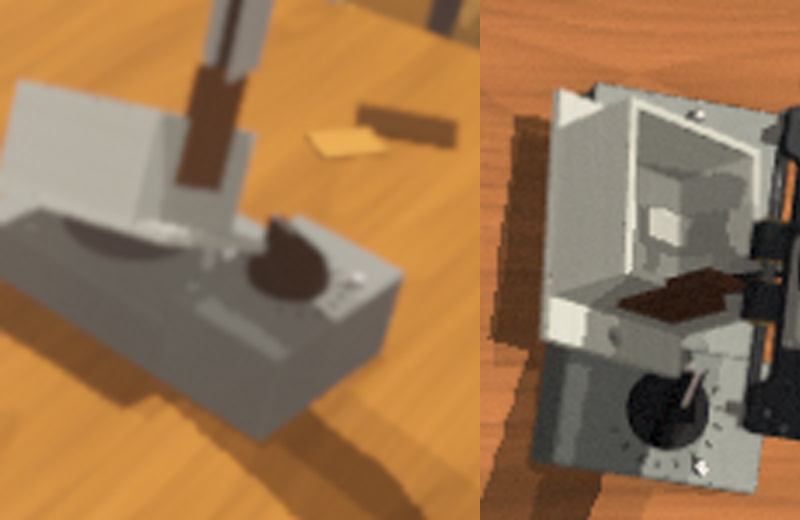

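The pot's ear hit the upright dial bar (112 mm high) in passing and rolled the pot in the grip, opening tilted toward −y. I'll lift it clear, take it back to the bench, let it settle flat, and regrasp.

Request:
{"name": "servo_tool", "arguments": {
  "targets": [
    {"hand":1,"x":0,"y":0,"z":-10,"rx":0,"ry":0,"rz":0},
    {"hand":1,"x":0,"y":0,"z":-25,"rx":0,"ry":0,"rz":0},
    {"hand":1,"x":0,"y":0,"z":-45,"rx":0,"ry":0,"rz":0},
    {"hand":1,"x":0,"y":0,"z":-65,"rx":0,"ry":0,"rz":0},
    {"hand":1,"x":0,"y":0,"z":-80,"rx":0,"ry":0,"rz":0},
    {"hand":1,"x":0,"y":0,"z":-90,"rx":0,"ry":0,"rz":0},
    {"hand":1,"x":0,"y":0,"z":-95,"rx":0,"ry":0,"rz":0},
    {"hand":1,"x":0,"y":0,"z":-95,"rx":0,"ry":0,"rz":0}
  ]
}}

```text
time_s: 15.55
tool_pos: [0.5499, -0.2911, 0.2787]
eef_rot: [0.752, 0.658, 0.017, 0.015]
wrist_force: [0.1, 0.6, -3.4]
grip_width: 0.098
grip_force: 30.2
```

Run:
```python
from potfit import *
s=env.get_state(); print(s["tool_pos"],s["grip_width"],s["grip_force"],s["wrist_force"],s["ft_torque"])
move([.435,-.085,.27],rot([0,0,-1],[1,0,0]))
cv2.imwrite("pics/side6.png",env.capture("side")[...,::-1])
i=cv2.imread("pics/side6.png")[20:200,250:400]; cv2.imwrite("pics/p6.png",cv2.resize(i,None,fx=3.3,fy=3.3,interpolation=cv2.INTER_CUBIC))
```

```text
[ 0.54986012 -0.2911174   0.27870724] 0.0979272654357631 30.17477021436207 [ 0.1036072   0.60739645 -3.39712488] [-0.09006072  0.11409349  0.01604855]
xyz [189.0, -141.5, 3.4] r [0.045, -0.002, -0.133]
```

View pics/p6.png

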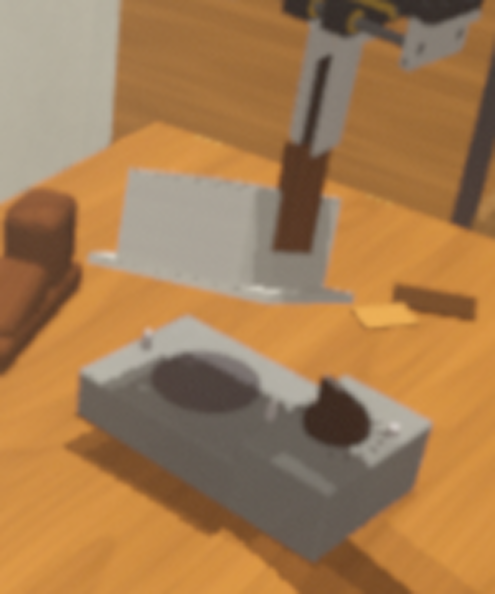

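The pot, now clear above the base, is rolled about 35–40° in the pads. Pressing it flat on the bench should roll it level again.

Request:
{"name": "servo_tool", "arguments": {
  "targets": [
    {"hand":1,"x":15,"y":-11,"z":0,"rx":0,"ry":0,"rz":0},
    {"hand":1,"x":40,"y":-30,"z":0,"rx":0,"ry":0,"rz":-0.03},
    {"hand":1,"x":70,"y":-52,"z":0,"rx":0.02,"ry":0,"rz":-0.06},
    {"hand":1,"x":100,"y":-75,"z":0,"rx":0.045,"ry":0,"rz":-0.1},
    {"hand":1,"x":130,"y":-97,"z":0,"rx":0.045,"ry":0,"rz":-0.133},
    {"hand":1,"x":160,"y":-120,"z":0,"rx":0.045,"ry":0,"rz":-0.133},
    {"hand":1,"x":180,"y":-135,"z":0,"rx":0.045,"ry":0,"rz":-0.133},
    {"hand":1,"x":189,"y":-142,"z":0,"rx":0.045,"ry":0,"rz":-0.133}
  ]
}}

```text
time_s: 16.4
tool_pos: [0.4327, -0.0824, 0.2728]
eef_rot: [0.706, 0.708, 0.001, -0.002]
wrist_force: [-0.4, -0.3, -3.0]
grip_width: 0.096
grip_force: 30.4
```

Request:
{"name": "servo_tool", "arguments": {
  "targets": [
    {"hand":1,"x":0,"y":0,"z":0,"rx":0,"ry":0,"rz":0},
    {"hand":1,"x":0,"y":0,"z":20,"rx":0,"ry":0,"rz":0},
    {"hand":1,"x":0,"y":0,"z":50,"rx":0,"ry":0,"rz":0},
    {"hand":1,"x":0,"y":0,"z":80,"rx":0,"ry":0,"rz":0},
    {"hand":1,"x":0,"y":0,"z":110,"rx":0,"ry":0,"rz":0},
    {"hand":1,"x":0,"y":0,"z":125,"rx":0,"ry":0,"rz":0},
    {"hand":1,"x":0,"y":0,"z":130,"rx":0,"ry":0,"rz":0},
    {"hand":1,"x":0,"y":0,"z":130,"rx":0,"ry":0,"rz":0}
  ]
}}

```text
time_s: 17.2
tool_pos: [0.4349, -0.0853, 0.1427]
eef_rot: [0.708, 0.707, 0.001, -0.001]
wrist_force: [0.7, 0.5, -1.9]
grip_width: 0.098
grip_force: 30.2
```

Request:
{"name": "servo_tool", "arguments": {
  "targets": [
    {"hand":1,"x":0,"y":0,"z":4,"rx":0,"ry":0,"rz":0},
    {"hand":1,"x":0,"y":0,"z":8,"rx":0,"ry":0,"rz":0},
    {"hand":1,"x":0,"y":0,"z":12,"rx":0,"ry":0,"rz":0},
    {"hand":1,"x":0,"y":0,"z":16,"rx":0,"ry":0,"rz":0},
    {"hand":1,"x":0,"y":0,"z":20,"rx":0,"ry":0,"rz":0},
    {"hand":1,"x":0,"y":0,"z":24,"rx":0,"ry":0,"rz":0}
  ]
}}

```text
time_s: 17.8
tool_pos: [0.4341, -0.0842, 0.1192]
eef_rot: [0.707, 0.707, 0.001, -0.001]
wrist_force: [-3.9, 0.7, 2.9]
grip_width: 0.098
grip_force: 29.1
```

Request:
{"name": "servo_tool", "arguments": {
  "targets": [
    {"hand":1,"x":0,"y":0,"z":4,"rx":0,"ry":0,"rz":0},
    {"hand":1,"x":0,"y":0,"z":8,"rx":0,"ry":0,"rz":0},
    {"hand":1,"x":0,"y":0,"z":12,"rx":0,"ry":0,"rz":0},
    {"hand":1,"x":0,"y":0,"z":15,"rx":0,"ry":0,"rz":0},
    {"hand":1,"x":0,"y":0,"z":18,"rx":0,"ry":0,"rz":0}
  ]
}}

```text
time_s: 18.3
tool_pos: [0.4341, -0.0828, 0.1026]
eef_rot: [0.707, 0.707, 0.001, -0.001]
wrist_force: [-10.0, 7.4, 37.7]
grip_width: 0.097
grip_force: 30.0
```

Run:
```python
from potfit import *
s=env.get_state(); print(s["tool_pos"],s["grip_width"],s["grip_force"],s["wrist_force"],s["ft_torque"])
cv2.imwrite("pics/side7.png",env.capture("side")[...,::-1])
i=cv2.imread("pics/side7.png")[140:290,240:390]; cv2.imwrite("pics/p7.png",cv2.resize(i,None,fx=4,fy=4,interpolation=cv2.INTER_CUBIC))
```

```text
[ 0.43406236 -0.08277199  0.10263732] 0.09657902667787042 30.032038986682892 [-10.04037224   7.39646817  37.71275345] [1.60956915 2.71961223 0.08886735]
```

View pics/p7.png

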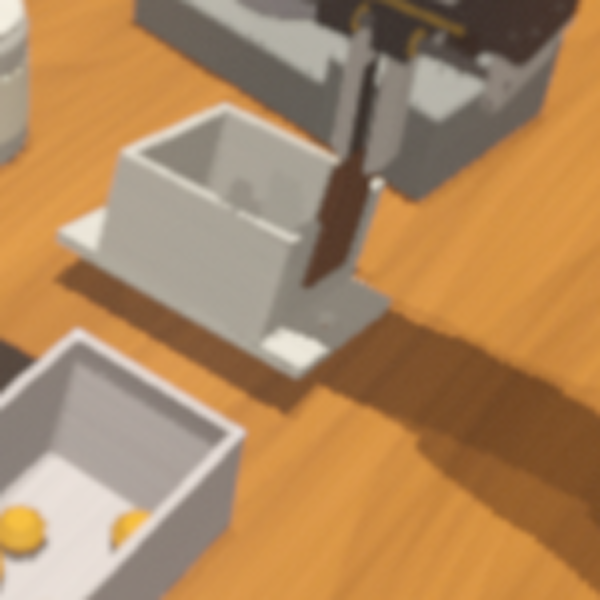

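It is nearly level now (roll about 10°, 38 N), so I'll ease up 3 mm and release; it will settle flat.

Request:
{"name": "servo_tool", "arguments": {
  "targets": [
    {"hand":1,"x":0,"y":0,"z":-2,"rx":0,"ry":0,"rz":0},
    {"hand":1,"x":0,"y":0,"z":-3,"rx":0,"ry":0,"rz":0},
    {"hand":0,"x":0,"y":0,"z":-3,"rx":0,"ry":0,"rz":0},
    {"hand":0,"x":0,"y":0,"z":-3,"rx":0,"ry":0,"rz":0},
    {"hand":0,"x":0,"y":0,"z":-3,"rx":0,"ry":0,"rz":0},
    {"hand":0,"x":0,"y":0,"z":-3,"rx":0,"ry":0,"rz":0},
    {"hand":0,"x":0,"y":0,"z":-3,"rx":0,"ry":0,"rz":0},
    {"hand":0,"x":0,"y":0,"z":-3,"rx":0,"ry":0,"rz":0}
  ]
}}

```text
time_s: 19.15
tool_pos: [0.4345, -0.0842, 0.1043]
eef_rot: [0.707, 0.707, 0.001, -0.001]
wrist_force: [-0.5, 0.2, 0.1]
grip_width: 0.575
grip_force: 0.0
```

Request:
{"name": "servo_tool", "arguments": {
  "targets": [
    {"hand":0,"x":0,"y":0,"z":0,"rx":0,"ry":0,"rz":0},
    {"hand":0,"x":0,"y":0,"z":0,"rx":0,"ry":0,"rz":0},
    {"hand":0,"x":0,"y":0,"z":0,"rx":0,"ry":0,"rz":0},
    {"hand":0,"x":0,"y":0,"z":-40,"rx":0,"ry":0,"rz":0},
    {"hand":0,"x":30,"y":0,"z":-80,"rx":0,"ry":0,"rz":0},
    {"hand":0,"x":80,"y":0,"z":-120,"rx":0,"ry":0,"rz":0},
    {"hand":0,"x":120,"y":0,"z":-120,"rx":0,"ry":0,"rz":0},
    {"hand":0,"x":120,"y":0,"z":-120,"rx":0,"ry":0,"rz":0}
  ]
}}

```text
time_s: 19.95
tool_pos: [0.4357, 0.0423, 0.227]
eef_rot: [0.704, 0.711, 0.004, -0.0]
wrist_force: [0.4, 0.4, 0.1]
grip_width: 1.001
grip_force: 0.0
```

```bash
cat > potloc.py <<'E'
from potfit import *
def minrect(mask):
    cs,_=cv2.findContours(mask.astype(np.uint8),cv2.RETR_EXTERNAL,cv2.CHAIN_APPROX_NONE)
    return max(cs,key=cv2.contourArea)
ca,cb=np.array([[.089,.06],[-.089,.06],[-.089,-.06],[.089,-.06]]),np.array([[.06,.06],[-.06,.06],[-.06,-.06],[.06,-.06]])
def outline(c,p,k=1):
    R=Ro.from_euler("z",p[2]).as_matrix()
    m=np.zeros((384*k,512*k),np.uint8)
    tab=np.array([[x,y] for x in(-.065,-.055) for y in(-.025,.025)])
    for lo,hi,P in ((0,.008,ca),(.008,.078,cb),(.05,.114,tab)):
        X=np.array([[*q,z] for z in (lo,hi) for q in P])@R.T+[p[0],p[1],p[3] if len(p)>3 else 0]
        h=cv2.convexHull((proj(c,X)*k).astype(np.float32)); cv2.fillConvexPoly(m,(h*16).round().astype(np.int32),1,shift=4)
    return m.astype(bool)
def locate(cams,p0):
    obs=[]
    for n in cams:
        env.capture(n); ss=env.silhouettes(n,"pot"); c=env.calibration(n)
        b=max(ss,key=lambda d:(d["mask"]&outline(c,p0)).sum()/(d["mask"]|outline(c,p0)).sum()); obs.append((c,b["mask"]))
    f=lambda p:sum(1-(m&outline(c,p)).sum()/(m|outline(c,p)).sum() for c,m in obs)
    from scipy.optimize import minimize
    r=minimize(f,p0,method="Nelder-Mead",options=dict(initial_simplex=np.array(p0)+np.vstack([np.zeros(3),np.diag([.015,.015,.1])]),xatol=1e-4,fatol=1e-4))
    return r.x,r.fun
E
python3 - <<'E'
from potloc import *
s=env.get_state(); print(s["tool_pos"],s["grip_width"])
q,f=locate(("top","side"),[.494,-.08,.0]);print(q,f)
cv2.imwrite("pics/top8.png",env.capture("top")[...,::-1])
cv2.imwrite("pics/p8.png",cv2.resize(cv2.imread("pics/top8.png")[140:290,110:310],(800,600),interpolation=cv2.INTER_CUBIC))
E
```

```text
[0.43568319 0.04227778 0.22695341] 1.0009123030820533
[ 0.49048467 -0.04974713  0.06375066] 0.3438396359435466
```

View pics/p8.png

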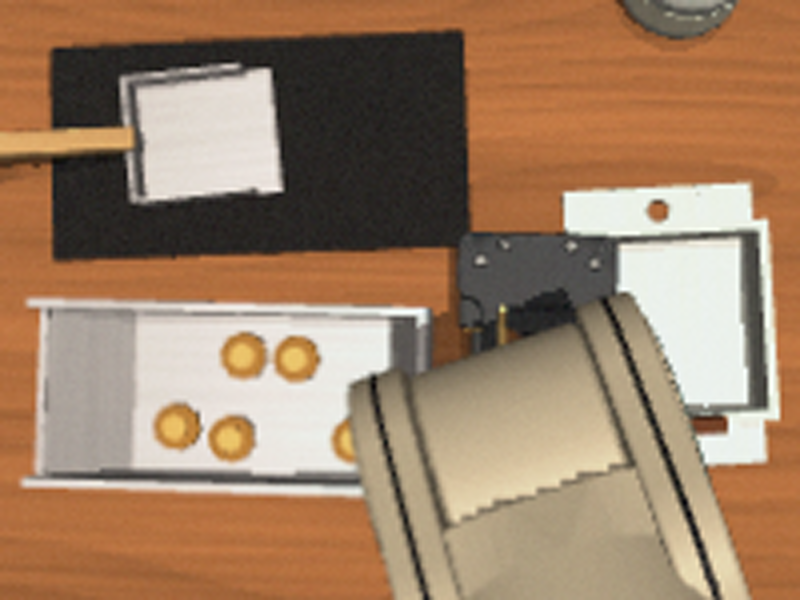

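The pot is flat and upright: hole at crop px (657,210), ear corners (563,190), (751,183) and (767,463). The scoop and nuggets are undisturbed.

Run:
```python
from potfit import *
c=env.calibration("top")
q,r=fit([(c,[[.074,0,.008],[.089,.06,.008],[.089,-.06,.008],[-.089,-.06,.008],[.06,-.06,.078],[-.06,-.06,.078]],np.array([[657,210],[563,190],[751,183],[767,463],[768,221],[779,419]])/4+[110,140])],[.49,-.08,0]);print(q,r)
u=np.array([np.cos(q[2]),np.sin(q[2])])
move(np.r_[q[:2]-u*.06,.17],rot([0,0,-1],[u[0],u[1],0]))
```

```text
[ 0.48935207 -0.05091953  0.06697623] [[0.3, 0.1], [0.1, 0.3], [-0.2, -0.0], [-0.4, -0.3], [0.0, -0.4], [0.0, 0.3]]
xyz [-88.9, -4.1, 53.8] r [-0.001, -0.002, -0.069]
```

Request:
{"name": "servo_tool", "arguments": {
  "targets": [
    {"hand":0,"x":-45,"y":-2,"z":20,"rx":0,"ry":0,"rz":-0.035},
    {"hand":0,"x":-89,"y":-4,"z":54,"rx":0,"ry":0,"rz":-0.07},
    {"hand":0,"x":-89,"y":-4,"z":54,"rx":0,"ry":0,"rz":-0.07},
    {"hand":0,"x":-89,"y":-4,"z":54,"rx":0,"ry":0,"rz":-0.07},
    {"hand":0,"x":-89,"y":-4,"z":95,"rx":0,"ry":0,"rz":-0.07},
    {"hand":0,"x":-89,"y":-4,"z":135,"rx":0,"ry":0,"rz":-0.07},
    {"hand":0,"x":-89,"y":-4,"z":135,"rx":0,"ry":0,"rz":-0.07},
    {"hand":1,"x":-89,"y":-4,"z":135,"rx":0,"ry":0,"rz":-0.07}
  ]
}}

```text
time_s: 21.0
tool_pos: [0.4308, -0.0522, 0.09]
eef_rot: [0.681, 0.732, 0.001, -0.001]
wrist_force: [0.3, 0.8, -0.0]
grip_width: 0.943
grip_force: 0.0
```

Request:
{"name": "servo_tool", "arguments": {
  "targets": [
    {"hand":1,"x":0,"y":0,"z":0,"rx":0,"ry":0,"rz":0},
    {"hand":1,"x":0,"y":0,"z":0,"rx":0,"ry":0,"rz":0},
    {"hand":1,"x":0,"y":0,"z":0,"rx":0,"ry":0,"rz":0},
    {"hand":1,"x":0,"y":0,"z":0,"rx":0,"ry":0,"rz":0},
    {"hand":1,"x":0,"y":0,"z":0,"rx":0,"ry":0,"rz":0},
    {"hand":1,"x":0,"y":0,"z":0,"rx":0,"ry":0,"rz":0},
    {"hand":1,"x":0,"y":0,"z":0,"rx":0,"ry":0,"rz":0},
    {"hand":1,"x":0,"y":0,"z":0,"rx":0,"ry":0,"rz":0}
  ]
}}

```text
time_s: 21.8
tool_pos: [0.4304, -0.0531, 0.0894]
eef_rot: [0.682, 0.731, 0.001, -0.001]
wrist_force: [-0.5, 0.2, 0.8]
grip_width: 0.268
grip_force: 0.0
```

Request:
{"name": "servo_tool", "arguments": {
  "targets": [
    {"hand":1,"x":0,"y":0,"z":0,"rx":0,"ry":0,"rz":0},
    {"hand":1,"x":0,"y":0,"z":0,"rx":0,"ry":0,"rz":0},
    {"hand":1,"x":0,"y":0,"z":0,"rx":0,"ry":0,"rz":0},
    {"hand":1,"x":0,"y":0,"z":0,"rx":0,"ry":0,"rz":0},
    {"hand":1,"x":0,"y":0,"z":0,"rx":0,"ry":0,"rz":0},
    {"hand":1,"x":0,"y":0,"z":0,"rx":0,"ry":0,"rz":0}
  ]
}}

```text
time_s: 22.4
tool_pos: [0.4304, -0.0531, 0.0893]
eef_rot: [0.682, 0.731, 0.001, -0.001]
wrist_force: [1.0, 0.1, -1.4]
grip_width: 0.101
grip_force: 30.0
```

Request:
{"name": "servo_tool", "arguments": {
  "targets": [
    {"hand":1,"x":0,"y":0,"z":-1,"rx":0,"ry":0,"rz":0},
    {"hand":1,"x":0,"y":0,"z":-3,"rx":0,"ry":0,"rz":0},
    {"hand":1,"x":0,"y":0,"z":-6,"rx":0,"ry":0,"rz":0},
    {"hand":1,"x":0,"y":0,"z":-10,"rx":0,"ry":0,"rz":0},
    {"hand":1,"x":0,"y":0,"z":-15,"rx":0,"ry":0,"rz":0},
    {"hand":1,"x":0,"y":0,"z":-20,"rx":0,"ry":0,"rz":0},
    {"hand":1,"x":0,"y":0,"z":-25,"rx":0,"ry":0,"rz":0},
    {"hand":1,"x":0,"y":0,"z":-25,"rx":0,"ry":0,"rz":0}
  ]
}}

```text
time_s: 23.2
tool_pos: [0.4311, -0.0533, 0.1152]
eef_rot: [0.682, 0.731, 0.002, -0.0]
wrist_force: [-0.3, -0.3, -3.6]
grip_width: 0.103
grip_force: 30.1
```

Run:
```python
from potfit import *
s=env.get_state(); print(s["tool_pos"],s["grip_width"],s["grip_force"],s["wrist_force"],s["ft_torque"])
p,R=seatpose(.23); move(p,rot([.045,0,-1],R[:,1]))
```

```text
[ 0.4310545  -0.05327698  0.11516431] 0.1032115231370687 30.07492572069168 [-0.3481946  -0.33255929 -3.59237855] [-0.04206456  0.07157888  0.0228217 ]
xyz [-247.0, 107.3, -115.3] r [-0.043, -0.001, 0.204]
```

Request:
{"name": "servo_tool", "arguments": {
  "targets": [
    {"hand":1,"x":0,"y":0,"z":-8,"rx":0,"ry":0,"rz":0},
    {"hand":1,"x":0,"y":0,"z":-22,"rx":-0.01,"ry":0,"rz":0},
    {"hand":1,"x":0,"y":0,"z":-40,"rx":-0.02,"ry":0,"rz":0},
    {"hand":1,"x":0,"y":0,"z":-60,"rx":-0.03,"ry":0,"rz":0},
    {"hand":1,"x":0,"y":0,"z":-80,"rx":-0.04,"ry":0,"rz":0},
    {"hand":1,"x":0,"y":0,"z":-100,"rx":-0.043,"ry":0,"rz":0},
    {"hand":1,"x":0,"y":0,"z":-112,"rx":-0.043,"ry":0,"rz":0},
    {"hand":1,"x":0,"y":0,"z":-116,"rx":-0.043,"ry":0,"rz":0}
  ]
}}

```text
time_s: 24.0
tool_pos: [0.4311, -0.0536, 0.2325]
eef_rot: [0.682, 0.731, 0.018, 0.015]
wrist_force: [0.3, -0.2, -2.9]
grip_width: 0.099
grip_force: 30.1
```

Run:
```python
from potfit import *
s=env.get_state(); print(s["tool_pos"],s["grip_width"],s["grip_force"],s["wrist_force"],s["ft_torque"])
p,R=seatpose(.23); move(p,rot([.045,0,-1],R[:,1]))
```

```text
[ 0.43114068 -0.05357373  0.23245113] 0.0992432923132731 30.074724555015564 [ 0.33147834 -0.15356579 -2.93632264] [-0.10028477  0.13652111 -0.06794193]
xyz [-247.0, 106.8, 7.0] r [0.001, -0.005, 0.204]
```

Request:
{"name": "servo_tool", "arguments": {
  "targets": [
    {"hand":1,"x":-6,"y":3,"z":0,"rx":0,"ry":0,"rz":0.01},
    {"hand":1,"x":-18,"y":8,"z":0,"rx":0,"ry":0,"rz":0.02},
    {"hand":1,"x":-36,"y":16,"z":1,"rx":0,"ry":0,"rz":0.04},
    {"hand":1,"x":-56,"y":24,"z":2,"rx":0,"ry":0,"rz":0.06},
    {"hand":1,"x":-76,"y":33,"z":2,"rx":0,"ry":0,"rz":0.08},
    {"hand":1,"x":-96,"y":42,"z":3,"rx":0,"ry":0,"rz":0.1},
    {"hand":1,"x":-112,"y":49,"z":3,"rx":0,"ry":0,"rz":0.11},
    {"hand":1,"x":-124,"y":53.5,"z":3.5,"rx":0,"ry":0,"rz":0.12}
  ]
}}

```text
time_s: 24.8
tool_pos: [0.4932, -0.1767, 0.228]
eef_rot: [0.726, 0.688, 0.017, 0.013]
wrist_force: [0.3, -0.5, -3.1]
grip_width: 0.103
grip_force: 30.1
```

Run:
```python
from potfit import *
s=env.get_state(); print(s["tool_pos"],s["grip_width"],s["grip_force"],s["wrist_force"],s["ft_torque"])
p,R=seatpose(.23); move(p,rot([.045,0,-1],R[:,1]))
```

```text
[ 0.49322529 -0.17670965  0.22797157] 0.10328298757134456 30.090259909629822 [ 0.32644214 -0.50804047 -3.05501246] [-0.08386824  0.15527449 -0.01182049]
xyz [-112.3, 68.1, -0.0] r [-0.003, -0.005, 0.08]
```

Request:
{"name": "servo_tool", "arguments": {
  "targets": [
    {"hand":1,"x":-12,"y":7,"z":0,"rx":0,"ry":0,"rz":0.01},
    {"hand":1,"x":-28,"y":17,"z":0,"rx":0,"ry":0,"rz":0.02},
    {"hand":1,"x":-46,"y":28,"z":0,"rx":0,"ry":0,"rz":0.035},
    {"hand":1,"x":-64,"y":39,"z":0,"rx":0,"ry":0,"rz":0.05},
    {"hand":1,"x":-82,"y":50,"z":0,"rx":0,"ry":0,"rz":0.06},
    {"hand":1,"x":-98,"y":59,"z":0,"rx":0,"ry":0,"rz":0.07},
    {"hand":1,"x":-108,"y":65,"z":0,"rx":0,"ry":0,"rz":0.08},
    {"hand":1,"x":-112,"y":68,"z":0,"rx":0,"ry":0,"rz":0.08}
  ]
}}

```text
time_s: 25.6
tool_pos: [0.5549, -0.2903, 0.2303]
eef_rot: [0.752, 0.659, 0.018, 0.012]
wrist_force: [-0.5, 0.3, -3.1]
grip_width: 0.103
grip_force: 30.1
```

Request:
{"name": "servo_tool", "arguments": {
  "targets": [
    {"hand":1,"x":0,"y":0,"z":0,"rx":0,"ry":0,"rz":0},
    {"hand":1,"x":0,"y":0,"z":15,"rx":0,"ry":0,"rz":0},
    {"hand":1,"x":0,"y":0,"z":35,"rx":0,"ry":0,"rz":0},
    {"hand":1,"x":0,"y":0,"z":50,"rx":0,"ry":0,"rz":0},
    {"hand":1,"x":0,"y":0,"z":57,"rx":0,"ry":0,"rz":0},
    {"hand":1,"x":0,"y":0,"z":60,"rx":0,"ry":0,"rz":0},
    {"hand":1,"x":0,"y":0,"z":60,"rx":0,"ry":0,"rz":0}
  ]
}}

```text
time_s: 26.3
tool_pos: [0.5576, -0.288, 0.1712]
eef_rot: [0.751, 0.66, 0.018, 0.012]
wrist_force: [-0.5, 0.5, -2.9]
grip_width: 0.097
grip_force: 30.1
```

Run:
```python
from potfit import *
s=env.get_state(); print(s["tool_pos"],s["grip_width"],s["grip_force"],s["wrist_force"],s["ft_torque"])
p,R=seatpose(.165); move(p,rot([.045,0,-1],R[:,1]))
for n in ("side","top"): cv2.imwrite(f"pics/{n}9.png",env.capture(n)[...,::-1])
a=cv2.imread("pics/side9.png")[90:200,280:400];b=cv2.imread("pics/top9.png")[120:240,325:425]
r=lambda i:cv2.resize(i,None,fx=400/i.shape[1],fy=400/i.shape[1],interpolation=cv2.INTER_CUBIC)
A=r(a);B=r(b);o=np.zeros((480,800,3),np.uint8);o[:A.shape[0],:400]=A;o[:,400:]=B[:480];cv2.imwrite("pics/p9.png",o)
```

```text
[ 0.55758214 -0.28798121  0.17119736] 0.09652383905601962 30.095194280147552 [-0.4842206   0.46282236 -2.92891059] [-0.03977477  0.20760612 -0.02473516]
xyz [-4.9, -2.1, 6.1] r [-0.003, -0.006, 0.005]
```

View pics/p9.png

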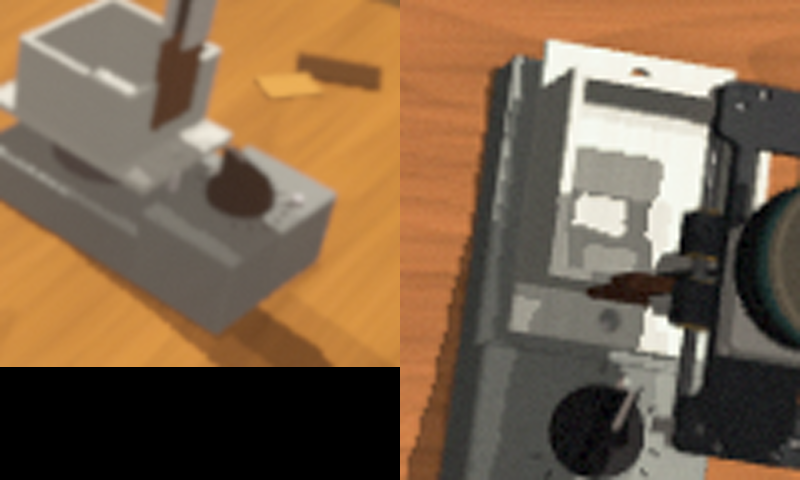

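The pot is level above the base, yaw about right. Top-view holes are at crop px (640,71) and (609,319), ear corners at (547,40), (735,70) and (512,332). I'll fit and correct.

Run:
```python
from potfit import *
c=env.calibration("top"); s=env.get_state()
px=(np.array([[640,71],[609,319],[547,40],[735,70],[512,332]])-[400,0])/4+[325,120]
M=np.array([[.074,0,.008],[-.074,0,.008],[.089,.06,.008],[.089,-.06,.008],[-.089,.06,.008]])
z0=s["tool_pos"][2]-.0893
q,r=fit([(c,M+[0,0,z0],px)],[.61,-.3,-.13]);print(q,r,"z0",z0)
tcp=s["tool_pos"][:2]; u=np.array([np.cos(q[2]),np.sin(q[2])]);v=np.array([-u[1],u[0]])
d=tcp-q[:2];print("tcp in pot",d@u,d@v)
# correction to bring pot to seat
h=-.134; dr=h-q[2]; seat=np.array([.6146,-.3005]); w=seat-q[:2]
print("shift",w,"turn",dr)
# rotate about tcp then shift
Rz=Ro.from_euler("z",dr).as_matrix()[:2,:2]; newtcp=seat+Rz@d
R0=Ro.from_quat(s["eef_rot"]).as_matrix(); move(np.r_[newtcp,s["tool_pos"][2]],Ro.from_euler("z",dr).as_matrix()@R0)
```

```text
[ 0.61811039 -0.29856983 -0.1256572 ] [[-0.3, 1.9], [0.7, -0.2], [-0.1, -0.2], [-0.1, 0.2], [-0.0, -0.9]] z0 0.08255270366713534
tcp in pot -0.06088684174149058 0.0025596610838929763
shift [-0.00351039 -0.00193017] turn -0.008342802240114688
xyz [-1.9, -3.2, -0.2] r [-0.0, -0.0, 0.008]
```

Request:
{"name": "servo_tool", "arguments": {
  "targets": [
    {"hand":1,"x":-1,"y":-1.6,"z":0,"rx":0,"ry":0,"rz":0.004},
    {"hand":1,"x":-1.9,"y":-3.2,"z":0,"rx":0,"ry":0,"rz":0.008},
    {"hand":1,"x":-1.9,"y":-3.3,"z":3,"rx":0,"ry":0,"rz":0.008},
    {"hand":1,"x":-1.9,"y":-3.5,"z":6,"rx":0,"ry":0,"rz":0.008},
    {"hand":1,"x":-1.9,"y":-3.6,"z":9,"rx":0,"ry":0,"rz":0.008},
    {"hand":1,"x":-1.9,"y":-3.7,"z":12,"rx":0,"ry":0,"rz":0.008},
    {"hand":1,"x":-1.9,"y":-3.7,"z":12,"rx":0,"ry":0,"rz":0.008}
  ]
}}

```text
time_s: 27.1
tool_pos: [0.5537, -0.2895, 0.1581]
eef_rot: [0.754, 0.657, 0.018, 0.011]
wrist_force: [-0.2, -0.0, -2.9]
grip_width: 0.103
grip_force: 30.1
```

Request:
{"name": "servo_tool", "arguments": {
  "targets": [
    {"hand":1,"x":0,"y":-0.1,"z":3,"rx":0,"ry":0,"rz":0},
    {"hand":1,"x":0,"y":-0.3,"z":6,"rx":0,"ry":0,"rz":0},
    {"hand":1,"x":0,"y":-0.4,"z":8,"rx":0,"ry":0,"rz":0},
    {"hand":1,"x":0,"y":-0.5,"z":10,"rx":0,"ry":0,"rz":0},
    {"hand":1,"x":0,"y":-0.5,"z":10,"rx":0,"ry":0,"rz":0}
  ]
}}

```text
time_s: 27.6
tool_pos: [0.554, -0.2898, 0.1485]
eef_rot: [0.754, 0.657, 0.018, 0.012]
wrist_force: [0.5, -0.9, -3.7]
grip_width: 0.101
grip_force: 30.0
```

Run:
```python
from potfit import *
s=env.get_state(); print(s["tool_pos"],s["grip_width"],s["grip_force"],s["wrist_force"],s["ft_torque"])
```

```text
[ 0.55402053 -0.28975384  0.1485437 ] 0.10147790289350442 30.02726376056671 [ 0.53991928 -0.93628616 -3.66843389] [-0.2695528  -0.00691207  0.00055963]
```

Request:
{"name": "servo_tool", "arguments": {
  "targets": [
    {"hand":1,"x":0,"y":-0.1,"z":2,"rx":0,"ry":0,"rz":0},
    {"hand":1,"x":0,"y":-0.2,"z":4,"rx":0,"ry":0,"rz":0},
    {"hand":1,"x":0,"y":-0.3,"z":6,"rx":0,"ry":0,"rz":0},
    {"hand":1,"x":0,"y":-0.4,"z":8,"rx":0,"ry":0,"rz":0},
    {"hand":1,"x":0,"y":-0.4,"z":8,"rx":0,"ry":0,"rz":0}
  ]
}}

```text
time_s: 28.1
tool_pos: [0.554, -0.2895, 0.1405]
eef_rot: [0.754, 0.657, 0.018, 0.012]
wrist_force: [0.9, -1.0, -4.6]
grip_width: 0.101
grip_force: 30.0
```

Run:
```python
from potfit import *
s=env.get_state(); print(s["tool_pos"],s["grip_width"],s["grip_force"],s["wrist_force"],s["ft_torque"])
```

```text
[ 0.55402147 -0.28953153  0.14051894] 0.10088945779608163 30.01423180103302 [ 0.92677933 -0.95468516 -4.56467132] [-0.32499276 -0.11211139 -0.03383511]
```

Request:
{"name": "servo_tool", "arguments": {
  "targets": [
    {"hand":1,"x":0,"y":0,"z":1,"rx":0,"ry":0,"rz":0},
    {"hand":1,"x":0,"y":0,"z":2,"rx":0,"ry":0,"rz":0},
    {"hand":1,"x":0,"y":0,"z":2,"rx":0,"ry":0,"rz":0}
  ]
}}

```text
time_s: 28.4
tool_pos: [0.5554, -0.2897, 0.14]
eef_rot: [0.754, 0.657, 0.019, 0.013]
wrist_force: [1.0, -0.2, 3.4]
grip_width: 0.099
grip_force: 30.2
```

Request:
{"name": "servo_tool", "arguments": {
  "targets": [
    {"hand":0,"x":0,"y":0,"z":0,"rx":0,"ry":0,"rz":0},
    {"hand":0,"x":0,"y":0,"z":0,"rx":0,"ry":0,"rz":0},
    {"hand":0,"x":0,"y":0,"z":0,"rx":0,"ry":0,"rz":0},
    {"hand":0,"x":0,"y":0,"z":0,"rx":0,"ry":0,"rz":0},
    {"hand":0,"x":0,"y":0,"z":0,"rx":0,"ry":0,"rz":0},
    {"hand":0,"x":0,"y":0,"z":-10,"rx":0,"ry":0,"rz":0},
    {"hand":0,"x":0,"y":0,"z":-50,"rx":0,"ry":0,"rz":0},
    {"hand":0,"x":0,"y":0,"z":-90,"rx":0,"ry":0,"rz":0}
  ]
}}

```text
time_s: 29.2
tool_pos: [0.5495, -0.2896, 0.2296]
eef_rot: [0.754, 0.657, 0.018, 0.011]
wrist_force: [1.6, -0.7, 0.6]
grip_width: 0.747
grip_force: 0.0
```

Request:
{"name": "servo_tool", "arguments": {
  "targets": [
    {"hand":0,"x":50,"y":0,"z":0,"rx":0,"ry":0,"rz":0},
    {"hand":0,"x":100,"y":0,"z":0,"rx":0,"ry":0,"rz":0},
    {"hand":0,"x":150,"y":0,"z":0,"rx":0,"ry":0,"rz":0},
    {"hand":0,"x":200,"y":0,"z":0,"rx":0,"ry":0,"rz":0},
    {"hand":0,"x":200,"y":0,"z":0,"rx":0,"ry":0,"rz":0}
  ]
}}

```text
time_s: 29.7
tool_pos: [0.5789, -0.0816, 0.2327]
eef_rot: [0.75, 0.661, 0.021, 0.011]
wrist_force: [-0.4, -0.3, 0.0]
grip_width: 0.999
grip_force: 0.0
```

Run:
```python
from potloc import *
s=env.get_state(); print(s["tool_pos"],s["joint_pos"].round(2))
obs=[]
for n in ("top","side"):
    cv2.imwrite(f"pics/{n}10.png",env.capture(n)[...,::-1]); c=env.calibration(n)
    ss=env.silhouettes(n,"pot"); print(n,[(round(d["confidence"],2),[round(float(v)) for v in d["centre"]],int(d["mask"].sum())) for d in ss])
    p0=[.6146,-.3005,-.134,.05]; o=outline(c,p0)
    b=max(ss,key=lambda d:(d["mask"]&o).sum()/(d["mask"]|o).sum()); obs.append((c,b["mask"]))
    print((b["mask"]&o).sum()/(b["mask"]|o).sum())
from scipy.optimize import minimize
f=lambda p:sum(1-(m&outline(c,p)).sum()/(m|outline(c,p)).sum() for c,m in obs)
r=minimize(f,p0,method="Nelder-Mead",options=dict(initial_simplex=np.array(p0)+np.vstack([np.zeros(4),np.diag([.01,.01,.1,.01])]),xatol=1e-4,fatol=1e-4));print(r.x,r.fun)
```

```text
[ 0.57892753 -0.08157611  0.23267619] [ 0.35  0.48 -0.37  1.69  0.19  0.96 -0.21]
top [(0.84, [410, 156], 273), (0.28, [153, 173], 1522)]
0.06372427473344905
side [(0.61, [314, 125], 2326), (0.53, [350, 148], 277)]
0.8385321100917431
[ 0.62184312 -0.30433662 -0.13274624  0.04631924] 1.0499692068762383
```

```bash
cat >> h.py <<'E'
def scoop_tcp(lip,yaw,pitch,lean,slip=0):
    """TCP pose so that scoop lip is at world lip; pitch>0 nose down; lean: tool lean relative to scoop when level.
    at pitch p tool z is the leaned axis rotated with the scoop"""
    S=Ro.from_euler("z",yaw).as_matrix()@Ro.from_euler("y",pitch).as_matrix()
    z=S@np.array([np.sin(lean),0,-np.cos(lean)]); y=S@np.array([0,1,0])
    g=np.array(lip)+S@np.array([-.136,0,.05])
    R=np.c_[np.cross(y,z),y,z]; return g+z*.005,R
E
python3 - <<'E'
from h import *
s=env.get_state()
f=np.array([np.cos(-1.4366),np.sin(-1.4366)]); lip=np.r_[np.array([.6041,.2447])+.045*f,.004]
p,R=scoop_tcp(lip,-1.4366,0,.55); hov=p-R[:,2]*.1
print(p,hov); a=(s["tool_pos"],Ro.from_quat(s["eef_rot"]).as_matrix())
sl=Ro.from_rotvec(Ro.from_matrix(a[1].T@R).as_rotvec()/2).as_matrix()
m=move((a[0]+hov)/2+[0,0,.04],a[1]@sl); e=move(hov,R,cur=m)
E
```

```text
[0.59227442 0.3322919  0.04973738] [0.58528118 0.38409068 0.13498983]
xyz [237.0, -29.8, 9.4] r [-0.017, -0.276, -0.14]
xyz [253.8, 0.4, 21.0] r [-0.017, -0.276, -0.14]
```

Request:
{"name": "servo_tool", "arguments": {
  "targets": [
    {"hand":0,"x":48,"y":-6,"z":2,"rx":0,"ry":-0.05,"rz":-0.03},
    {"hand":0,"x":95,"y":-12,"z":4,"rx":0,"ry":-0.11,"rz":-0.06},
    {"hand":0,"x":142,"y":-18,"z":6,"rx":-0.01,"ry":-0.17,"rz":-0.09},
    {"hand":0,"x":190,"y":-24,"z":8,"rx":-0.01,"ry":-0.23,"rz":-0.12},
    {"hand":0,"x":237,"y":-30,"z":9,"rx":-0.017,"ry":-0.276,"rz":-0.14},
    {"hand":0,"x":237,"y":-30,"z":9,"rx":-0.017,"ry":-0.276,"rz":-0.14}
  ]
}}

```text
time_s: 30.5
tool_pos: [0.5793, 0.1584, 0.2221]
eef_rot: [0.697, 0.705, -0.079, 0.107]
wrist_force: [0.0, -0.4, -0.3]
grip_width: 0.999
grip_force: 0.0
```

Request:
{"name": "servo_tool", "arguments": {
  "targets": [
    {"hand":0,"x":48,"y":0,"z":0,"rx":0,"ry":-0.05,"rz":-0.03},
    {"hand":0,"x":95,"y":0,"z":0,"rx":0,"ry":-0.11,"rz":-0.06},
    {"hand":0,"x":142,"y":0,"z":0,"rx":-0.01,"ry":-0.17,"rz":-0.09},
    {"hand":0,"x":190,"y":0,"z":0,"rx":-0.01,"ry":-0.23,"rz":-0.12},
    {"hand":0,"x":237,"y":0,"z":0,"rx":-0.017,"ry":-0.276,"rz":-0.14},
    {"hand":0,"x":254,"y":0,"z":0,"rx":-0.017,"ry":-0.276,"rz":-0.14},
    {"hand":0,"x":254,"y":0,"z":0,"rx":-0.017,"ry":-0.276,"rz":-0.14}
  ]
}}

```text
time_s: 31.2
tool_pos: [0.5819, 0.3933, 0.1523]
eef_rot: [0.631, 0.726, -0.18, 0.204]
wrist_force: [1.3, -0.5, -0.5]
grip_width: 0.998
grip_force: 0.0
```

Run:
```python
from potloc import *
s=env.get_state(); print(s["tool_pos"],s["joint_pos"].round(2))
f=np.array([np.cos(-1.4366),np.sin(-1.4366)]); lip=np.r_[np.array([.6041,.2447])+.045*f,.004]
p,R=scoop_tcp(lip,-1.4366,0,.55); move(p-R[:,2]*.1,R)
cs={}
for n in ("top","side"):
    cv2.imwrite(f"pics/{n}11.png",env.capture(n)[...,::-1]); cs[n]=env.calibration(n)
    for t in ("pot","scoop"):
        ss=env.silhouettes(n,t); print(n,t,[(round(d["confidence"],2),[round(float(v)) for v in d["centre"]],int(d["mask"].sum())) for d in ss])
        for i,d in enumerate(ss): cv2.imwrite(f"pics/m_{n}_{t}_{i}.png",d["mask"].astype(np.uint8)*255)
from scipy.optimize import minimize
p0=[.6146,-.3005,-.134,.05]; obs=[]
for n in cs:
    ms=[cv2.imread(f"pics/m_{n}_pot_{i}.png",0)>0 for i in range(5) if __import__("os").path.exists(f"pics/m_{n}_pot_{i}.png")]
    o=outline(cs[n],p0); b=max(ms,key=lambda m:(m&o).sum()/(m|o).sum()); obs.append((cs[n],b)); print(n,(b&o).sum()/(b|o).sum())
F=lambda p:sum(1-(m&outline(c,p)).sum()/(m|outline(c,p)).sum() for c,m in obs)
r=minimize(F,p0,method="Nelder-Mead",options=dict(initial_simplex=np.array(p0)+np.vstack([np.zeros(4),np.diag([.01,.01,.1,.01])]),xatol=1e-4,fatol=1e-4));print(r.x,r.fun)
```

```text
[0.5819052  0.39328242 0.15225128] [-0.76  0.99 -0.24  1.01  0.57  1.59 -0.91]
xyz [0.9, 2.1, 19.7] r [-0.0, 0.0, 0.006]
top pot [(0.59, [381, 174], 3856)]
top scoop [(0.84, [155, 174], 1544)]
side pot [(0.7, [312, 124], 2385)]
side scoop [(0.89, [170, 263], 1870)]
top 0.9377307408318976
side 0.8760177646188009
[ 0.61933944 -0.30298648 -0.1405102   0.04578583] 0.13294930691319906
```

Run:
```python
import cv2,numpy as np
a=cv2.imread("pics/side11.png")[85:195,270:390];b=cv2.imread("pics/top11.png")[120:265,325:425]
A=cv2.resize(a,(436,400),interpolation=cv2.INTER_CUBIC);B=cv2.resize(b,(400,580),interpolation=cv2.INTER_CUBIC)
o=np.zeros((580,800,3),np.uint8);o[:400,:400]=A[:,:400];o[:,400:]=B;cv2.imwrite("pics/p11.png",o)
```

View pics/p11.png

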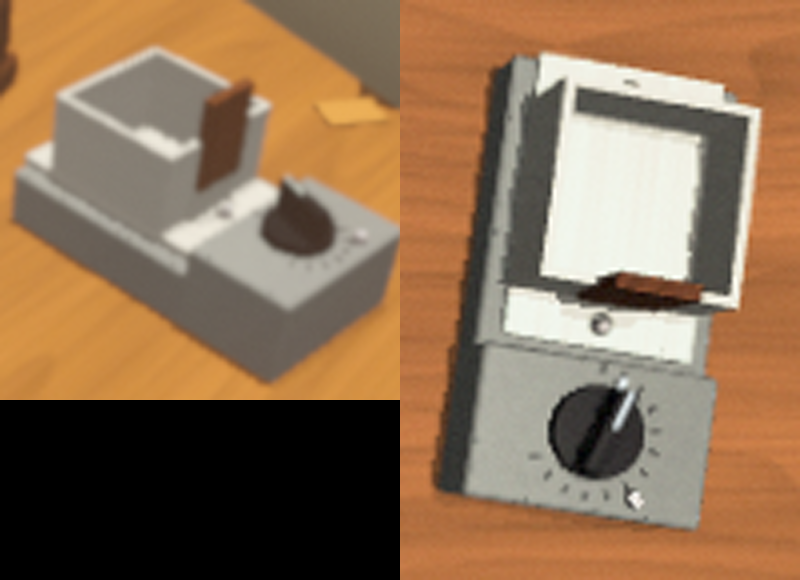

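Run:
```python
from potfit import *
c=env.calibration("top"); h=[.56507,-.29377,-.13417]
R=Ro.from_euler("z",h[2]).as_matrix(); S=np.r_[np.array(h[:2])+R[:2,0]*.05,.05]
M=np.array([[.074,0,.008],[-.074,0,.008],[.089,.06,.008],[.089,-.06,.008],[-.089,.06,.008],[-.089,-.06,.008],[.06,-.06,.078],[-.06,-.06,.078],[.06,.06,.078]])
print(((proj(c,M@R.T+S)-[325,120])*4+[400,0]).round(0).tolist())
px=(np.array([[630,83],[601,323],[541,53],[727,83],[502,332],[691,363],[760,106],[740,308],[571,80]])-[400,0])/4+[325,120]
print(fit([(c,M+[0,0,.05],px)],[.61,-.3,-.13]),S)
# dial: pointer white mark, tab
ax=np.array(h[:2])-R[:2,0]*.09
for nm,u,z in(("ptr",[624,383],.075+.037),("tab",[634,498],.084),("ptr inner",[620,425],.112)):
    w=unproj(c,(np.array([u])-[400,0])/4+[325,120],z)[0,:2]-ax; print(nm,np.linalg.norm(w),h[2]-np.arctan2(w[1],w[0]))
```

```text
[[626.0, 95.0], [597.0, 327.0], [537.0, 56.0], [719.0, 88.0], [500.0, 337.0], [687.0, 366.0], [757.0, 112.0], [735.0, 312.0], [563.0, 78.0]]
(array([ 0.61728915, -0.30341139, -0.13570956]), [[0.2, 2.0], [0.2, 0.0], [0.1, -0.3], [-0.8, 0.2], [0.7, 0.0], [-0.0, -0.3], [0.5, 0.5], [-0.2, -0.1], [-0.8, -1.6]]) [ 0.61462063 -0.30045839  0.05      ]
ptr 0.030361982788085235 0.13791844596521785
tab 0.04559000697530885 2.458575182736364
ptr inner 0.007360228834569364 0.7642314059497733
```

Both the near peg at (601,323) through its hole and the level pot in the side view confirm seating. The camera fit is within 4 mm of nominal, which is calibration noise. Now the scoop, which has not moved.

Run:
```python
from h import *
f=np.array([np.cos(-1.4366),np.sin(-1.4366)]); lip=np.r_[np.array([.6041,.2447])+.045*f,.004]
p,R=scoop_tcp(lip,-1.4366,0,.55); a=move(p-R[:,2]*.05,R); move(p,R)
c=env.calibration("top"); print(proj(c,[[*(lip[:2]-.135*f),.06],[*lip[:2],.006]]), proj(env.calibration("side"),[[*(lip[:2]-.189*f),.075],[*lip[:2],.006]]))
```

```text
xyz [7.3, -0.3, 71.9] r [0.002, -0.0, -0.002]
xyz [7.3, -0.4, 121.9] r [0.002, -0.0, -0.002]
[[121.4712244  175.92122912]
 [178.90143935 172.45846875]] [[127.2558394  286.31263267]
 [192.64499717 244.89227815]]
```

Request:
{"name": "servo_tool", "arguments": {
  "targets": [
    {"hand":0,"x":7,"y":0,"z":36,"rx":0,"ry":0,"rz":0},
    {"hand":0,"x":7,"y":0,"z":72,"rx":0,"ry":0,"rz":0},
    {"hand":0,"x":7,"y":0,"z":100,"rx":0,"ry":0,"rz":0},
    {"hand":0,"x":7,"y":0,"z":122,"rx":0,"ry":0,"rz":0},
    {"hand":0,"x":7,"y":0,"z":122,"rx":0,"ry":0,"rz":0},
    {"hand":1,"x":7,"y":0,"z":122,"rx":0,"ry":0,"rz":0},
    {"hand":1,"x":7,"y":0,"z":122,"rx":0,"ry":0,"rz":0},
    {"hand":1,"x":7,"y":0,"z":122,"rx":0,"ry":0,"rz":0}
  ]
}}

```text
time_s: 32.3
tool_pos: [0.5914, 0.3361, 0.0495]
eef_rot: [0.633, 0.726, -0.177, 0.205]
wrist_force: [-0.3, 0.2, 0.9]
grip_width: 0.781
grip_force: 0.0
```

Request:
{"name": "servo_tool", "arguments": {
  "targets": [
    {"hand":1,"x":0,"y":0,"z":0,"rx":0,"ry":0,"rz":0},
    {"hand":1,"x":0,"y":0,"z":0,"rx":0,"ry":0,"rz":0},
    {"hand":1,"x":0,"y":0,"z":0,"rx":0,"ry":0,"rz":0},
    {"hand":1,"x":0,"y":0,"z":0,"rx":0,"ry":0,"rz":0},
    {"hand":1,"x":0,"y":0,"z":0,"rx":0,"ry":0,"rz":0},
    {"hand":1,"x":0,"y":0,"z":0,"rx":0,"ry":0,"rz":0},
    {"hand":1,"x":0,"y":0,"z":0,"rx":0,"ry":0,"rz":0},
    {"hand":1,"x":0,"y":0,"z":0,"rx":0,"ry":0,"rz":0}
  ]
}}

```text
time_s: 33.1
tool_pos: [0.591, 0.3346, 0.048]
eef_rot: [0.632, 0.726, -0.178, 0.205]
wrist_force: [0.1, -0.6, -0.2]
grip_width: 0.148
grip_force: 29.8
```

Request:
{"name": "servo_tool", "arguments": {
  "targets": [
    {"hand":1,"x":0,"y":0,"z":0,"rx":0,"ry":0,"rz":0},
    {"hand":1,"x":0,"y":0,"z":0,"rx":0,"ry":0,"rz":0},
    {"hand":1,"x":0,"y":0,"z":0,"rx":0,"ry":0,"rz":0}
  ]
}}

```text
time_s: 33.4
tool_pos: [0.591, 0.3346, 0.048]
eef_rot: [0.632, 0.726, -0.178, 0.205]
wrist_force: [0.1, 0.8, 0.3]
grip_width: 0.147
grip_force: 29.8
```

Run:
```python
from h import *
s=env.get_state(); print(s["tool_pos"],s["grip_width"],s["grip_force"],s["wrist_force"],s["joint_pos"].round(2))
f=np.array([np.cos(-1.4366),np.sin(-1.4366)]); lip=np.r_[np.array([.6041,.2447])+.045*f,.004]
p,R=scoop_tcp(lip,-1.4366,0,.55); move(p,R); move(p+[0,0,.12],R)
```

```text
[0.59095121 0.33455965 0.04801988] 0.14748105834717434 29.836973547935486 [0.10759738 0.78796952 0.25155537] [-0.69  1.04 -0.23  1.21  0.62  1.35 -0.99]
xyz [-3.0, 1.0, -0.2] r [0.002, -0.0, 0.002]
xyz [-65.7, 1.1, -102.5] r [0.002, -0.0, 0.002]
```

Request:
{"name": "servo_tool", "arguments": {
  "targets": [
    {"hand":1,"x":-1,"y":0,"z":-2,"rx":0,"ry":0,"rz":0},
    {"hand":1,"x":-4,"y":0,"z":-6,"rx":0,"ry":0,"rz":0},
    {"hand":1,"x":-9,"y":0,"z":-15,"rx":0,"ry":0,"rz":0},
    {"hand":1,"x":-18,"y":0,"z":-30,"rx":0,"ry":0,"rz":0},
    {"hand":1,"x":-31,"y":0,"z":-50,"rx":0,"ry":0,"rz":0},
    {"hand":1,"x":-47,"y":0,"z":-77,"rx":0,"ry":0,"rz":0},
    {"hand":1,"x":-63,"y":0,"z":-102,"rx":0,"ry":0,"rz":0},
    {"hand":1,"x":-63,"y":0,"z":-102,"rx":0,"ry":0,"rz":0}
  ]
}}

```text
time_s: 34.2
tool_pos: [0.5933, 0.336, 0.1743]
eef_rot: [0.634, 0.725, -0.173, 0.206]
wrist_force: [0.3, 1.2, -1.2]
grip_width: 0.148
grip_force: 29.8
```

```bash
sed -i 's/\[-.136,0,.05\]/[-.1384,0,.0483]/' h.py
cat > scoopfit.py <<'E'
from h import *
from scipy.optimize import minimize
PAN=np.array([[x,y,z] for x,z in((-.045,0),(.045,0),(-.045,.032),(.03,.03),(.045,.002)) for y in(-.04,.04)])
HAN=np.array([[x,y,z+d] for x,z in((-.045,.031),(-.144,.071)) for y in(-.007,.007) for d in(-.012,.012)])
def sm(c,R,t):
    m=np.zeros((384,512),np.uint8)
    for P in(PAN,HAN):
        h=cv2.convexHull(proj(c,P@R.T+t).astype(np.float32)); cv2.fillConvexPoly(m,(h*16).round().astype(np.int32),1,shift=4)
    return m>0
def scoop_from_tool(s,slip=0,lean=.55):
    """R,t of scoop given tool state and pitch slip (nose-down +)"""
    T=Ro.from_quat(s["eef_rot"]).as_matrix(); g=s["tool_pos"]-T[:,2]*.005
    S0=rot([np.sin(lean),0,-np.cos(lean)],[0,1,0]); R=T@S0.T@Ro.from_euler("y",slip).as_matrix()
    return R,g-R@np.array([-.0934,0,.0483])
def check(cam):
    """pitch slip of the scoop in the grip from a silhouette"""
    s=env.get_state(); env.capture(cam); c=env.calibration(cam)
    ss=env.silhouettes(cam,"scoop"); 
    if not ss: print("none"); return
    o=sm(c,*scoop_from_tool(s)); b=max(ss,key=lambda d:(d["mask"]&o).sum()/(d["mask"]|o).sum())["mask"]
    # ignore handle region hidden by gripper: compare only the pan
    def pm(sl):
        R,t=scoop_from_tool(s,sl); m=np.zeros((384,512),np.uint8)
        h=cv2.convexHull(proj(c,PAN@R.T+t).astype(np.float32)); cv2.fillConvexPoly(m,h.round().astype(np.int32),1); return m>0
    ks=np.arange(-.4,.41,.02); v=[((b&pm(k)).sum())/((b|pm(k)).sum()) for k in ks]; i=int(np.argmax(v))
    print(cam,"slip",round(ks[i],3),"iou",round(v[i],3),"at0",round(v[20],3))
E
python3 - <<'E'
from scoopfit import *
s=env.get_state(); print(s["tool_pos"],s["grip_width"],s["grip_force"],s["wrist_force"],s["ft_torque"])
check("side");check("top"); print(scoop_from_tool(s))
E
```

```text
[0.59326927 0.33595326 0.17425137] 0.1475601893189269 29.82501894235611 [ 0.27506538  1.15526577 -1.16055416] [ 0.72884142 -0.03430719  0.06385974]
side slip 0.06 iou 0.85 at0 0.825
top slip 0.1 iou 0.805 at0 0.789
(array([[ 0.13607254,  0.99066533, -0.00815318],
       [-0.9906836 ,  0.13602013, -0.00667282],
       [-0.00550153,  0.0089852 ,  0.9999445 ]]), array([0.60598187, 0.24630636, 0.12971697]))
```

```bash
cat > plan.py <<'E'
from h import *
from scipy.spatial.transform import Slerp
TR=np.array([.4390,.2143]); TY=-1.5714
def tr(xl,z,p,lean=.55):   # lip in trough frame
    return scoop_tcp([TR[0],TR[1]-xl,z],TY,p,lean)
def rows(poses,cur=None):
    s=env.get_state(); c=cur or (s["tool_pos"],Ro.from_quat(s["eef_rot"]).as_matrix())
    for p,R in poses:
        d=c[1].T@(p-c[0])*1000; r=Ro.from_matrix(c[1].T@R).as_rotvec()
        print("x %.0f y %.0f z %.0f  r %.2f %.2f %.2f"%(*d,*r))
    return poses[-1]
E
python3 - <<'E'
from plan import *
s=env.get_state(); c0=(s["tool_pos"],Ro.from_quat(s["eef_rot"]).as_matrix())
a=tr(-.062,.11,.0); b=tr(-.062,.11,.8)
print(a[0],b[0]); e=rows([a]); print(); rows([tr(-.062,.11,p) for p in (.13,.26,.39,.52,.65,.8)],cur=a)
E
```

```text
[0.43908197 0.41208654 0.15403738] [0.43903804 0.33931292 0.23808845]
x 91 y -139 z -40  r 0.07 0.00 0.12

x -15 y 0 z -11  r 0.00 0.13 -0.00
x -31 y 0 z -20  r -0.00 0.26 0.00
x -48 y 0 z -27  r -0.00 0.39 -0.00
x -66 y -0 z -32  r 0.00 0.52 0.00
x -85 y -0 z -34  r 0.00 0.65 -0.00
x -106 y 0 z -34  r 0.00 0.80 0.00
```

Request:
{"name": "servo_tool", "arguments": {
  "targets": [
    {"hand":1,"x":6,"y":-9,"z":-3,"rx":0,"ry":0,"rz":0.01},
    {"hand":1,"x":18,"y":-28,"z":-8,"rx":0.02,"ry":0,"rz":0.03},
    {"hand":1,"x":35,"y":-54,"z":-15,"rx":0.03,"ry":0,"rz":0.05},
    {"hand":1,"x":53,"y":-82,"z":-23,"rx":0.04,"ry":0,"rz":0.07},
    {"hand":1,"x":71,"y":-109,"z":-31,"rx":0.06,"ry":0,"rz":0.1},
    {"hand":1,"x":84,"y":-129,"z":-37,"rx":0.07,"ry":0,"rz":0.12},
    {"hand":1,"x":91,"y":-139,"z":-40,"rx":0.07,"ry":0,"rz":0.12},
    {"hand":1,"x":91,"y":-139,"z":-40,"rx":0.07,"ry":0,"rz":0.12}
  ]
}}

```text
time_s: 35.2
tool_pos: [0.4374, 0.414, 0.1536]
eef_rot: [0.68, 0.681, -0.191, 0.193]
wrist_force: [0.9, -0.4, -1.7]
grip_width: 0.146
grip_force: 29.8
```

Request:
{"name": "servo_tool", "arguments": {
  "targets": [
    {"hand":1,"x":-8,"y":0,"z":-6,"rx":0,"ry":0.07,"rz":0},
    {"hand":1,"x":-19,"y":0,"z":-14,"rx":0,"ry":0.17,"rz":0},
    {"hand":1,"x":-35,"y":0,"z":-22,"rx":0,"ry":0.29,"rz":0},
    {"hand":1,"x":-51,"y":0,"z":-28,"rx":0,"ry":0.41,"rz":0},
    {"hand":1,"x":-67,"y":0,"z":-32,"rx":0,"ry":0.53,"rz":0},
    {"hand":1,"x":-85,"y":0,"z":-34,"rx":0,"ry":0.65,"rz":0},
    {"hand":1,"x":-99,"y":0,"z":-34,"rx":0,"ry":0.75,"rz":0},
    {"hand":1,"x":-106,"y":0,"z":-34,"rx":0,"ry":0.8,"rz":0}
  ]
}}

```text
time_s: 36.0
tool_pos: [0.4416, 0.3342, 0.2389]
eef_rot: [0.704, 0.699, 0.09, -0.085]
wrist_force: [0.2, 0.0, -1.7]
grip_width: 0.148
grip_force: 29.9
```

Run:
```python
from plan import *
from scoopfit import check,scoop_from_tool
s=env.get_state(); print(s["time_s"],s["tool_pos"],s["grip_width"],s["grip_force"],s["wrist_force"],s["ft_torque"],s["joint_pos"].round(2))
rows([tr(-.064,z,.8) for z in (.11,.03,.012)])
check("side");check("top")
R,t=scoop_from_tool(s);print("lip",t+R[:,0]*.045)
c=env.calibration("top")
T0=np.array([.4410,.2143])
ss=env.silhouettes("top","nugget1"); print([(round(d["confidence"],2),(unproj(c,[d["centre"]],.014)[0,:2]).round(3).tolist(),int(d["mask"].sum())) for d in ss])
```

```text
36.0 [0.44155384 0.3341586  0.23894789] 0.1481385982687258 29.911339581012726 [ 0.22194529  0.04809935 -1.74698129] [-0.30941732 -0.06243718  0.01318527] [-0.14  0.41 -0.58  1.87  0.05  0.76 -0.7 ]
x 7 y -3 z 3  r 0.01 0.00 -0.01
x -13 y -3 z 80  r 0.01 0.00 -0.01
x -17 y -3 z 98  r 0.01 0.00 -0.01
side slip 0.02 iou 0.613 at0 0.611
top slip 0.02 iou 0.726 at0 0.716
lip [0.44175393 0.27100311 0.11092982]
[(0.69, [0.462, 0.219], 108), (0.66, [0.409, 0.136], 73), (0.45, [0.459, 0.17], 71)]
```

Request:
{"name": "servo_tool", "arguments": {
  "targets": [
    {"hand":1,"x":3,"y":-3,"z":10,"rx":0.01,"ry":0,"rz":-0.01},
    {"hand":1,"x":-2,"y":-3,"z":35,"rx":0.01,"ry":0,"rz":-0.01},
    {"hand":1,"x":-8,"y":-3,"z":60,"rx":0.01,"ry":0,"rz":-0.01},
    {"hand":1,"x":-13,"y":-3,"z":80,"rx":0.01,"ry":0,"rz":-0.01},
    {"hand":1,"x":-13,"y":-3,"z":80,"rx":0.01,"ry":0,"rz":-0.01},
    {"hand":1,"x":-15,"y":-3,"z":90,"rx":0.01,"ry":0,"rz":-0.01},
    {"hand":1,"x":-17,"y":-3,"z":98,"rx":0.01,"ry":0,"rz":-0.01},
    {"hand":1,"x":-17,"y":-3,"z":98,"rx":0.01,"ry":0,"rz":-0.01}
  ]
}}

```text
time_s: 37.05
tool_pos: [0.4363, 0.3479, 0.1389]
eef_rot: [0.698, 0.705, 0.086, -0.09]
wrist_force: [-0.0, -0.3, -1.3]
grip_width: 0.144
grip_force: 29.9
```

Run:
```python
from plan import *
from scoopfit import check,scoop_from_tool
s=env.get_state(); print(s["tool_pos"],s["wrist_force"],s["ft_torque"])
R,t=scoop_from_tool(s);print("lip",t+R[:,0]*.045)
rows([tr(-.064,z,.8) for z in (.012,.008,.004)])
```

```text
[0.43628919 0.34791033 0.13890944] [-0.03712297 -0.26162557 -1.25232269] [-0.32815018 -0.09624599 -0.03853189]
lip [0.43639166 0.28487406 0.01083251]
x -6 y 3 z -3  r -0.01 0.00 0.01
x -7 y 3 z 1  r -0.01 0.00 0.01
x -8 y 3 z 5  r -0.01 0.00 0.01
```

Request:
{"name": "servo_tool", "arguments": {
  "targets": [
    {"hand":1,"x":-4,"y":1,"z":-1,"rx":0,"ry":0,"rz":0},
    {"hand":1,"x":-7,"y":2,"z":0,"rx":0,"ry":0,"rz":0.01},
    {"hand":1,"x":-7,"y":2,"z":2,"rx":0,"ry":0,"rz":0.01},
    {"hand":1,"x":-8,"y":2,"z":4,"rx":0,"ry":0,"rz":0.01},
    {"hand":1,"x":-8,"y":2,"z":4,"rx":0,"ry":0,"rz":0.01}
  ]
}}

```text
time_s: 37.55
tool_pos: [0.4387, 0.3409, 0.1336]
eef_rot: [0.702, 0.702, 0.086, -0.091]
wrist_force: [0.1, 0.1, -1.4]
grip_width: 0.148
grip_force: 29.9
```

Run:
```python
from plan import *
from scoopfit import check,scoop_from_tool
s=env.get_state(); print(s["tool_pos"],s["wrist_force"],s["ft_torque"])
R,t=scoop_from_tool(s);print("lip",t+R[:,0]*.045)
rows([tr(-.064,.004,.8),tr(-.064,.001,.8)])
```

```text
[0.4387119  0.34085849 0.13355431] [ 0.09729988  0.07121033 -1.35626373] [-0.35062357 -0.07534595  0.0062254 ]
lip [0.43791422 0.27786677 0.0054579 ]
x 0 y 0 z 2  r -0.01 -0.00 -0.00
x -1 y 0 z 4  r -0.01 -0.00 -0.00
```

Request:
{"name": "servo_tool", "arguments": {
  "targets": [
    {"hand":1,"x":0,"y":0,"z":1.5,"rx":0,"ry":0,"rz":0},
    {"hand":1,"x":0,"y":0,"z":3,"rx":0,"ry":0,"rz":0},
    {"hand":1,"x":0,"y":0,"z":3,"rx":0,"ry":0,"rz":0}
  ]
}}

```text
time_s: 37.85
tool_pos: [0.4388, 0.3423, 0.1309]
eef_rot: [0.701, 0.702, 0.086, -0.091]
wrist_force: [0.1, -0.7, 0.1]
grip_width: 0.143
grip_force: 29.9
```

Run:
```python
from plan import *
from scoopfit import check,scoop_from_tool
s=env.get_state(); print(s["tool_pos"],s["wrist_force"],s["ft_torque"])
R,t=scoop_from_tool(s);print("lip",t+R[:,0]*.045)
zl=.003
rows([tr(x,zl,p) for x,p in ((-.055,.76),(-.046,.7),(-.037,.63),(-.028,.57),(-.018,.52),(-.008,.46),(.002,.41),(.012,.37))]); 
b=tr(.012,zl,.37);print();rows([tr(x,zl,p) for x,p in ((.022,.33),(.032,.29),(.042,.25),(.052,.19),(.062,.12),(.07,.06),(.078,.02),(.085,0))],cur=b)
```

```text
[0.4388365  0.3423169  0.13094783] [ 0.12210298 -0.74940828  0.05049041] [-0.2760496  -0.09225174  0.02873412]
lip [0.43814726 0.27942328 0.00280261]
x -5 y 0 z 1  r -0.01 -0.04 0.00
x -8 y 0 z 5  r -0.01 -0.10 0.00
x -10 y 0 z 10  r -0.01 -0.17 0.00
x -14 y 0 z 15  r -0.01 -0.23 0.00
x -19 y 0 z 18  r -0.01 -0.28 0.00
x -24 y 0 z 23  r -0.01 -0.34 0.00
x -31 y 0 z 27  r -0.01 -0.39 0.00
x -38 y 0 z 29  r -0.01 -0.43 0.00

x -6 y 0 z 6  r -0.00 -0.04 -0.00
x -11 y 0 z 11  r -0.00 -0.08 -0.00
x -17 y 0 z 17  r -0.00 -0.12 -0.00
x -21 y 0 z 26  r 0.00 -0.18 0.00
x -25 y 0 z 35  r -0.00 -0.25 -0.00
x -28 y 0 z 44  r 0.00 -0.31 0.00
x -33 y 0 z 50  r 0.00 -0.35 0.00
x -39 y 0 z 54  r -0.00 -0.37 0.00
```

The lip touches the floor (about 1.4 N) at the estimated 3 mm height. Sweeping forward.

Request:
{"name": "servo_tool", "arguments": {
  "targets": [
    {"hand":1,"x":-5,"y":0,"z":1,"rx":0,"ry":-0.04,"rz":0},
    {"hand":1,"x":-8,"y":0,"z":5,"rx":0,"ry":-0.1,"rz":0},
    {"hand":1,"x":-10,"y":0,"z":10,"rx":0,"ry":-0.17,"rz":0},
    {"hand":1,"x":-14,"y":0,"z":14,"rx":0,"ry":-0.23,"rz":0},
    {"hand":1,"x":-19,"y":0,"z":18,"rx":0,"ry":-0.28,"rz":0},
    {"hand":1,"x":-24,"y":0,"z":22,"rx":0,"ry":-0.34,"rz":0},
    {"hand":1,"x":-31,"y":0,"z":26,"rx":0,"ry":-0.39,"rz":0},
    {"hand":1,"x":-38,"y":0,"z":29,"rx":0,"ry":-0.43,"rz":0}
  ]
}}

```text
time_s: 38.65
tool_pos: [0.4388, 0.3147, 0.0936]
eef_rot: [0.703, 0.705, -0.064, 0.061]
wrist_force: [-1.3, 2.4, 1.7]
grip_width: 0.146
grip_force: 30.0
```

Run:
```python
from plan import *
from scoopfit import check,scoop_from_tool
s=env.get_state(); print(s["tool_pos"],s["wrist_force"],s["ft_torque"])
R,t=scoop_from_tool(s);l=t+R[:,0]*.045;print("lip x",TR[1]-l[1],l)
check("top")
c=env.calibration("top"); ss=env.silhouettes("top","nugget1"); print([(round(d["confidence"],2),((unproj(c,[d["centre"]],.014)[0,:2]-[.441,.2143])[::-1]*[-1,1]).round(3).tolist(),int(d["mask"].sum())) for d in ss])
zl=.003
rows([tr(x,zl,p) for x,p in ((.022,.33),(.032,.29),(.042,.25),(.052,.19),(.062,.12),(.07,.06),(.078,.02),(.085,0))])
```

```text
[0.4388396  0.31472117 0.09360353] [-1.27262858  2.44680154  1.72694576] [ 0.57459632 -0.09730641 -0.05012328]
lip x 0.01006297251909119 [0.43872911 0.20423703 0.00321259]
top slip 0.02 iou 0.815 at0 0.806
[(0.6, [0.033, -0.035], 92), (0.58, [0.057, 0.024], 115), (0.5, [0.015, -0.017], 116), (0.39, [0.016, 0.016], 85)]
x -6 y 0 z 6  r -0.00 -0.04 0.00
x -12 y 0 z 12  r -0.00 -0.08 0.00
x -18 y 0 z 18  r -0.00 -0.12 0.00
x -22 y 0 z 26  r -0.00 -0.18 0.00
x -26 y 0 z 36  r -0.00 -0.25 0.00
x -29 y 1 z 44  r -0.00 -0.31 0.00
x -34 y 1 z 50  r -0.00 -0.35 0.00
x -40 y 1 z 54  r -0.00 -0.37 0.00
```

Request:
{"name": "servo_tool", "arguments": {
  "targets": [
    {"hand":1,"x":-3,"y":0,"z":3,"rx":0,"ry":-0.02,"rz":0},
    {"hand":1,"x":-6,"y":0,"z":6,"rx":0,"ry":-0.04,"rz":0},
    {"hand":1,"x":-9,"y":0,"z":9,"rx":0,"ry":-0.06,"rz":0},
    {"hand":1,"x":-12,"y":0,"z":12,"rx":0,"ry":-0.08,"rz":0},
    {"hand":1,"x":-15,"y":0,"z":15,"rx":0,"ry":-0.1,"rz":0},
    {"hand":1,"x":-18,"y":0,"z":18,"rx":0,"ry":-0.12,"rz":0},
    {"hand":1,"x":-20,"y":0,"z":22,"rx":0,"ry":-0.15,"rz":0},
    {"hand":1,"x":-22,"y":0,"z":26,"rx":0,"ry":-0.18,"rz":0}
  ]
}}

```text
time_s: 39.6
tool_pos: [0.4384, 0.2855, 0.0714]
eef_rot: [0.695, 0.696, -0.13, 0.125]
wrist_force: [-0.1, 3.1, 3.8]
grip_width: 0.144
grip_force: 30.0
```

```bash
cat > st.py <<'E'
from plan import *
from scoopfit import check,scoop_from_tool
def st(img=True):
    s=env.get_state(); print("t",s["time_s"],"F",s["wrist_force"].round(1),"g",round(s["grip_width"],3))
    R,t=scoop_from_tool(s);l=t+R[:,0]*.045;print("lip trough x,y",(TR[1]-l[1]).round(4),(l[0]-.441).round(4),"z",l[2].round(4),"pitch",round(-np.arcsin(R[2,0]),3),"yaw",np.arctan2(R[1,0],R[0,0]).round(3))
    if img:
        check("top"); c=env.calibration("top"); ss=env.silhouettes("top","nugget1")
        print([(round(d["confidence"],2),((unproj(c,[d["centre"]],.016)[0,:2]-[.441,.2143])[::-1]*[-1,1]).round(3).tolist(),int(d["mask"].sum())) for d in ss])
E
python3 - <<'E'
from st import *
st()
rows([tr(x,.003,p) for x,p in ((.062,.12),(.07,.06),(.078,.02),(.085,0),(.088,0))])
E
```

```text
t 39.6 F [-0.1  3.1  3.8] g 0.144
lip trough x,y 0.054 -0.0029 z 0.0028 pitch 0.188 yaw -1.571
top slip 0.18 iou 0.711 at0 0.667
[(0.64, [0.079, -0.028], 92), (0.55, [0.052, 0.027], 81), (0.45, [0.051, -0.004], 95), (0.4, [0.053, -0.032], 91)]
x -1 y 1 z 9  r -0.01 -0.07 0.00
x -2 y 1 z 18  r -0.01 -0.13 0.01
x -6 y 1 z 25  r -0.01 -0.17 0.01
x -11 y 1 z 30  r -0.01 -0.19 0.01
x -13 y 1 z 31  r -0.01 -0.19 0.01
```

Request:
{"name": "servo_tool", "arguments": {
  "targets": [
    {"hand":1,"x":0,"y":0,"z":4,"rx":0,"ry":-0.03,"rz":0},
    {"hand":1,"x":-1,"y":0,"z":8,"rx":0,"ry":-0.07,"rz":0},
    {"hand":1,"x":-1,"y":0,"z":13,"rx":0,"ry":-0.1,"rz":0},
    {"hand":1,"x":-2,"y":0,"z":17,"rx":0,"ry":-0.13,"rz":0},
    {"hand":1,"x":-4,"y":0,"z":21,"rx":0,"ry":-0.15,"rz":0},
    {"hand":1,"x":-6,"y":0,"z":24,"rx":0,"ry":-0.17,"rz":0},
    {"hand":1,"x":-9,"y":0,"z":27,"rx":0,"ry":-0.18,"rz":0},
    {"hand":1,"x":-11,"y":0,"z":29,"rx":0,"ry":-0.19,"rz":0}
  ]
}}

```text
time_s: 40.55
tool_pos: [0.4384, 0.2646, 0.0483]
eef_rot: [0.68, 0.681, -0.194, 0.19]
wrist_force: [-0.4, 1.3, -0.9]
grip_width: 0.148
grip_force: 30.0
```

Run:
```python
from st import *
st()
rows([tr(x,z,p) for x,z,p in ((.088,.003,0),(.088,.006,-.1),(.086,.015,-.2),(.082,.04,-.25))])
```

```text
t 40.55 F [-0.4  1.3 -0.9] g 0.148
lip trough x,y 0.0856 -0.0028 z 0.0044 pitch -0.001 yaw -1.571
top slip 0.4 iou 0.558 at0 0.481
[(0.56, [0.083, -0.033], 88), (0.41, [0.072, 0.014], 85), (0.41, [0.09, -0.003], 84), (0.4, [0.053, -0.024], 63)]
x -1 y 1 z 2  r -0.01 0.00 0.00
x 8 y 1 z 10  r -0.00 -0.10 0.00
x 14 y 1 z 12  r -0.00 -0.20 0.00
x 9 y 1 z -6  r -0.00 -0.25 0.00
```

Request:
{"name": "servo_tool", "arguments": {
  "targets": [
    {"hand":1,"x":-2,"y":0,"z":2,"rx":0,"ry":0,"rz":0},
    {"hand":1,"x":-4,"y":0,"z":4,"rx":0,"ry":0,"rz":0},
    {"hand":1,"x":-6,"y":0,"z":5,"rx":0,"ry":0,"rz":0},
    {"hand":1,"x":-6,"y":0,"z":5,"rx":0,"ry":0,"rz":0}
  ]
}}

```text
time_s: 41.1
tool_pos: [0.4388, 0.2598, 0.0479]
eef_rot: [0.68, 0.682, -0.192, 0.189]
wrist_force: [0.2, 5.2, 3.9]
grip_width: 0.145
grip_force: 30.0
```

Run:
```python
from st import *
st()
rows([tr(x,z,p) for x,z,p in ((.092,.004,-.06),(.092,.005,-.12),(.092,.006,-.18),(.092,.008,-.24),(.092,.02,-.27),(.092,.05,-.27),(.09,.09,-.27))])
```

```text
t 41.1 F [0.2 5.2 3.9] g 0.145
lip trough x,y 0.0901 -0.0022 z 0.0032 pitch 0.005 yaw -1.569
none
[(0.6, [0.076, 0.019], 70), (0.49, [0.077, -0.033], 92)]
x 5 y 0 z 7  r -0.00 -0.06 0.00
x 10 y 0 z 12  r -0.00 -0.12 0.00
x 15 y 0 z 17  r -0.00 -0.18 0.00
x 19 y 0 z 23  r -0.00 -0.24 0.00
x 16 y 0 z 16  r -0.00 -0.27 0.00
x 0 y 0 z -10  r -0.00 -0.27 0.00
x -19 y 0 z -45  r -0.00 -0.27 0.00
```

Run:
```python
from st import *
rows([tr(x,z,p) for x,z,p in ((.0915,.012,-.06),(.092,.018,-.12),(.092,.024,-.18),(.092,.031,-.24),(.092,.04,-.27),(.091,.06,-.27),(.09,.085,-.27),(.088,.11,-.27))])
```

```text
x 1 y 0 z -1  r -0.00 -0.06 0.00
x 4 y 0 z 1  r -0.00 -0.12 0.00
x 6 y 0 z 2  r -0.00 -0.18 0.00
x 8 y 0 z 3  r -0.00 -0.24 0.00
x 5 y 0 z -1  r -0.00 -0.27 0.00
x -4 y 0 z -19  r -0.00 -0.27 0.00
x -16 y 0 z -41  r -0.00 -0.27 0.00
x -28 y -0 z -63  r -0.00 -0.27 0.00
```

Request:
{"name": "servo_tool", "arguments": {
  "targets": [
    {"hand":1,"x":1,"y":0,"z":-1,"rx":0,"ry":-0.06,"rz":0},
    {"hand":1,"x":4,"y":0,"z":1,"rx":0,"ry":-0.12,"rz":0},
    {"hand":1,"x":6,"y":0,"z":2,"rx":0,"ry":-0.18,"rz":0},
    {"hand":1,"x":8,"y":0,"z":2,"rx":0,"ry":-0.24,"rz":0},
    {"hand":1,"x":5,"y":0,"z":-2,"rx":0,"ry":-0.27,"rz":0},
    {"hand":1,"x":-4,"y":0,"z":-19,"rx":0,"ry":-0.27,"rz":0},
    {"hand":1,"x":-16,"y":0,"z":-41,"rx":0,"ry":-0.27,"rz":0},
    {"hand":1,"x":-28,"y":0,"z":-63,"rx":0,"ry":-0.27,"rz":0}
  ]
}}

```text
time_s: 42.05
tool_pos: [0.439, 0.266, 0.1176]
eef_rot: [0.648, 0.649, -0.284, 0.28]
wrist_force: [1.0, 0.3, -1.9]
grip_width: 0.148
grip_force: 30.0
```

Run:
```python
from st import *
st(); check("side")
c=env.calibration("side"); ss=env.silhouettes("side","nugget1")
print([(round(d["confidence"],2),np.round(d["centre"]).tolist(),int(d["mask"].sum())) for d in ss])
s=env.get_state();print(s["joint_pos"].round(2)); R,t=scoop_from_tool(s); print("pan ctr px side",proj(c,t+R[:,2]*.01).round(0),"top",proj(env.calibration("top"),t+R[:,2]*.01).round(0))
a=env.capture("side")[200:340,150:330,::-1]; b=env.capture("top")[200:280,120:240,::-1]
print([ (round(d["confidence"],2),np.round(d["centre"]).tolist(),int(d["mask"].sum())) for d in env.silhouettes("top","nugget1")])
cv2.imwrite("pics/a12.png",a);cv2.imwrite("pics/b12.png",b)
```

```text
t 42.05 F [ 1.   0.3 -1.9] g 0.148
lip trough x,y 0.0909 -0.0021 z 0.1113 pitch -0.269 yaw -1.569
top slip -0.14 iou 0.495 at0 0.472
[(0.46, [0.008, -0.01], 88), (0.41, [0.045, -0.018], 112)]
side slip 0.08 iou 0.515 at0 0.44
[(0.69, [273.0, 245.0], 190), (0.62, [258.0, 264.0], 137), (0.47, [259.0, 250.0], 172), (0.45, [248.0, 246.0], 115)]
[-0.92  0.94 -0.03  1.47  0.46  1.47 -1.17]
pan ctr px side [[260. 247.]] top [[184. 241.]]
[(0.62, [170.0, 248.0], 77), (0.6, [189.0, 253.0], 94), (0.52, [182.0, 244.0], 99), (0.51, [178.0, 235.0], 75), (0.46, [172.0, 243.0], 109), (0.41, [175.0, 246.0], 1204)]
```

Run:
```python
from st import *
from scoopfit import *
s=env.get_state(); R,t=scoop_from_tool(s)
for n,(x0,y0),f in(("side",(150,200),"a12"),("top",(120,200),"b12")):
    im=cv2.imread(f"pics/{f}.png"); h=cv2.cvtColor(im,cv2.COLOR_BGR2HSV).astype(int)
    m=(h[...,0]>=15)&(h[...,0]<=28)&(h[...,1]>150)&(h[...,2]>140)
    c=env.calibration(n); pm=np.zeros((384,512),np.uint8)
    cv2.fillConvexPoly(pm,cv2.convexHull(proj(c,PAN@R.T+t).astype(np.float32)).round().astype(np.int32),1)
    k,l,st_,ce=cv2.connectedComponentsWithStats(m.astype(np.uint8))
    print(n,m.sum(),[(st_[i,4],(ce[i]+[x0,y0]).round().tolist(),int(pm[int(ce[i][1])+y0,int(ce[i][0])+x0])) for i in range(1,k) if st_[i,4]>15])
```

```text
side 11148 [(np.int32(10231), [275.0, 260.0], 1), (np.int32(540), [258.0, 252.0], 1), (np.int32(235), [176.0, 322.0], 0), (np.int32(34), [154.0, 328.0], 0), (np.int32(29), [162.0, 336.0], 0), (np.int32(24), [195.0, 335.0], 0)]
top 420 [(np.int32(348), [180.0, 242.0], 1), (np.int32(72), [170.0, 252.0], 1)]
```

```bash
cat >> plan.py <<'E'
PC=np.array([.616,-.302]); PY=-.135-np.pi/2
def po(y,z,p,lean=.55):  # lip at pot-frame y (pot +y side positive)
    d=np.array([np.cos(PY),np.sin(PY)]); return scoop_tcp([*(PC-d*y),z],PY,p,lean)
def lerp(a,b,fr):
    r=Ro.from_matrix(a[1].T@b[1]).as_rotvec(); return [(a[0]+(b[0]-a[0])*f,a[1]@Ro.from_rotvec(r*f).as_matrix()) for f in fr]
E
python3 - <<'E'
from st import *
s=env.get_state(); a=(s["tool_pos"],Ro.from_quat(s["eef_rot"]).as_matrix()); a=(a[0],tr(.09,.1,-.27)[1])
up=(a[0]+[0,0,.085],a[1]); b=po(.03,.195,-.27)
print("up");rows([up]); 
f=np.array([.01,.04,.08,.13,.18,.24,.3,.36]); f2=np.array([.06,.12,.18,.24,.29,.33,.36,.37])
P=lerp(up,b,f); print(P[-1][0]); rows(P,cur=up); Q=lerp(up,b,.36+f2*.64/.74*1.0); rows(Q,cur=P[-1]); print("last",Q[-1][0],b[0]); rows(lerp(Q[-1],b,[.2,.4,.6,.75,.87,.95,1]),cur=Q[-1])
E
```

```text
up
x -62 y -1 z -58  r -0.00 0.00 0.01
[0.51069606 0.12320305 0.20039118]
x -3 y 2 z 3  r 0.00 0.00 0.00
x -11 y 8 z 12  r 0.00 -0.00 0.00
x -22 y 16 z 23  r 0.01 -0.00 0.01
x -35 y 26 z 38  r 0.01 0.00 0.01
x -49 y 36 z 52  r 0.02 -0.00 0.02
x -65 y 48 z 69  r 0.02 0.00 0.02
x -82 y 60 z 87  r 0.03 -0.00 0.03
x -98 y 72 z 104  r 0.04 -0.00 0.03
x -14 y 11 z 15  r 0.01 0.00 0.00
x -27 y 23 z 29  r 0.01 0.00 0.01
x -41 y 34 z 44  r 0.02 -0.00 0.01
x -55 y 46 z 59  r 0.02 -0.00 0.02
x -66 y 55 z 71  r 0.02 -0.00 0.02
x -76 y 63 z 80  r 0.03 -0.00 0.03
x -82 y 69 z 88  r 0.03 -0.00 0.03
x -85 y 70 z 90  r 0.03 -0.00 0.03
last [ 0.57496407 -0.0038771   0.20080729] [ 0.63923208 -0.13095726  0.2012234 ]
x -17 y 15 z 18  r 0.01 0.00 0.01
x -33 y 30 z 35  r 0.01 0.00 0.01
x -50 y 45 z 53  r 0.02 0.00 0.02
x -62 y 57 z 66  r 0.02 0.00 0.02
x -72 y 66 z 76  r 0.03 -0.00 0.03
x -78 y 72 z 84  r 0.03 0.00 0.03
x -83 y 76 z 88  r 0.03 -0.00 0.03
```

Request:
{"name": "servo_tool", "arguments": {
  "targets": [
    {"hand":1,"x":-4,"y":0,"z":-4,"rx":0,"ry":0,"rz":0},
    {"hand":1,"x":-12,"y":0,"z":-11,"rx":0,"ry":0,"rz":0},
    {"hand":1,"x":-24,"y":0,"z":-22,"rx":0,"ry":0,"rz":0},
    {"hand":1,"x":-37,"y":0,"z":-35,"rx":0,"ry":0,"rz":0},
    {"hand":1,"x":-49,"y":0,"z":-46,"rx":0,"ry":0,"rz":0},
    {"hand":1,"x":-58,"y":0,"z":-54,"rx":0,"ry":0,"rz":0},
    {"hand":1,"x":-62,"y":0,"z":-58,"rx":0,"ry":0,"rz":0},
    {"hand":1,"x":-62,"y":0,"z":-58,"rx":0,"ry":0,"rz":0}
  ]
}}

```text
time_s: 43.3
tool_pos: [0.4395, 0.2671, 0.2014]
eef_rot: [0.648, 0.65, -0.283, 0.28]
wrist_force: [0.9, -0.3, -2.4]
grip_width: 0.145
grip_force: 30.0
```

Request:
{"name": "servo_tool", "arguments": {
  "targets": [
    {"hand":1,"x":-3,"y":2,"z":3,"rx":0,"ry":0,"rz":0},
    {"hand":1,"x":-11,"y":8,"z":12,"rx":0,"ry":0,"rz":0},
    {"hand":1,"x":-22,"y":16,"z":23,"rx":0.01,"ry":0,"rz":0.01},
    {"hand":1,"x":-35,"y":26,"z":38,"rx":0.01,"ry":0,"rz":0.01},
    {"hand":1,"x":-49,"y":36,"z":52,"rx":0.02,"ry":0,"rz":0.02},
    {"hand":1,"x":-65,"y":48,"z":69,"rx":0.02,"ry":0,"rz":0.02},
    {"hand":1,"x":-82,"y":60,"z":87,"rx":0.03,"ry":0,"rz":0.03},
    {"hand":1,"x":-98,"y":72,"z":104,"rx":0.04,"ry":0,"rz":0.03}
  ]
}}

```text
time_s: 44.1
tool_pos: [0.5122, 0.1206, 0.2011]
eef_rot: [0.663, 0.633, -0.293, 0.271]
wrist_force: [0.1, 0.5, -2.0]
grip_width: 0.148
grip_force: 30.0
```

Request:
{"name": "servo_tool", "arguments": {
  "targets": [
    {"hand":1,"x":-14,"y":11,"z":15,"rx":0.01,"ry":0,"rz":0},
    {"hand":1,"x":-27,"y":23,"z":29,"rx":0.01,"ry":0,"rz":0.01},
    {"hand":1,"x":-41,"y":34,"z":44,"rx":0.02,"ry":0,"rz":0.01},
    {"hand":1,"x":-55,"y":46,"z":59,"rx":0.02,"ry":0,"rz":0.02},
    {"hand":1,"x":-66,"y":55,"z":71,"rx":0.02,"ry":0,"rz":0.02},
    {"hand":1,"x":-76,"y":63,"z":80,"rx":0.03,"ry":0,"rz":0.03},
    {"hand":1,"x":-82,"y":69,"z":88,"rx":0.03,"ry":0,"rz":0.03},
    {"hand":1,"x":-85,"y":70,"z":90,"rx":0.03,"ry":0,"rz":0.03}
  ]
}}

```text
time_s: 44.9
tool_pos: [0.5756, -0.0045, 0.2006]
eef_rot: [0.676, 0.619, -0.298, 0.265]
wrist_force: [-0.6, 0.1, -2.2]
grip_width: 0.146
grip_force: 30.0
```

Run:
```python
from st import *
st(); s=env.get_state(); print(s["tool_pos"],s["joint_pos"].round(2))
a=(s["tool_pos"],Ro.from_quat(s["eef_rot"]).as_matrix());b=po(.03,.195,-.27); rows(lerp(a,b,[.2,.4,.6,.75,.87,.95,1]))
```

```text
t 44.9 F [-0.6  0.1 -2.2] g 0.146
lip trough x,y 0.3608 0.1213 z 0.1945 pitch -0.271 yaw -1.661
top slip 0.08 iou 0.511 at0 0.488
[(0.62, [0.305, 0.144], 112), (0.51, [0.289, 0.12], 103), (0.45, [0.345, 0.136], 119), (0.42, [0.354, 0.111], 140)]
[ 0.57506473 -0.00229179  0.20038321] [-0.52  0.78  0.08  1.57  0.63  1.35 -0.87]
x -17 y 15 z 18  r 0.01 -0.00 0.01
x -34 y 30 z 35  r 0.01 -0.00 0.02
x -51 y 45 z 53  r 0.02 -0.00 0.02
x -64 y 57 z 66  r 0.02 -0.00 0.03
x -74 y 66 z 77  r 0.02 -0.00 0.03
x -80 y 72 z 84  r 0.02 -0.00 0.04
x -85 y 76 z 88  r 0.03 -0.00 0.04
```

Request:
{"name": "servo_tool", "arguments": {
  "targets": [
    {"hand":1,"x":-9,"y":8,"z":9,"rx":0,"ry":0,"rz":0},
    {"hand":1,"x":-24,"y":21,"z":25,"rx":0.01,"ry":0,"rz":0.01},
    {"hand":1,"x":-40,"y":36,"z":42,"rx":0.01,"ry":0,"rz":0.02},
    {"hand":1,"x":-55,"y":49,"z":57,"rx":0.02,"ry":0,"rz":0.02},
    {"hand":1,"x":-68,"y":61,"z":71,"rx":0.02,"ry":0,"rz":0.03},
    {"hand":1,"x":-77,"y":69,"z":80,"rx":0.02,"ry":0,"rz":0.03},
    {"hand":1,"x":-83,"y":74,"z":86,"rx":0.03,"ry":0,"rz":0.04},
    {"hand":1,"x":-85,"y":76,"z":88,"rx":0.03,"ry":0,"rz":0.04}
  ]
}}

```text
time_s: 45.85
tool_pos: [0.64, -0.1328, 0.2021]
eef_rot: [0.693, 0.601, -0.302, 0.261]
wrist_force: [-0.3, 0.5, -2.0]
grip_width: 0.146
grip_force: 30.0
```

Run:
```python
from st import *
s=env.get_state(); print(s["tool_pos"],s["wrist_force"])
R,t=scoop_from_tool(s);l=t+R[:,0]*.045;d=np.array([np.cos(PY),np.sin(PY)]);e=l[:2]-PC;print("lip in pot y",-e@d,"x",e@[-d[1],d[0]],l[2])
a=[po(y,z,p) for y,z,p in((.028,.185,-.15),(.025,.175,-.02),(.022,.165,.11),(.018,.155,.24),(.015,.145,.37),(.012,.138,.5),(.01,.13,.63),(.008,.125,.75))]
rows(a);print();rows([po(y,z,p) for y,z,p in((.008,.122,.85),(.008,.12,.92),(.008,.12,1.0))],cur=a[-1])
c=env.calibration("top");env.capture("top");print([((unproj(c,[q["centre"]],.014)[0,:2]-[.441,.2143])[::-1]*[-1,1]).round(3).tolist() for q in env.silhouettes("top","nugget1")])
```

```text
[ 0.64004706 -0.13277901  0.20207189] [-0.25967763  0.50812048 -1.9713481 ]
lip in pot y 0.028302167107899102 x 5.221781656077843e-05 0.19598428143408883
x -6 y -1 z -3  r -0.01 0.12 -0.00
x -17 y -1 z -3  r -0.01 0.25 -0.00
x -29 y -1 z -1  r -0.00 0.38 -0.01
x -42 y -1 z 4  r -0.00 0.51 -0.01
x -55 y -1 z 11  r -0.00 0.64 -0.01
x -71 y -1 z 18  r -0.00 0.77 -0.01
x -84 y -1 z 27  r -0.00 0.90 -0.01
x -99 y -0 z 36  r -0.00 1.02 -0.01

x -12 y -0 z -6  r -0.00 0.10 0.00
x -21 y 0 z -9  r -0.00 0.17 0.00
x -31 y 0 z -15  r -0.00 0.25 0.00
[[0.451, 0.22], [0.488, 0.235], [0.504, 0.186], [0.493, 0.205]]
```

Request:
{"name": "servo_tool", "arguments": {
  "targets": [
    {"hand":1,"x":-6,"y":-1,"z":-3,"rx":0,"ry":0.12,"rz":0},
    {"hand":1,"x":-17,"y":-1,"z":-3,"rx":0,"ry":0.25,"rz":0},
    {"hand":1,"x":-29,"y":-1,"z":-1,"rx":0,"ry":0.38,"rz":0},
    {"hand":1,"x":-42,"y":-1,"z":4,"rx":0,"ry":0.51,"rz":0},
    {"hand":1,"x":-55,"y":-1,"z":11,"rx":0,"ry":0.64,"rz":0},
    {"hand":1,"x":-71,"y":-1,"z":18,"rx":0,"ry":0.77,"rz":0},
    {"hand":1,"x":-84,"y":-1,"z":27,"rx":0,"ry":0.9,"rz":0},
    {"hand":1,"x":-99,"y":0,"z":36,"rx":0,"ry":1.02,"rz":0}
  ]
}}

```text
time_s: 46.75
tool_pos: [0.6265, -0.2247, 0.2517]
eef_rot: [0.75, 0.653, 0.077, -0.067]
wrist_force: [0.7, 0.6, -2.2]
grip_width: 0.146
grip_force: 30.0
```

Request:
{"name": "servo_tool", "arguments": {
  "targets": [
    {"hand":1,"x":-12,"y":0,"z":-6,"rx":0,"ry":0.1,"rz":0},
    {"hand":1,"x":-21,"y":0,"z":-9,"rx":0,"ry":0.17,"rz":0},
    {"hand":1,"x":-31,"y":0,"z":-15,"rx":0,"ry":0.25,"rz":0},
    {"hand":1,"x":-31,"y":0,"z":-15,"rx":0,"ry":0.25,"rz":0},
    {"hand":1,"x":-31,"y":0,"z":-15,"rx":0,"ry":0.25,"rz":0},
    {"hand":1,"x":-31,"y":0,"z":-15,"rx":0,"ry":0.25,"rz":0}
  ]
}}

```text
time_s: 47.35
tool_pos: [0.6226, -0.2549, 0.2591]
eef_rot: [0.735, 0.641, 0.168, -0.147]
wrist_force: [-0.1, 0.5, -0.5]
grip_width: 0.144
grip_force: 30.0
```

Run:
```python
from st import *
s=env.get_state(); print(s["time_s"],s["tool_pos"],s["wrist_force"],s["grip_width"],s["joint_pos"].round(2))
R,t=scoop_from_tool(s);l=t+R[:,0]*.045;d=np.array([np.cos(PY),np.sin(PY)]);e=l[:2]-PC;print("lip in pot y",-e@d,"x",e@[-d[1],d[0]],l[2],np.arcsin(-R[2,0]))
env.capture("top");c=env.calibration("top");print([(round(q["confidence"],2),unproj(c,[q["centre"]],.07)[0,:2].round(3).tolist(),int(q["mask"].sum())) for q in env.silhouettes("top","nugget1")])
# retreat: pitch back while lifting
a=[po(.01+.012*k,.13+.012*k,p) for k,p in enumerate((.9,.78,.66,.54,.42,.3,.18,.06))]; rows(a)
```

```text
47.35 [ 0.62263738 -0.2549332   0.2591411 ] [-0.10263176  0.50459655 -0.45700226] 0.14406443197359772 [ 0.75  0.76 -0.36  1.19 -0.18  1.38  0.37]
lip in pot y 0.011145336656394758 x 3.696718949604185e-05 0.12110756276640164 0.9994397871609649
[(0.65, [0.592, -0.344], 87)]
x 13 y -0 z 2  r 0.00 -0.10 -0.00
x 40 y -0 z 9  r -0.00 -0.22 -0.00
x 66 y -0 z 18  r -0.00 -0.34 -0.00
x 89 y -1 z 27  r -0.00 -0.46 -0.00
x 111 y -1 z 38  r -0.00 -0.58 -0.00
x 131 y -1 z 49  r -0.00 -0.70 -0.00
x 149 y -1 z 60  r -0.00 -0.82 -0.00
x 165 y -1 z 72  r -0.00 -0.94 -0.00
```

Request:
{"name": "servo_tool", "arguments": {
  "targets": [
    {"hand":1,"x":13,"y":0,"z":2,"rx":0,"ry":-0.1,"rz":0},
    {"hand":1,"x":40,"y":0,"z":9,"rx":0,"ry":-0.22,"rz":0},
    {"hand":1,"x":66,"y":0,"z":18,"rx":0,"ry":-0.34,"rz":0},
    {"hand":1,"x":89,"y":0,"z":27,"rx":0,"ry":-0.46,"rz":0},
    {"hand":1,"x":111,"y":-1,"z":38,"rx":0,"ry":-0.58,"rz":0},
    {"hand":1,"x":131,"y":-1,"z":49,"rx":0,"ry":-0.7,"rz":0},
    {"hand":1,"x":149,"y":-1,"z":60,"rx":0,"ry":-0.82,"rz":0},
    {"hand":1,"x":165,"y":-1,"z":72,"rx":0,"ry":-0.94,"rz":0}
  ]
}}

```text
time_s: 48.25
tool_pos: [0.6471, -0.0755, 0.2673]
eef_rot: [0.731, 0.637, -0.183, 0.162]
wrist_force: [-0.1, 0.1, -1.6]
grip_width: 0.142
grip_force: 30.0
```

Run:
```python
from st import *
s=env.get_state(); print(s["time_s"],s["tool_pos"],s["wrist_force"])
# mat: yaw -1.516, (.6004,.2112): place scoop so that x of lip..handle_end centred: origin at mat x +.0495
def mt(z): 
    y=-1.516; f=np.array([np.cos(y),np.sin(y)]); return scoop_tcp([*(np.array([.6004,.2112])+f*.0945),z],y,0,.55)
a=(s["tool_pos"],Ro.from_quat(s["eef_rot"]).as_matrix()); b=mt(.13); print(b[0])
rows(lerp(a,b,[.03,.1,.2,.31,.42,.53,.64,.75]));
```

```text
48.25 [ 0.64708676 -0.07550634  0.26734579] [-0.12321173  0.08014815 -1.55024466]
[0.59813878 0.2524246  0.17403738]
x 10 y -3 z -2  r -0.00 -0.00 -0.01
x 32 y -9 z -7  r -0.01 -0.01 -0.02
x 65 y -19 z -14  r -0.02 -0.01 -0.03
x 101 y -29 z -21  r -0.03 -0.02 -0.05
x 136 y -39 z -29  r -0.04 -0.02 -0.07
x 172 y -50 z -36  r -0.05 -0.03 -0.09
x 208 y -60 z -44  r -0.06 -0.04 -0.11
x 243 y -70 z -52  r -0.07 -0.04 -0.13
```

Request:
{"name": "servo_tool", "arguments": {
  "targets": [
    {"hand":1,"x":10,"y":-3,"z":-2,"rx":0,"ry":0,"rz":-0.01},
    {"hand":1,"x":32,"y":-9,"z":-7,"rx":-0.01,"ry":-0.01,"rz":-0.02},
    {"hand":1,"x":65,"y":-19,"z":-14,"rx":-0.02,"ry":-0.01,"rz":-0.03},
    {"hand":1,"x":101,"y":-29,"z":-21,"rx":-0.03,"ry":-0.02,"rz":-0.05},
    {"hand":1,"x":136,"y":-39,"z":-29,"rx":-0.04,"ry":-0.02,"rz":-0.07},
    {"hand":1,"x":172,"y":-50,"z":-36,"rx":-0.05,"ry":-0.03,"rz":-0.09},
    {"hand":1,"x":208,"y":-60,"z":-44,"rx":-0.06,"ry":-0.04,"rz":-0.11},
    {"hand":1,"x":243,"y":-70,"z":-52,"rx":-0.07,"ry":-0.04,"rz":-0.13}
  ]
}}

```text
time_s: 49.05
tool_pos: [0.6092, 0.1702, 0.1965]
eef_rot: [0.679, 0.687, -0.185, 0.184]
wrist_force: [0.7, 0.1, -0.5]
grip_width: 0.146
grip_force: 30.0
```

Run:
```python
from st import *
s=env.get_state()
for n in("top","side"):
    im=env.capture(n)[...,::-1]; cv2.imwrite(f"pics/{n}13.png",im); c=env.calibration(n)
    print(n,[(round(q["confidence"],2),np.round(q["centre"]).tolist(),int(q["mask"].sum())) for q in env.silhouettes(n,"nugget1")])
a=cv2.imread("pics/top13.png")[100:290,110:430]; b=cv2.imread("pics/top13.png")[120:215,340:435]; d=cv2.imread("pics/side13.png")[85:185,270:400]
o=np.zeros((600,800,3),np.uint8);o[:297,:500]=cv2.resize(a,(500,297),interpolation=cv2.INTER_CUBIC);o[:300,500:]=cv2.resize(b,(300,300),interpolation=cv2.INTER_CUBIC);o[300:,:390]=cv2.resize(d,(390,300),interpolation=cv2.INTER_CUBIC)
e=cv2.imread("pics/side13.png")[210:350,160:320];o[300:600,400:743]=cv2.resize(e,(343,300),interpolation=cv2.INTER_CUBIC)
cv2.imwrite("pics/p13.png",o)
```

```text
top [(0.67, [382.0, 175.0], 104), (0.65, [372.0, 167.0], 112), (0.62, [391.0, 185.0], 26), (0.62, [399.0, 161.0], 105), (0.36, [220.0, 162.0], 1704)]
side []
```

View pics/p13.png

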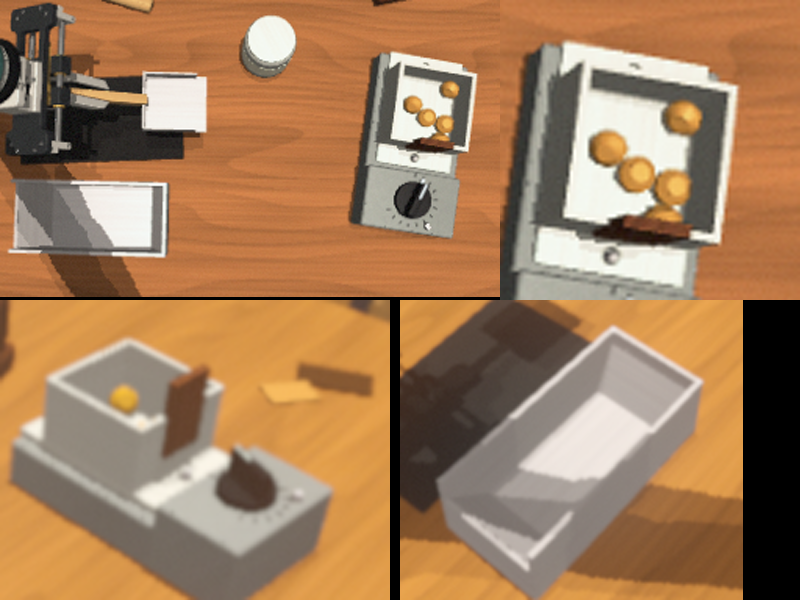

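All five nuggets are in the seated pot (crop around (640,165)), and the trough and scoop are empty. Next I'll put the scoop back on the mat.

```bash
cat >> plan.py <<'E'
def mt(z): 
    y=-1.516; f=np.array([np.cos(y),np.sin(y)]); return scoop_tcp([*(np.array([.6004,.2112])+f*.0945),z],y,0,.55)
E
python3 - <<'E'
from st import *
s=env.get_state(); a=(s["tool_pos"],Ro.from_quat(s["eef_rot"]).as_matrix()); b=mt(.08)
rows(lerp(a,b,[.25,.5,.75,.9,1])); rows([mt(z) for z in(.05,.03,.018,.012,.008)],cur=b)
E
```

```text
x 27 y -3 z 5  r -0.01 -0.01 -0.01
x 55 y -5 z 10  r -0.01 -0.01 -0.02
x 82 y -8 z 15  r -0.02 -0.02 -0.03
x 98 y -9 z 18  r -0.02 -0.02 -0.03
x 109 y -10 z 21  r -0.03 -0.02 -0.04
x 16 y 0 z 26  r 0.00 0.00 0.00
x 26 y 0 z 43  r 0.00 0.00 0.00
x 32 y 0 z 53  r 0.00 0.00 0.00
x 36 y 0 z 58  r 0.00 0.00 0.00
x 38 y 0 z 61  r 0.00 0.00 0.00
```

Request:
{"name": "servo_tool", "arguments": {
  "targets": [
    {"hand":1,"x":27,"y":-3,"z":5,"rx":-0.01,"ry":-0.01,"rz":-0.01},
    {"hand":1,"x":55,"y":-5,"z":10,"rx":-0.01,"ry":-0.01,"rz":-0.02},
    {"hand":1,"x":82,"y":-8,"z":15,"rx":-0.02,"ry":-0.02,"rz":-0.03},
    {"hand":1,"x":98,"y":-9,"z":18,"rx":-0.02,"ry":-0.02,"rz":-0.03},
    {"hand":1,"x":109,"y":-10,"z":21,"rx":-0.03,"ry":-0.02,"rz":-0.04},
    {"hand":1,"x":109,"y":-10,"z":21,"rx":-0.03,"ry":-0.02,"rz":-0.04}
  ]
}}

```text
time_s: 49.85
tool_pos: [0.5989, 0.2502, 0.1229]
eef_rot: [0.661, 0.7, -0.187, 0.198]
wrist_force: [-0.1, 0.7, -0.9]
grip_width: 0.147
grip_force: 30.0
```

Request:
{"name": "servo_tool", "arguments": {
  "targets": [
    {"hand":1,"x":8,"y":0,"z":13,"rx":0,"ry":0,"rz":0},
    {"hand":1,"x":16,"y":0,"z":26,"rx":0,"ry":0,"rz":0},
    {"hand":1,"x":26,"y":0,"z":43,"rx":0,"ry":0,"rz":0},
    {"hand":1,"x":32,"y":0,"z":53,"rx":0,"ry":0,"rz":0},
    {"hand":1,"x":36,"y":0,"z":58,"rx":0,"ry":0,"rz":0},
    {"hand":1,"x":38,"y":0,"z":61,"rx":0,"ry":0,"rz":0},
    {"hand":1,"x":38,"y":0,"z":61,"rx":0,"ry":0,"rz":0}
  ]
}}

```text
time_s: 50.55
tool_pos: [0.5994, 0.25, 0.0517]
eef_rot: [0.661, 0.699, -0.187, 0.198]
wrist_force: [0.1, -1.1, -0.4]
grip_width: 0.148
grip_force: 30.0
```

Run:
```python
from st import *
s=env.get_state(); print(s["wrist_force"],s["ft_torque"])
R,t=scoop_from_tool(s);print(t,t+R[:,0]*.045,np.arcsin(-R[2,0])); rows([mt(z) for z in(.008,.004,.002)])
```

```text
[ 0.09477163 -1.07807647 -0.35955464] [ 0.14138506  0.1042975  -0.16306828]
[0.60452673 0.15931781 0.0078333 ] [0.60707051 0.11438986 0.00792198] -0.00197069407009857
x 2 y -1 z -2  r 0.00 0.00 0.00
x 4 y -1 z 2  r 0.00 0.00 0.00
x 5 y -1 z 4  r 0.00 0.00 0.00
```

Request:
{"name": "servo_tool", "arguments": {
  "targets": [
    {"hand":1,"x":1,"y":0,"z":1,"rx":0,"ry":0,"rz":0},
    {"hand":1,"x":1,"y":0,"z":2,"rx":0,"ry":0,"rz":0},
    {"hand":1,"x":2,"y":0,"z":3,"rx":0,"ry":0,"rz":0},
    {"hand":1,"x":2,"y":0,"z":3.5,"rx":0,"ry":0,"rz":0},
    {"hand":1,"x":2,"y":0,"z":3.5,"rx":0,"ry":0,"rz":0}
  ]
}}

```text
time_s: 51.05
tool_pos: [0.5998, 0.2516, 0.0482]
eef_rot: [0.661, 0.7, -0.185, 0.198]
wrist_force: [-1.1, 3.2, 4.1]
grip_width: 0.143
grip_force: 30.0
```

Request:
{"name": "servo_tool", "arguments": {
  "targets": [
    {"hand":0,"x":0,"y":0,"z":0,"rx":0,"ry":0,"rz":0},
    {"hand":0,"x":0,"y":0,"z":0,"rx":0,"ry":0,"rz":0},
    {"hand":0,"x":0,"y":0,"z":0,"rx":0,"ry":0,"rz":0},
    {"hand":0,"x":0,"y":0,"z":0,"rx":0,"ry":0,"rz":0},
    {"hand":0,"x":0,"y":0,"z":0,"rx":0,"ry":0,"rz":0},
    {"hand":0,"x":0,"y":0,"z":0,"rx":0,"ry":0,"rz":0},
    {"hand":0,"x":0,"y":0,"z":-20,"rx":0,"ry":0,"rz":0},
    {"hand":0,"x":0,"y":0,"z":-60,"rx":0,"ry":0,"rz":0}
  ]
}}

```text
time_s: 51.85
tool_pos: [0.5966, 0.2785, 0.0972]
eef_rot: [0.661, 0.698, -0.19, 0.198]
wrist_force: [0.5, -0.2, 0.4]
grip_width: 0.79
grip_force: 0.0
```

Request:
{"name": "servo_tool", "arguments": {
  "targets": [
    {"hand":0,"x":0,"y":0,"z":-50,"rx":0,"ry":0,"rz":0},
    {"hand":0,"x":0,"y":0,"z":-100,"rx":0,"ry":0,"rz":0},
    {"hand":0,"x":0,"y":0,"z":-150,"rx":0,"ry":0,"rz":0},
    {"hand":0,"x":0,"y":0,"z":-150,"rx":0,"ry":0,"rz":0}
  ]
}}

```text
time_s: 52.25
tool_pos: [0.5938, 0.3667, 0.2322]
eef_rot: [0.661, 0.701, -0.179, 0.197]
wrist_force: [0.1, 0.9, -0.2]
grip_width: 0.999
grip_force: 0.0
```

```bash
cat > fin.py <<'E'
from scoopfit import *
from potloc import outline
def scoopfit():
    obs=[]
    for n in("top","side"):
        env.capture(n);c=env.calibration(n);ss=env.silhouettes(n,"scoop")
        print(n,[(round(d["confidence"],2),np.round(d["centre"]).tolist(),int(d["mask"].sum())) for d in ss]); obs.append((c,ss))
    M=lambda c,p:sm(c,Ro.from_euler("z",p[2]).as_matrix(),np.array([p[0],p[1],.004]))
    p0=[.6045,.1593,-1.516]; iou=lambda a,b:(a&b).sum()/(a|b).sum()
    O=[(c,max((d["mask"] for d in ss),key=lambda m:iou(m,M(c,p0)))) for c,ss in obs]
    r=minimize(lambda p:sum(1-iou(m,M(c,p)) for c,m in O),p0,method="Nelder-Mead",options=dict(initial_simplex=np.array(p0)+np.vstack([np.zeros(3),np.diag([.01,.01,.1])])))
    y=-1.516;A=np.array([[np.cos(y),np.sin(y)],[-np.sin(y),np.cos(y)]])
    f=np.array([np.cos(r.x[2]),np.sin(r.x[2])])
    print(r.x,r.fun,[iou(m,M(c,r.x)).round(2) for c,m in O],"lip mat",A@(r.x[:2]+f*.045-[.6004,.2112]),"end",A@(r.x[:2]-f*.144-[.6004,.2112]))
E
python3 - <<'E'
from fin import *
s=env.get_state(); print(s["time_s"],s["tool_pos"],s["grip_width"],s["joint_pos"].round(2)); scoopfit()
E
```

```text
52.25 [0.59383046 0.36669212 0.2322074 ] 0.9994381418549687 [-0.77  0.92 -0.11  0.94  0.47  1.68 -0.84]
top [(0.6, [189.0, 175.0], 1426)]
side [(0.86, [196.0, 243.0], 1583), (0.64, [336.0, 159.0], 3082)]
[ 0.60308614  0.16282637 -1.5228347 ] 0.22479240827393188 [np.float64(0.88), np.float64(0.9)] lip mat [ 0.09344709 -0.00027482] end [-0.09554849  0.00101692]
```

The scoop lies flat, well inside the mat. Now the dial: I'll measure the pointer and tab numerically.

Run:
```python
from fin import *
c=env.calibration("top"); im=cv2.imread("pics/top13.png"); h=np.array([.5662,-.2950,-.1345])
g=cv2.cvtColor(im,cv2.COLOR_BGR2GRAY).astype(int)
ax=h[:2]-.09*np.array([np.cos(h[2]),np.sin(h[2])]); print("axis",ax,"px",proj(c,[[*ax,.086],[*ax,.112]]).round(1).tolist())
r0,r1,c0,c1=216,248,360,392
np.set_printoptions(linewidth=220)
print(g[r0:r1:1,c0:c1:1])
```

```text
axis [ 0.47701283 -0.28293146] px [[374.8, 227.7], [378.1, 227.7]]
[[176 175 174 ... 164 165 161]
 [176 174 177 ... 167 163 164]
 [176 176 174 ... 164 164 164]
 ...
 [160 169 175 ... 164 165 164]
 [124 133 144 ... 164 162 167]
 [107 115 119 ... 167 163 163]]
```

Run:
```python
import cv2
im=cv2.imread("pics/top13.png"); g=cv2.cvtColor(im,cv2.COLOR_BGR2GRAY)
print("     "+" ".join("%3d"%x for x in range(358,394)))
for r in range(212,250): print(r,":"+" ".join("%3d"%v for v in g[r,358:394]))
```

```text
358 359 360 361 362 363 364 365 366 367 368 369 370 371 372 373 374 375 376 377 378 379 380 381 382 383 384 385 386 387 388 389 390 391 392 393
212 :175 173 172 172 169 173 171 173 174 174 171 171 168 169 171 172 158 121 131 170 171 167 158 154 158 157 156 155 150 146 133 133 144 149 159 156
213 :174 172 173 170 174 173 170 173 171 174 172 168 167 171 169 168 163 147 154 169 169 170 130 133 156 165 166 164 163 162 162 158 157 158 154 142
214 :171 175 174 177 173 172 170 172 169 172 171 170 167 171 172 172 171 168 167 167 157 154 178 187 173 165 165 167 165 165 165 163 168 163 165 159
215 :175 178 180 174 173 175 176 173 172 169 170 170 167 157 152 154 153 153 155 164 133 144 234 228 179 164 162 165 164 168 168 165 164 161 163 162
216 :174 176 176 175 174 175 174 175 170 171 167 147 139 104  79  84  84  84  99 128 112 169 226 200 168 170 153 140 161 164 164 164 165 161 164 164
217 :177 175 176 174 177 172 174 173 173 149 134  51  38  46  51  55  54  52  48  34  27  93 120 114 158 164 121 113 160 164 163 167 163 164 164 162
218 :177 176 176 176 174 175 172 156 143  49  41  52  60  54  
[... 4005 characters left out ...]
 169 172 164 160 172 168 169 168 158 165 169 169 167  91 116 242 231 228 163 166 167 164 165 164 167 165
246 :121 113 124 133 144 150 155 155 156 163 167 173 176 174 173 171 168 167 167 167 169 170 166 145  78 158 237 177 164 163 165 164 162 167 168 165
247 :110 107 107 115 119 111 114 108 115 126 137 143 151 152 152 139 150 169 171 170 170 168 170 168 160 136 176 169 163 162 166 167 163 163 165 165
248 :114 111 113 112 115 111 107 106 110 112 114 107 105  98 106 110 127 144 146 143 150 159 163 168 167 172 170 167 165 162 165 163 158 164 164 164
249 :122 124 122 124 120 110 108 113 110 115 109 109 106 105 110 113 105 102  96  86  99 108 127 135 144 142 150 147 121 164 168 163 163 162 165 165
```

```bash
cat >> plan.py <<'E'
AX=np.array([.4765,-.2817])
def di(z,hd): return np.r_[AX,z],rot([0,0,-1],[np.cos(hd),np.sin(hd),0])
E
python3 - <<'E'
from plan import *
s=env.get_state(); a=(s["tool_pos"],Ro.from_quat(s["eef_rot"]).as_matrix()); b=di(.24,1.136)
P=lerp(a,b,[.06,.12,.18,.24,.3,.37,.44,.5]); rows(P); print(P[-1][0]); rows(lerp(P[-1],b,[.14,.28,.42,.56,.7,.84,1]),cur=P[-1])
E
```

```text
x -33 y -9 z 19  r -0.02 0.03 -0.06
x -66 y -18 z 38  r -0.04 0.06 -0.13
x -98 y -27 z 58  r -0.05 0.09 -0.19
x -131 y -36 z 77  r -0.07 0.12 -0.25
x -164 y -46 z 96  r -0.09 0.15 -0.32
x -202 y -56 z 118  r -0.11 0.18 -0.39
x -240 y -67 z 141  r -0.13 0.22 -0.46
x -273 y -76 z 160  r -0.15 0.25 -0.53
[0.53463831 0.03848473 0.23266406]
x -31 y -32 z 10  r -0.02 0.03 -0.07
x -62 y -64 z 21  r -0.04 0.07 -0.15
x -93 y -96 z 31  r -0.06 0.10 -0.22
x -124 y -128 z 41  r -0.08 0.14 -0.29
x -154 y -159 z 51  r -0.10 0.17 -0.37
x -185 y -191 z 62  r -0.13 0.21 -0.44
x -221 y -228 z 73  r -0.15 0.25 -0.53
```

Request:
{"name": "servo_tool", "arguments": {
  "targets": [
    {"hand":0,"x":-33,"y":-9,"z":19,"rx":-0.02,"ry":0.03,"rz":-0.06},
    {"hand":0,"x":-66,"y":-18,"z":38,"rx":-0.04,"ry":0.06,"rz":-0.13},
    {"hand":0,"x":-98,"y":-27,"z":58,"rx":-0.05,"ry":0.09,"rz":-0.19},
    {"hand":0,"x":-131,"y":-36,"z":77,"rx":-0.07,"ry":0.12,"rz":-0.25},
    {"hand":0,"x":-164,"y":-46,"z":96,"rx":-0.09,"ry":0.15,"rz":-0.32},
    {"hand":0,"x":-202,"y":-56,"z":118,"rx":-0.11,"ry":0.18,"rz":-0.39},
    {"hand":0,"x":-240,"y":-67,"z":141,"rx":-0.13,"ry":0.22,"rz":-0.46},
    {"hand":0,"x":-273,"y":-76,"z":160,"rx":-0.15,"ry":0.25,"rz":-0.53}
  ]
}}

```text
time_s: 53.25
tool_pos: [0.5327, 0.0354, 0.2317]
eef_rot: [0.457, 0.878, -0.098, 0.102]
wrist_force: [0.8, -0.6, 0.8]
grip_width: 1.002
grip_force: 0.0
```

Request:
{"name": "servo_tool", "arguments": {
  "targets": [
    {"hand":0,"x":-31,"y":-32,"z":10,"rx":-0.02,"ry":0.03,"rz":-0.07},
    {"hand":0,"x":-62,"y":-64,"z":21,"rx":-0.04,"ry":0.07,"rz":-0.15},
    {"hand":0,"x":-93,"y":-96,"z":31,"rx":-0.06,"ry":0.1,"rz":-0.22},
    {"hand":0,"x":-124,"y":-128,"z":41,"rx":-0.08,"ry":0.14,"rz":-0.29},
    {"hand":0,"x":-154,"y":-159,"z":51,"rx":-0.1,"ry":0.17,"rz":-0.37},
    {"hand":0,"x":-185,"y":-191,"z":62,"rx":-0.13,"ry":0.21,"rz":-0.44},
    {"hand":0,"x":-221,"y":-228,"z":73,"rx":-0.15,"ry":0.25,"rz":-0.53},
    {"hand":0,"x":-221,"y":-228,"z":73,"rx":-0.15,"ry":0.25,"rz":-0.53}
  ]
}}

```text
time_s: 54.05
tool_pos: [0.4735, -0.292, 0.237]
eef_rot: [0.218, 0.976, 0.001, -0.003]
wrist_force: [-0.6, -0.4, -1.1]
grip_width: 1.001
grip_force: 0.0
```

Run:
```python
from plan import *
s=env.get_state(); print(s["time_s"],s["tool_pos"],s["joint_pos"].round(2))
rows([di(.24,1.136),di(.14,1.136),di(.104,1.136)])
```

```text
54.05 [ 0.47345303 -0.2919805   0.23700574] [ 0.79  0.47 -0.44  1.71  0.23  1.02  1.41]
x 2 y 11 z -3  r -0.00 -0.01 -0.01
x 1 y 11 z 97  r -0.00 -0.01 -0.01
x 1 y 11 z 133  r -0.00 -0.01 -0.01
```

Request:
{"name": "servo_tool", "arguments": {
  "targets": [
    {"hand":0,"x":0,"y":0,"z":0,"rx":0,"ry":0,"rz":0},
    {"hand":0,"x":0,"y":0,"z":30,"rx":0,"ry":0,"rz":0},
    {"hand":0,"x":0,"y":0,"z":60,"rx":0,"ry":0,"rz":0},
    {"hand":0,"x":0,"y":0,"z":60,"rx":0,"ry":0,"rz":0}
  ]
}}

```text
time_s: 54.45
tool_pos: [0.4752, -0.2771, 0.1758]
eef_rot: [0.21, 0.978, 0.004, -0.005]
wrist_force: [-0.8, -0.7, -0.2]
grip_width: 1.002
grip_force: 0.0
```

Run:
```python
from plan import *
rows([di(.14,1.136),di(.104,1.136)])
```

```text
x -4 y -4 z 36  r 0.00 -0.01 0.01
x -4 y -4 z 72  r 0.00 -0.01 0.01
```

Request:
{"name": "servo_tool", "arguments": {
  "targets": [
    {"hand":0,"x":-3,"y":-3,"z":30,"rx":0,"ry":-0.01,"rz":0},
    {"hand":0,"x":-3,"y":-3,"z":55,"rx":0,"ry":-0.01,"rz":0},
    {"hand":0,"x":-3,"y":-3,"z":71,"rx":0,"ry":-0.01,"rz":0},
    {"hand":0,"x":-3,"y":-3,"z":71,"rx":0,"ry":-0.01,"rz":0}
  ]
}}

```text
time_s: 54.85
tool_pos: [0.4789, -0.2822, 0.1075]
eef_rot: [0.21, 0.978, 0.002, 0.002]
wrist_force: [-0.7, 0.5, 0.8]
grip_width: 0.997
grip_force: 0.0
```

Run:
```python
from plan import *
s=env.get_state(); print(s["tool_pos"],s["wrist_force"]); rows([di(.104,1.136)])
```

```text
[ 0.4789341  -0.28224075  0.10748597] [-0.68546864  0.51999449  0.82194408]
x 2 y -1 z 3  r 0.00 0.00 0.01
```

Positioned; now closing.

Request:
{"name": "servo_tool", "arguments": {
  "targets": [
    {"hand":1,"x":1,"y":0,"z":2,"rx":0,"ry":0,"rz":0},
    {"hand":1,"x":1,"y":0,"z":2,"rx":0,"ry":0,"rz":0},
    {"hand":1,"x":1,"y":0,"z":2,"rx":0,"ry":0,"rz":0},
    {"hand":1,"x":1,"y":0,"z":2,"rx":0,"ry":0,"rz":0},
    {"hand":1,"x":1,"y":0,"z":2,"rx":0,"ry":0,"rz":0},
    {"hand":1,"x":1,"y":0,"z":2,"rx":0,"ry":0,"rz":0},
    {"hand":1,"x":1,"y":0,"z":2,"rx":0,"ry":0,"rz":0},
    {"hand":1,"x":1,"y":0,"z":2,"rx":0,"ry":0,"rz":0}
  ]
}}

```text
time_s: 55.65
tool_pos: [0.479, -0.2838, 0.1064]
eef_rot: [0.211, 0.977, 0.001, 0.004]
wrist_force: [-0.6, -0.1, 1.0]
grip_width: 0.352
grip_force: 0.0
```

Request:
{"name": "servo_tool", "arguments": {
  "targets": [
    {"hand":1,"x":0,"y":0,"z":0,"rx":0,"ry":0,"rz":0},
    {"hand":1,"x":0,"y":0,"z":0,"rx":0,"ry":0,"rz":0},
    {"hand":1,"x":0,"y":0,"z":0,"rx":0,"ry":0,"rz":0},
    {"hand":1,"x":0,"y":0,"z":0,"rx":0,"ry":0,"rz":0},
    {"hand":1,"x":0,"y":0,"z":0,"rx":0,"ry":0,"rz":0},
    {"hand":1,"x":0,"y":0,"z":0,"rx":0,"ry":0,"rz":0}
  ]
}}

```text
time_s: 56.25
tool_pos: [0.479, -0.2838, 0.1064]
eef_rot: [0.211, 0.977, 0.001, 0.004]
wrist_force: [-0.7, 0.3, -0.1]
grip_width: 0.006
grip_force: 0.0
```

Run:
```python
from plan import *
s=env.get_state(); print(s["tool_pos"],s["wrist_force"],s["ft_torque"],s["grip_width"],s["grip_force"],s["joint_pos"].round(2))
```

```text
[ 0.47901207 -0.28379974  0.10636956] [-0.6934488   0.26127826 -0.06008103] [ 0.01086541 -0.11271085  0.01785316] 0.006199658353186156 0.0 [ 0.73  0.62 -0.38  1.86  0.33  0.71  1.32]
```

The fingers closed on nothing. I'll check where the tips are relative to the bar in the side image, numerically.

Run:
```python
from plan import *
s=env.get_state(); c=env.calibration("side"); im=env.capture("side"); g=cv2.cvtColor(im,cv2.COLOR_RGB2GRAY)
p=s["tool_pos"]; print("tcp",proj(c,p).round(1),"tip",proj(c,p-[0,0,.014]).round(1),"axis top",proj(c,[[*AX,.112],[*AX,.086],[*AX,.075]]).round(1).tolist())
for t in("dial","setting_tab","pot"): print(t,[(round(d["confidence"],2),np.round(d["centre"]).tolist(),int(d["mask"].sum())) for d in env.silhouettes("side",t)])
x0,x1,y0,y1=330,376,118,166
print("     "+" ".join("%3d"%x for x in range(x0,x1)))
for r in range(y0,y1): print(r,":"+" ".join("%3d"%v for v in g[r,x0:x1]))
g0=cv2.imread("pics/side13.png",0); print("before")
for r in range(128,162): print(r,":"+" ".join("%3d"%v for v in g0[r,x0:x1]))
```

```text
tcp [[353.7 139.3]] tip [[352.7 143.5]] axis top [[354.5, 138.2], [352.7, 146.1], [352.0, 149.3]]
dial [(0.76, [350.0, 147.0], 287)]
setting_tab [(0.57, [195.0, 242.0], 1529)]
pot [(0.72, [315.0, 124.0], 2332)]
     330 331 332 333 334 335 336 337 338 339 340 341 342 343 344 345 346 347 348 349 350 351 352 353 354 355 356 357 358 359 360 361 362 363 364 365 366 367 368 369 370 371 372 373 374 375
118 : 64  65  65  63  64  66  67  80 106 125 130 129 133 145 157 160 160 159 160 160 159 158 151 138 127 125 126 128 134 135 127 110 122 133 142 156 162 162 159 159 158 154 151 147 143 139
119 : 65  66  66  64  65  65  67  84 110 126 129 129 134 148 157 160 160 160 160 159 158 154 148 136 127 125 126 128 133 133 126 112 126 133 138 137 135 138 145 149 151 148 147 144 142 140
120 : 65  64  64  64  67  66  72  92 115 127 129 130 137 151 159 160 161 161 159 157 156 152 143 132 126 125 127 129 132 131 121 116 128 136 145 145 143 145 150 151 152 151 149 149 147 147
121 : 64  66  64  64  66  66  72  96 118 128 129 132 141 154 160 161 161 159 157 155 153 150 141 130 126 125 128 130 134 130 117 119 
[... 14104 characters left out ...]
1 191 191 192 192 191 190 184 182 188 190 186 176 174 186 189 183 174 179 186 186 184 179 172 158 139 123 112 108 108 107 107 107 108
159 :135 153 168 180 187 191 191 192 192 192 192 191 190 191 191 191 191 191 190 189 188 189 190 188 181 181 187 190 188 184 185 186 184 178 166 150 131 117 110 108 108 109 109 107 107 107
160 :114 125 141 159 173 183 188 190 192 192 191 191 191 191 191 191 190 190 190 189 189 190 190 189 188 188 189 190 190 188 186 182 174 158 142 126 113 109 108 108 108 108 107 108 107 106
161 :107 111 116 129 147 164 176 184 189 190 192 192 190 191 191 191 190 190 189 189 189 189 189 189 189 189 190 190 189 186 180 168 151 133 118 112 108 107 108 108 108 107 106 107 106 106
```

The bar is untouched, and the closed fingertips sit just over its top edge (image row ~136, bar top row 138). I'll regrasp lower, at the specified height.

Request:
{"name": "servo_tool", "arguments": {
  "targets": [
    {"hand":0,"x":0,"y":0,"z":0,"rx":0,"ry":0,"rz":0},
    {"hand":0,"x":0,"y":0,"z":0,"rx":0,"ry":0,"rz":0},
    {"hand":0,"x":0,"y":0,"z":0,"rx":0,"ry":0,"rz":0},
    {"hand":0,"x":0,"y":0,"z":0,"rx":0,"ry":0,"rz":0},
    {"hand":0,"x":0,"y":0,"z":0,"rx":0,"ry":0,"rz":0},
    {"hand":0,"x":0,"y":0,"z":0,"rx":0,"ry":0,"rz":0},
    {"hand":0,"x":0,"y":0,"z":0,"rx":0,"ry":0,"rz":0},
    {"hand":0,"x":0,"y":0,"z":0,"rx":0,"ry":0,"rz":0}
  ]
}}

```text
time_s: 57.25
tool_pos: [0.479, -0.2838, 0.1064]
eef_rot: [0.211, 0.977, 0.001, 0.004]
wrist_force: [0.4, -0.7, 0.6]
grip_width: 0.648
grip_force: 0.0
```

Request:
{"name": "servo_tool", "arguments": {
  "targets": [
    {"hand":0,"x":0,"y":0,"z":0,"rx":0,"ry":0,"rz":0},
    {"hand":0,"x":0,"y":0,"z":0,"rx":0,"ry":0,"rz":0},
    {"hand":0,"x":0,"y":0,"z":0,"rx":0,"ry":0,"rz":0},
    {"hand":0,"x":1,"y":-1,"z":4,"rx":0,"ry":0,"rz":0},
    {"hand":0,"x":1,"y":-1,"z":8,"rx":0,"ry":0,"rz":0},
    {"hand":0,"x":1,"y":-1,"z":8,"rx":0,"ry":0,"rz":0},
    {"hand":1,"x":1,"y":-1,"z":8,"rx":0,"ry":0,"rz":0},
    {"hand":1,"x":1,"y":-1,"z":8,"rx":0,"ry":0,"rz":0}
  ]
}}

```text
time_s: 58.05
tool_pos: [0.4778, -0.2843, 0.0984]
eef_rot: [0.211, 0.977, 0.001, 0.004]
wrist_force: [0.2, 0.3, 1.1]
grip_width: 0.861
grip_force: 0.0
```

Request:
{"name": "servo_tool", "arguments": {
  "targets": [
    {"hand":1,"x":0,"y":0,"z":0,"rx":0,"ry":0,"rz":0},
    {"hand":1,"x":0,"y":0,"z":0,"rx":0,"ry":0,"rz":0},
    {"hand":1,"x":0,"y":0,"z":0,"rx":0,"ry":0,"rz":0},
    {"hand":1,"x":0,"y":0,"z":0,"rx":0,"ry":0,"rz":0},
    {"hand":1,"x":0,"y":0,"z":0,"rx":0,"ry":0,"rz":0},
    {"hand":1,"x":0,"y":0,"z":0,"rx":0,"ry":0,"rz":0},
    {"hand":1,"x":0,"y":0,"z":0,"rx":0,"ry":0,"rz":0},
    {"hand":1,"x":0,"y":0,"z":0,"rx":0,"ry":0,"rz":0}
  ]
}}

```text
time_s: 58.85
tool_pos: [0.4777, -0.2843, 0.0984]
eef_rot: [0.211, 0.977, 0.001, 0.004]
wrist_force: [-0.5, 0.1, 1.1]
grip_width: 0.186
grip_force: 0.0
```

Request:
{"name": "servo_tool", "arguments": {
  "targets": [
    {"hand":1,"x":0,"y":0,"z":0,"rx":0,"ry":0,"rz":0},
    {"hand":1,"x":0,"y":0,"z":0,"rx":0,"ry":0,"rz":0},
    {"hand":1,"x":0,"y":0,"z":0,"rx":0,"ry":0,"rz":0},
    {"hand":1,"x":0,"y":0,"z":0,"rx":0,"ry":0,"rz":0}
  ]
}}

```text
time_s: 59.25
tool_pos: [0.4778, -0.2843, 0.0984]
eef_rot: [0.211, 0.977, 0.001, 0.004]
wrist_force: [-0.2, 0.9, -0.5]
grip_width: 0.007
grip_force: 0.0
```

Run:
```python
from plan import *
s=env.get_state(); p=s["tool_pos"]
for cam in("wrist","side"):
    c=env.calibration(cam); im=env.capture(cam); cv2.imwrite(f"pics/{cam}20.png",im[...,::-1])
    print(cam,"tcp",proj(c,p).round(0).tolist(),"tip",proj(c,p-[0,0,.014]).round(0).tolist(),"axis .112 .086 .075",proj(c,[[*AX,.112],[*AX,.086],[*AX,.075]]).round(0).tolist())
    for t in("dial","setting_tab"):
        for d in env.silhouettes(cam,t)[:2]:
            ys,xs=np.nonzero(d["mask"]); print(t,round(d["confidence"],2),np.round(d["centre"]).tolist(),int(d["mask"].sum()),xs.min(),xs.max(),ys.min(),ys.max())
g=cv2.imread("pics/wrist20.png",0)
print("      "+" ".join("%3d"%x for x in range(160,350,5)))
for r in range(120,384,6): print(r,":"+" ".join("%3d"%v for v in g[r,160:350:5]))
```

```text
wrist tcp [[257.0, 217.0]] tip [[257.0, 212.0]] axis .112 .086 .075 [[260.0, 221.0], [259.0, 210.0], [259.0, 206.0]]
side tcp [[354.0, 142.0]] tip [[353.0, 146.0]] axis .112 .086 .075 [[355.0, 138.0], [353.0, 146.0], [352.0, 149.0]]
dial 0.69 [349.0, 147.0] 276 342 361 135 154
      160 165 170 175 180 185 190 195 200 205 210 215 220 225 230 235 240 245 250 255 260 265 270 275 280 285 290 295 300 305 310 315 320 325 330 335 340 345
120 :155 156 154 152 150 153 157 158 158 149 137 136 132 133 138  79  72  70  70  68  67  66  61  58  62  65  68  83  85  84  84 128 157 163 159 159 160 156
126 :152 150 151 154 157 160 159 156 155 146 133 135 143 141 140 103  69  68  67  64  61  59  63  63  66  66  65  78  69  69  68 105 146 142 156 156 160 162
132 :150 156 156 158 156 155 156 153 153 158 145 143 138 134 133 128  69  63  58  60  63  63  65  65  65  66  70  65  63  67  74  90  98 104 136 161 155 153
138 :156 157 155 148 147 145 154 161 164 158 138 134 131 132 124 114  62  64  66  64  67  67  66  64  63  61  69  72  78  85 106 107 110 109 160 148 155 150
144 :151 152 151 135 146 146 143 139
[... 5543 characters left out ...]
  21  19  18  19  20  22  18  20  20  21  18  18  18  20  21  18  19  22
360 : 23  21  23  25  21  21  20  24  23  21  22  20  23  23  20  20  21  18  18  21  21  20  21  21  21  20  19  21  20  20  21  22  21  17  22  19  19  20
366 : 21  21  23  21  20  22  22  23  22  19  23  22  21  23  19  17  21  21  19  18  18  18  18  21  18  19  16  20  19  19  19  20  20  18  17  18  22  20
372 : 26  26  26  27  25  23  26  24  22  26  23  25  24  23  23  24  23  23  25  21  21  23  23  25  22  23  21  20  18  19  19  20  21  17  21  21  23  21
378 : 93  95  94  96  93  92  91  92  92  91  93  93  93  94  92  92  91  93  94  93  90  93  91  91  91  93  92  43  25  26  22  24  24  26  24  24  27  27
```

Run:
```python
import cv2,numpy as np
im=cv2.imread("pics/wrist20.png"); g=cv2.cvtColor(im,cv2.COLOR_BGR2GRAY)
print("      "+" ".join("%3d"%x for x in range(232,284)))
for r in list(range(206,240,2))+[246,258,264,276,300]: print(r,":"+" ".join("%3d"%v for v in g[r,232:284]))
from h import *
c=env.calibration("wrist"); s=env.get_state(); p=s["tool_pos"]; R=Ro.from_quat(s["eef_rot"]).as_matrix()
for z in(.014,0,-.005): print(z,proj(c,[p+R@[x,y,z] for x,y in((0,-.006),(0,.006),(-.008,0),(.008,0))]).round(0).tolist())
```

```text
232 233 234 235 236 237 238 239 240 241 242 243 244 245 246 247 248 249 250 251 252 253 254 255 256 257 258 259 260 261 262 263 264 265 266 267 268 269 270 271 272 273 274 275 276 277 278 279 280 281 282 283
206 : 23  23  22  23  20  24  19  21  22  22  20  22  20  21  21  20  22  19  20  20  21  19  22  23  19  21  22  18  20  20  19  19  18  20  20  20  18  20  20  19  18  19  20  22  20  21  20  19  22  19  22  17
208 : 22  22  21  22  19  21  22  22  21  21  20  21  21  23  22  22  20  20  17  22  22  19  20  21  22  21  22  19  21  20  19  22  21  21  19  16  20  23  18  19  18  19  19  21  20  19  21  23  21  21  19  22
210 : 21  22  22  18  22  24  22  21  25  23  21  23  19  20  22  18  22  20  21  20  18  16  17  21  21  19  20  21  19  20  21  21  20  17  18  20  15  19  16  21  18  21  21  21  23  19  21  20  17  20  22  20
212 : 23  23  22  22  22  21  21  21  21  22  21  23  22  17  21  20  20  22  22  24  25  21  21  20  20  22  24  25  25  23  21  18  20  17  19  17  21  19  17  18  20  18  19  21  19  19  21  19  17  20  17  19
214 : 22  22  20  20  23  21  21  18  21
[... 3303 characters left out ...]
  20  22  20  20  21  20  21  22  20  21  22  22  21  19  22  21
276 : 23  25  25  24  25  24  24  23  24  24  23  22  24  24  26  28  39  71  86  86  73  58  49  49  46  50  56  71  83  84  69  44  28  26  27  24  25  25  22  26  27  25  22  22  26  24  25  26  25  23  25  22
300 : 25  27  23  25  24  24  23  24  25  26  24  25  24  24  25  27  48  76  87  89  86  89  94  94  92  89  84  83  85  88  81  52  28  27  21  24  21  25  23  24  25  21  22  23  25  25  26  24  23  23  25  22
0.014 [[249.0, 212.0], [264.0, 212.0], [257.0, 221.0], [257.0, 202.0]]
0 [[249.0, 217.0], [265.0, 217.0], [257.0, 227.0], [257.0, 207.0]]
-0.005 [[249.0, 219.0], [265.0, 219.0], [257.0, 230.0], [257.0, 209.0]]
```

Request:
{"name": "servo_tool", "arguments": {
  "targets": [
    {"hand":1,"x":0,"y":0,"z":1,"rx":0,"ry":0,"rz":0},
    {"hand":1,"x":0,"y":0,"z":2,"rx":0,"ry":0,"rz":0},
    {"hand":1,"x":0,"y":0,"z":2,"rx":0,"ry":0,"rz":0}
  ]
}}

```text
time_s: 59.85
tool_pos: [0.4776, -0.2842, 0.0962]
eef_rot: [0.211, 0.977, 0.001, 0.004]
wrist_force: [0.2, 0.5, -0.1]
grip_width: 0.003
grip_force: 0.0
```

Run:
```python
import cv2,numpy as np
from h import *
s=env.get_state(); print(s["tool_pos"],s["wrist_force"],s["ft_torque"],s["grip_width"])
g=cv2.cvtColor(env.capture("side"),cv2.COLOR_RGB2GRAY)
print("     "+" ".join("%3d"%x for x in range(340,370)))
for r in range(126,150): print(r,":"+" ".join("%3d"%v for v in g[r,340:370]))
```

```text
[ 0.47763247 -0.28422105  0.09619046] [ 0.17551751  0.48405334 -0.08739176] [ 0.06763156 -0.13553669 -0.00280496] 0.0030026365900909353
     340 341 342 343 344 345 346 347 348 349 350 351 352 353 354 355 356 357 358 359 360 361 362 363 364 365 366 367 368 369
126 :132 139 149 154 155 152 151 149 149 149 148 144 134 127 125 126 128 131 133 126 114 125 134 141 150 151 152 151 152 152
127 :133 141 149 153 153 151 149 148 148 148 146 141 131 126 126 126 130 133 131 120 118 127 136 143 149 152 152 152 152 153
128 :133 143 151 153 150 148 148 147 148 147 146 139 130 126 126 127 131 134 129 118 122 132 138 145 150 152 152 153 154 155
129 :134 145 150 151 147 146 147 147 147 146 144 138 129 125 125 127 133 134 129 114 123 136 146 151 152 153 154 155 155 157
130 :135 144 148 148 147 146 147 147 148 147 144 136 129 125 125 128 132 133 126 115 125 139 152 156 154 154 155 156 157 156
131 :136 143 146 146 146 146 147 147 148 148 142 133 127 126 126 129 132 133 120 118 127 138 148 153 155 155 156 157 156 155
132 :138 144 146 145 146 145 146 147 148 148 141 131 126 125 126 132 134 130 118 122 130 
[... 1460 characters left out ...]
 48  49  48  48  49  48  49  49  52  58  77  89  94  96  96  96  97  98  98
145 :116 102  73  53  49  48  50  49  52  48  48  48  48  49  47  46  48  49  47  49  53  67  84  92  96  96  96  96  97  97
146 :114  98  66  52  49  49  50  50  50  50  47  49  48  48  48  49  49  49  48  49  49  58  76  90  94  95  96  96  98  97
147 :114  95  65  52  50  49  50  48  49  49  49  47  49  48  49  50  49  49  47  51  50  55  69  83  89  92  95  98 104 114
148 :114  98  65  51  48  49  50  50  48  48  47  49  48  49  48  48  47  49  49  50  51  52  66  81  87  91  97 104 127 154
149 :108  96  68  50  50  49  50  51  50  48  50  49  50  48  49  49  49  47  49  49  51  56  71  87  93  93  99 112 142 174
```

The fingers were still above the bar and the true tip offset is uncertain, so I'll touch the bar top gently with closed fingers to calibrate it.

Request:
{"name": "servo_tool", "arguments": {
  "targets": [
    {"hand":1,"x":0,"y":0,"z":1,"rx":0,"ry":0,"rz":0},
    {"hand":1,"x":0,"y":0,"z":2,"rx":0,"ry":0,"rz":0},
    {"hand":1,"x":0,"y":0,"z":3,"rx":0,"ry":0,"rz":0},
    {"hand":1,"x":0,"y":0,"z":3,"rx":0,"ry":0,"rz":0}
  ]
}}

```text
time_s: 60.3
tool_pos: [0.478, -0.2845, 0.0955]
eef_rot: [0.211, 0.977, 0.001, 0.004]
wrist_force: [-4.0, 2.1, 18.5]
grip_width: 0.004
grip_force: 8.8
```

Request:
{"name": "servo_tool", "arguments": {
  "targets": [
    {"hand":1,"x":0,"y":0,"z":1,"rx":0,"ry":0,"rz":0},
    {"hand":1,"x":0,"y":0,"z":2,"rx":0,"ry":0,"rz":0},
    {"hand":1,"x":0,"y":0,"z":2,"rx":0,"ry":0,"rz":0}
  ]
}}

```text
time_s: 60.6
tool_pos: [0.4782, -0.2846, 0.0953]
eef_rot: [0.211, 0.977, 0.0, 0.005]
wrist_force: [-8.3, 3.6, 31.6]
grip_width: 0.009
grip_force: 16.1
```

Contact at reported TCP z = 0.0955 puts the actual tips about 16 mm behind the TCP. That also explains the weak pot grip. I'll back off, open and descend to TCP 0.074.

Request:
{"name": "servo_tool", "arguments": {
  "targets": [
    {"hand":1,"x":0,"y":0,"z":-6,"rx":0,"ry":0,"rz":0},
    {"hand":0,"x":0,"y":0,"z":-8,"rx":0,"ry":0,"rz":0},
    {"hand":0,"x":0,"y":0,"z":-8,"rx":0,"ry":0,"rz":0},
    {"hand":0,"x":0,"y":0,"z":-8,"rx":0,"ry":0,"rz":0},
    {"hand":0,"x":0,"y":0,"z":-8,"rx":0,"ry":0,"rz":0},
    {"hand":0,"x":0,"y":0,"z":-8,"rx":0,"ry":0,"rz":0},
    {"hand":0,"x":0,"y":0,"z":-8,"rx":0,"ry":0,"rz":0},
    {"hand":0,"x":0,"y":0,"z":-8,"rx":0,"ry":0,"rz":0}
  ]
}}

```text
time_s: 61.4
tool_pos: [0.4777, -0.2842, 0.0992]
eef_rot: [0.211, 0.977, 0.001, 0.004]
wrist_force: [-0.2, -0.3, 0.1]
grip_width: 0.566
grip_force: 0.0
```

Request:
{"name": "servo_tool", "arguments": {
  "targets": [
    {"hand":0,"x":0,"y":0,"z":0,"rx":0,"ry":0,"rz":0},
    {"hand":0,"x":0,"y":0,"z":0,"rx":0,"ry":0,"rz":0},
    {"hand":0,"x":0,"y":0,"z":0,"rx":0,"ry":0,"rz":0},
    {"hand":0,"x":0,"y":0,"z":0,"rx":0,"ry":0,"rz":0},
    {"hand":0,"x":0,"y":0,"z":4,"rx":0,"ry":0,"rz":0},
    {"hand":0,"x":0,"y":0,"z":8,"rx":0,"ry":0,"rz":0},
    {"hand":0,"x":0,"y":0,"z":10,"rx":0,"ry":0,"rz":0}
  ]
}}

```text
time_s: 62.1
tool_pos: [0.4775, -0.2841, 0.0888]
eef_rot: [0.211, 0.977, 0.001, 0.003]
wrist_force: [-0.6, -0.5, 0.1]
grip_width: 0.999
grip_force: 0.0
```

Request:
{"name": "servo_tool", "arguments": {
  "targets": [
    {"hand":0,"x":0,"y":0,"z":2,"rx":0,"ry":0,"rz":0},
    {"hand":0,"x":0,"y":0,"z":4,"rx":0,"ry":0,"rz":0},
    {"hand":0,"x":0,"y":0,"z":6,"rx":0,"ry":0,"rz":0},
    {"hand":0,"x":0,"y":0,"z":6,"rx":0,"ry":0,"rz":0}
  ]
}}

```text
time_s: 62.5
tool_pos: [0.4777, -0.2842, 0.0831]
eef_rot: [0.211, 0.977, 0.001, 0.004]
wrist_force: [0.6, -0.1, 0.3]
grip_width: 0.996
grip_force: 0.0
```

Request:
{"name": "servo_tool", "arguments": {
  "targets": [
    {"hand":0,"x":0,"y":0,"z":3,"rx":0,"ry":0,"rz":0},
    {"hand":0,"x":0,"y":0,"z":6,"rx":0,"ry":0,"rz":0},
    {"hand":0,"x":0,"y":0,"z":8.5,"rx":0,"ry":0,"rz":0},
    {"hand":0,"x":0,"y":0,"z":8.5,"rx":0,"ry":0,"rz":0},
    {"hand":1,"x":0,"y":0,"z":8.5,"rx":0,"ry":0,"rz":0},
    {"hand":1,"x":0,"y":0,"z":8.5,"rx":0,"ry":0,"rz":0},
    {"hand":1,"x":0,"y":0,"z":8.5,"rx":0,"ry":0,"rz":0},
    {"hand":1,"x":0,"y":0,"z":8.5,"rx":0,"ry":0,"rz":0}
  ]
}}

```text
time_s: 63.3
tool_pos: [0.478, -0.2843, 0.075]
eef_rot: [0.211, 0.977, 0.001, 0.004]
wrist_force: [-0.3, -0.2, -0.0]
grip_width: 0.697
grip_force: 0.0
```

Request:
{"name": "servo_tool", "arguments": {
  "targets": [
    {"hand":1,"x":0,"y":0,"z":0,"rx":0,"ry":0,"rz":0},
    {"hand":1,"x":0,"y":0,"z":0,"rx":0,"ry":0,"rz":0},
    {"hand":1,"x":0,"y":0,"z":0,"rx":0,"ry":0,"rz":0},
    {"hand":1,"x":0,"y":0,"z":0,"rx":0,"ry":0,"rz":0},
    {"hand":1,"x":0,"y":0,"z":0,"rx":0,"ry":0,"rz":0},
    {"hand":1,"x":0,"y":0,"z":0,"rx":0,"ry":0,"rz":0},
    {"hand":1,"x":0,"y":0,"z":0,"rx":0,"ry":0,"rz":0},
    {"hand":1,"x":0,"y":0,"z":0,"rx":0,"ry":0,"rz":0}
  ]
}}

```text
time_s: 64.1
tool_pos: [0.479, -0.2815, 0.0749]
eef_rot: [0.21, 0.978, 0.003, 0.004]
wrist_force: [1.7, 4.9, 1.5]
grip_width: 0.127
grip_force: 30.0
```

Run:
```python
from h import *
s=env.get_state(); print(s["tool_pos"],s["wrist_force"],s["ft_torque"],s["grip_width"],s["grip_force"],s["joint_pos"].round(2))
y=Ro.from_quat(s["eef_rot"]).as_matrix()[:,1]; print("heading",np.arctan2(y[1],y[0]))
```

```text
[ 0.47900146 -0.28147808  0.07490535] [1.68004561 4.9247876  1.54110563] [ 1.11431733 -0.42054346 -0.01923292] 0.12715590268362342 29.987606406211853 [ 0.72  0.67 -0.36  1.89  0.36  0.64  1.29]
heading 1.1471014461180482
```

Gripped (12 mm). Turning clockwise 2.15 rad in two calls.

Request:
{"name": "servo_tool", "arguments": {
  "targets": [
    {"hand":1,"x":0,"y":2.5,"z":0,"rx":0,"ry":0,"rz":0.05},
    {"hand":1,"x":0,"y":2.5,"z":0,"rx":0,"ry":0,"rz":0.19},
    {"hand":1,"x":0,"y":2.5,"z":0,"rx":0,"ry":0,"rz":0.33},
    {"hand":1,"x":0,"y":2.5,"z":0,"rx":0,"ry":0,"rz":0.47},
    {"hand":1,"x":0,"y":2.5,"z":0,"rx":0,"ry":0,"rz":0.61},
    {"hand":1,"x":0,"y":2.5,"z":0,"rx":0,"ry":0,"rz":0.75},
    {"hand":1,"x":0,"y":2.5,"z":0,"rx":0,"ry":0,"rz":0.89},
    {"hand":1,"x":0,"y":2.5,"z":0,"rx":0,"ry":0,"rz":1.03}
  ]
}}

```text
time_s: 64.9
tool_pos: [0.4789, -0.2815, 0.0749]
eef_rot: [0.667, 0.745, 0.003, 0.002]
wrist_force: [0.1, 1.3, -0.6]
grip_width: 0.124
grip_force: 30.0
```

Request:
{"name": "servo_tool", "arguments": {
  "targets": [
    {"hand":1,"x":0,"y":0,"z":0,"rx":0,"ry":0,"rz":0.14},
    {"hand":1,"x":0,"y":0,"z":0,"rx":0,"ry":0,"rz":0.28},
    {"hand":1,"x":0,"y":0,"z":0,"rx":0,"ry":0,"rz":0.42},
    {"hand":1,"x":0,"y":0,"z":0,"rx":0,"ry":0,"rz":0.56},
    {"hand":1,"x":0,"y":0,"z":0,"rx":0,"ry":0,"rz":0.7},
    {"hand":1,"x":0,"y":0,"z":0,"rx":0,"ry":0,"rz":0.84},
    {"hand":1,"x":0,"y":0,"z":0,"rx":0,"ry":0,"rz":0.98},
    {"hand":1,"x":0,"y":0,"z":0,"rx":0,"ry":0,"rz":1.08}
  ]
}}

```text
time_s: 65.7
tool_pos: [0.4789, -0.2815, 0.0749]
eef_rot: [0.955, 0.297, 0.004, 0.001]
wrist_force: [0.4, 0.5, 0.0]
grip_width: 0.125
grip_force: 30.0
```

Request:
{"name": "servo_tool", "arguments": {
  "targets": [
    {"hand":1,"x":0,"y":0,"z":0,"rx":0,"ry":0,"rz":0},
    {"hand":1,"x":0,"y":0,"z":0,"rx":0,"ry":0,"rz":0},
    {"hand":1,"x":0,"y":0,"z":0,"rx":0,"ry":0,"rz":0}
  ]
}}

```text
time_s: 66.0
tool_pos: [0.4788, -0.2815, 0.0749]
eef_rot: [0.954, 0.299, 0.004, 0.0]
wrist_force: [-0.9, 1.3, 1.2]
grip_width: 0.127
grip_force: 30.0
```

Run:
```python
from h import *
s=env.get_state(); print(s["tool_pos"],s["wrist_force"],s["ft_torque"],s["grip_width"],s["grip_force"],s["joint_pos"].round(2))
y=Ro.from_quat(s["eef_rot"]).as_matrix()[:,1]; hd=np.arctan2(y[1],y[0]); print("heading",hd,"dial",-(hd-np.pi/2)-.1345)
```

```text
[ 0.47884876 -0.28150162  0.07489094] [-0.86357569  1.29527252  1.15665596] [0.25660893 0.34315551 0.00592454] 0.12736408297437565 29.996536374092102 [ 0.33  0.66  0.24  1.9  -0.27  0.61 -0.22]
heading -0.9626088659163781 dial 2.3989051927112746
```

Run:
```python
from h import *
c=env.calibration("top")
for ax in ([.4788,-.2815],[.4765,-.2817]):
    for px,z in(([384.7,244.5],.080),([384.9,244.3],.084)):
        d=unproj(c,[px],z)[0,:2]-ax; print(ax,np.linalg.norm(d),np.arctan2(d[1],d[0]))
```

```text
[0.4788, -0.2815] 0.05060984864908679 -2.546741164206678
[0.4788, -0.2815] 0.04963160785575982 -2.554051383595954
[0.4765, -0.2817] 0.048605818839988865 -2.5236299210205018
[0.4765, -0.2817] 0.047619343541901255 -2.5307716346894895
```

Request:
{"name": "servo_tool", "arguments": {
  "targets": [
    {"hand":0,"x":0,"y":0,"z":0,"rx":0,"ry":0,"rz":0},
    {"hand":0,"x":0,"y":0,"z":0,"rx":0,"ry":0,"rz":0},
    {"hand":0,"x":0,"y":0,"z":0,"rx":0,"ry":0,"rz":0},
    {"hand":0,"x":0,"y":0,"z":0,"rx":0,"ry":0,"rz":0},
    {"hand":0,"x":0,"y":0,"z":-20,"rx":0,"ry":0,"rz":0},
    {"hand":0,"x":0,"y":0,"z":-60,"rx":0,"ry":0,"rz":0},
    {"hand":0,"x":0,"y":0,"z":-110,"rx":0,"ry":0,"rz":0},
    {"hand":0,"x":0,"y":0,"z":-150,"rx":0,"ry":0,"rz":0}
  ]
}}

```text
time_s: 66.8
tool_pos: [0.4779, -0.2825, 0.2272]
eef_rot: [0.954, 0.298, 0.004, 0.001]
wrist_force: [0.4, 0.1, -0.2]
grip_width: 0.769
grip_force: 0.0
```

Request:
{"name": "servo_tool", "arguments": {
  "targets": [
    {"hand":0,"x":-40,"y":0,"z":0,"rx":0,"ry":0,"rz":0},
    {"hand":0,"x":-80,"y":30,"z":0,"rx":0,"ry":0,"rz":0},
    {"hand":0,"x":-100,"y":70,"z":0,"rx":0,"ry":0,"rz":0},
    {"hand":0,"x":-110,"y":110,"z":0,"rx":0,"ry":0,"rz":0},
    {"hand":0,"x":-120,"y":150,"z":0,"rx":0,"ry":0,"rz":0},
    {"hand":0,"x":-120,"y":180,"z":0,"rx":0,"ry":0,"rz":0},
    {"hand":0,"x":-120,"y":180,"z":0,"rx":0,"ry":0,"rz":0}
  ]
}}

```text
time_s: 67.5
tool_pos: [0.4822, -0.5018, 0.2234]
eef_rot: [0.955, 0.298, 0.004, 0.002]
wrist_force: [-1.2, 0.7, 0.3]
grip_width: 1.003
grip_force: 0.0
```

Run:
```python
from fin import *
s=env.get_state(); print(s["time_s"],s["tool_pos"],s["wrist_force"])
scoopfit(); im=env.capture("top"); c=env.calibration("top"); cv2.imwrite("pics/top30.png",im[...,::-1])
print([(round(d["confidence"],2),np.round(d["centre"]).tolist(),int(d["mask"].sum())) for d in env.silhouettes("top","nugget1")])
for d in env.silhouettes("top","pot"): o=outline(c,[.6173,-.3034,-.1357,.05]); print("pot iou",(d["mask"]&o).sum()/(d["mask"]|o).sum())
g=cv2.cvtColor(im,cv2.COLOR_RGB2GRAY)
print("     "+" ".join("%3d"%x for x in range(362,392)))
for r in range(214,250): print(r,":"+" ".join("%3d"%v for v in g[r,362:392]))
```

```text
67.5 [ 0.4822099  -0.50175208  0.22343093] [-1.17139652  0.74251219  0.31120537]
top [(0.68, [190.0, 177.0], 1437), (0.35, [394.0, 183.0], 34)]
side [(0.62, [196.0, 241.0], 1615), (0.29, [177.0, 264.0], 3671)]
[ 0.60206645  0.1635088  -1.52266315] 0.19562718561482473 [np.float64(0.89), np.float64(0.92)] lip mat [ 0.09270989 -0.00124789] end [-9.62859160e-02  1.14357685e-05]
[(0.59, [374.0, 168.0], 90), (0.51, [398.0, 181.0], 117), (0.5, [391.0, 184.0], 43), (0.5, [383.0, 175.0], 124), (0.49, [398.0, 160.0], 80), (0.28, [190.0, 174.0], 1473)]
pot iou 0.84465780403742
pot iou 0.0
     362 363 364 365 366 367 368 369 370 371 372 373 374 375 376 377 378 379 380 381 382 383 384 385 386 387 388 389 390 391
214 :166 171 168 167 168 165 166 165 162 164 166 165 164 164 164 164 162 162 125 144 157 161 161 160 159 161 160 160 160 157
215 :169 169 169 171 166 165 167 165 166 161 150 151 148 150 154 158 164 165 148 155 161 158 159 160 160 161 160 159 161 159
216 :171 167 168 167 166 164 147 142 140 127  79  87  82  95 112 126 142 145 158 162 161 163 149 139 158 160 160 162 162 158
217 :168 170 16
[... 3409 characters left out ...]
164 163 165 107 143 167 122 111  74 128 134 135  97  93  93  92  90  92  92
245 :167 171 172 170 168 165 166 167 157 159 166 164 163 164 153 160 129  91  93  73  79 136 131 132  91  91  94  95  90  91
246 :141 147 153 151 152 154 161 163 170 170 166 164 162 166 163 129  96  92  92  74  70 103 137 105  91  90  93  92  90  92
247 : 85  91  90  95 105 113 130 141 146 147 148 134 146 162 129  95  93  93  95  93  88  80  95  94  92  91  90  92  91  93
248 : 57  56  56  60  67  74  76  80  83  84  96  93  90 101  89  85  89  88  91  92  94  91  92  91  90  93  92  90  90  91
249 : 69  56  58  58  61  58  59  54  57  59  63  65  57  64  61  59  69  72  78  80  83  81  85  90  90  89  92  91  90  88
```

The pointer tip at px (382,239.5) is lined up with the tab at (384.5,244.5). All five nuggets are in the pot, the scoop is centred on the mat and the gripper is clear, so I'm handing in.

```bash
python3 -c "
from bench import env
print(env.hand_in())"
```

```text
the job is handed in; nothing more can be done
None
```

I handed in the job with the pot seated on both pegs, all five nuggets in it, the dial pointer at the steel tab and the scoop flat on its mat; the hand-in returned no verdict.

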